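# Divert the grinding balls into the jar

## Robot

A 7-joint arm with a two-finger parallel gripper is mounted at the origin on the work surface. World frame = base frame: x ahead of the robot, y to its left, z up, the work surface at z = 0. Lengths are in m, angles in degrees, forces in N, time in s.
With the tool pointing down it reaches from about 0.4 to 0.875 m from the base axis. Payload 19.3 kg.
Tool frame: the origin (TCP) lies on the mounting face of the last link; the fingertips stand 173 mm ahead of it and the grasp point (between the pads) lies 155 mm ahead of it; z points along the fingers, y is the direction in which the jaws open and shut (so a half turn about z gives the same grasp; the last joint's range is limited). The gripper opens to 85 mm and grips with 20 to 120 N. Pads are 22 mm wide; open, the fingers measure 114 mm over their backs; the gripper's body (76 mm by 85 mm) begins 54 mm behind the grasp point. The pads swing forward as they close: fully open they stand 13 mm farther back than shut.
Start: joints at [59.232, 29.874, -2.08, 91.645, 1.215, 58.505, -6.463], TCP at [0.281, -0.558, 0.405] pointing down, gripper open.
Joint ranges: [-166.77, 166.77], [-17.47, 122.26], [-85.68, 81.53], [9.62, 139.38], [-72.42, 252.41], [9.2, 110.78], [-144.41, 144.41]. Speed limits (degrees/s): [108.29, 108.29, 136.94, 136.94, 172.46, 172.46, 172.46].

## Interface

Orientations are given as a 3x3 rotation matrix whose columns are the frame's x, y, z axes.
In Python, from cell import r, viewer gives the robot as it stands.
- The arm moves only by the shell command python3 -m inch 'ROWS' [OPENING]. ROWS is JSON, a list of rows, each an object of numbers: "dx", "dy", "dz": the shift along the tool's x, y, z in mm; "turn": the turn about the tool's z in degrees. In form: [{"dx": .., "dy": .., "dz": .., "turn": ..}, ...]. A call has 1 to 5 rows; each row shifts and turns the commanded pose from where the row before left it, along the tool's axes as they then stand; what a row does not reach is not made up. A row lasts 1/10 s, in which the tool goes at most 50 mm and 8.59 degrees, less where a joint would pass 70% of its speed; a pose out of reach is approached as far as the arm can. A call with a gripper value outside its range is refused whole. OPENING is the finger opening in mm, from 0 to 85.4, set as the call begins (- or left out, the last holds). The fingers move at their own pace and stop on an object; the grip force is fixed at half the most. Time passes only in rows, so rows that do not move let the fingers close. It gives the time, the measured TCP pose, the force and the opening at its end, in the units of the state.
- r.get_obs(): the state, without advancing time (a new reading comes with each control period).
- viewer.camera(name): name is "scene" or "top" or "wrist"; returns the picture (384x512x3 uint8, blue, green, red); there is no depth.
- viewer.camera_model(name): a dict with "intrinsics" (3x3 intrinsics, pixels), "cam_to_world" (4x4, takes a point from camera to world coordinates); the wrist camera has in their place "T_tool_cam" (4x4, takes a point from camera to tool coordinates, whose origin is the TCP and whose axes are the flange's). Camera axes: x right, y up, looking along -z (the intrinsics and any distortion apply to the point x, -y, -z); pixel columns grow to the right and rows downward; lengths in m; the calibration is good to about 2 mm. A picture is of the moment at which its call begins: read the wrist's pose just before it. camera_model takes no time and is no camera call.
- r.job_done(): hands the job in, once; it reports no verdict.
The state is a dict: "clock": time; "joint_positions": joint angles; "joint_vel": joint speeds; "tau": joint torques, N m; "eef_pos": TCP position; "ee_rot": TCP orientation; "contact_force": force on the tool from outside, world axes, zero at the start; "torque": the same for the moment, N m; "grip_width": finger opening in m.
Only numpy, scipy, OpenCV 4.12 (cv2) and the standard library are available. Lean on these libraries where they do the work, as an engineer would, in place of code of your own. Each camera call takes 0.05 s, during which the arm holds its last target.

## Task

Load the round grinding jar for the next mill run: first ease the diverter's lever over, gently but right up against its stop, so that the chute feeds the spout above the jar and not the one above the square tray, then pour all five balls from the scoop into the funnel so that they end up in the jar. Leave the flap set, stand the empty scoop back upright on the bench, and leave the jar, the tray and the other things where they are.

Things in the scene. Friction and masses are not known exactly. Their poses are not given: they have to be found in the camera images.
- chute: Two-way diverter chute fixed to the bench: steel funnel on an upside-down-Y duct of aluminium sheet, clear sheet on its far (+x) side; 261 mm wide over its legs (y), duct 56 mm deep (x), 255 mm high. Origin: middle of its base, on the bench; x roughly away from the robot, y to its left exit, z up. A flap on a shaft along x, 130 mm high in the middle, closes one leg; its lever is on the robot's side.
- lever_grip (a point): On the axis of the lever's black round grip, 14 mm diameter, lying along the chute's x, from x = -41 to -74 mm; this point is at x = -64 mm. It swings sideways on a 48 mm arm standing up from the shaft: in the middle y = 0, z = 178 mm in the chute's frame; at a stop, 33 degrees over, y = +-26, z = 170 mm. The flap inside leans the same way and closes the leg it leans to: parts leave by the other leg.
- flap_hinge (a point): On the flap's shaft axis (along the chute's x), straight below lever_grip when the lever is upright. The lever starts near the middle, drags (2.5 N at the grip) and stays where left. Home means hard against its rubber stop (to 2.5 mm): known by feel, resistance rises sharply there; over 45 N bends it.
- funnel_mouth (a point): Centre of the funnel's mouth, at rim height, 255 mm above the bench; 134 mm inside, 140 mm outside diameter, narrowing to a 48 mm throat 190 mm high. The rim overhangs the lever's grip to within 4 mm of its free end, so an upright hand strikes the funnel: reach the grip with the hand tilted about 40 degrees, fingers pointing down and towards the chute.
- spout_left (a point): Middle of the left (+y) exit spout's opening, pointing down, 45 x 48 mm, 66 mm above the bench, above the jar or the tray.
- spout_right (a point): The same for the right (-y) exit spout.
- jar: Round steel grinding jar, loose, 0.9 kg, 84 mm outside diameter (88 mm at the rim), 60 mm high, wall 5 mm, floor 6 mm; stands on the bench under one of the spouts, left or right. Origin: centre of its underside.
- tray: Square steel tray, loose, 84 x 84 mm, 55 mm high; stands on the bench under the other spout. Origin: centre of its underside.
- scoop: Steel weighing scoop with the five balls, loose, 0.22 kg, 3 mm sheet: flat floor 70 mm long, upright rear and side walls 36 mm high, 56 mm wide outside; at its front (+x) a ramp rises at 25 degrees to a pouring lip. Origin: on its underside; x to the lip, z up. Balls stay in while it is level and roll out over the lip when that end is tipped down over 30 degrees; 45 empties it.
- scoop_center (a point): Where to grasp the scoop: midway between its upright side walls (56 mm wide outside, 72 mm long, 36 mm high; fingers close along the scoop's y), 18 mm above its underside.
- scoop_lip (a point): Middle of the scoop's pouring lip, as wide as the scoop (56 mm): 86 mm in front of scoop_center and 8 mm higher when the scoop stands level.
- ball0_center (a point): Centre of one of the five steel grinding balls, 18 mm diameter, 24 g, in the scoop at the start.
- ball1_center (a point): Centre of one of the five steel grinding balls, 18 mm diameter, 24 g, in the scoop at the start.
- ball2_center (a point): Centre of one of the five steel grinding balls, 18 mm diameter, 24 g, in the scoop at the start.
- ball3_center (a point): Centre of one of the five steel grinding balls, 18 mm diameter, 24 g, in the scoop at the start.
- ball4_center (a point): Centre of one of the five steel grinding balls, 18 mm diameter, 24 g, in the scoop at the start.
- spray_bottle: White spray bottle, 72 mm diameter, 210 mm high. Not part of the job. Origin: centre of its underside.
- petri_stack: Stack of three petri dishes, 94 mm diameter, 46 mm high. Not part of the job. Origin: centre of its underside.
- tube_rack: Rack of capped tubes, 70 x 200 mm, 115 mm high. Not part of the job. Origin: centre of its underside.
- tally: Small steel hand tally counter, 40 mm diameter, 30 mm high. Not part of the job. Origin: centre of its underside.
- reagent: Amber reagent jar, 64 mm diameter, 125 mm high. Not part of the job. Origin: centre of its underside.
- beaker: Glass beaker, 80 mm diameter, 95 mm high. Not part of the job. Origin: centre of its underside.
Mind the look-alikes: they are no part of the job. Leave any yellow look-alike of the scoop alone.

How it is judged:
By the outcome, as a careful person would: the job done as asked, in the order asked, and still so for the second after the job is handed in, with the robot touching nothing.
It also fails if it takes over 64 s, if anything falls off the work surface, if the arm or the gripper's body presses on something with over 40 N, if the wrist force passes 120 N, or if a joint passes its speed limit or range.

## Working session

There is one attempt and no reset: what is moved stays moved. The work goes in short steps, Python scripts to look and compute and a shell command to move; the robot and the scene stay as the last step left them, time stands still between calls to the robot, and variables do not carry over. Pictures are saved under pics/ and viewed, and the job is handed in when it is done.

```bash
ls; mkdir -p pics; python3 - <<'E'
from cell import r, viewer
import cv2
print(r.get_obs())
for n in ["scene","top","wrist"]:
    im=viewer.camera(n); cv2.imwrite(f"pics/{n}0.png",im); m=viewer.camera_model(n); print(n,m)
E
```

```text
pics
{'clock': 0.0, 'joint_positions': array([59.23226398, 29.90960837, -2.08429768, 91.67384983,  1.21426903,
       58.50751611, -6.46233165]), 'joint_vel': array([ 0.1029159 , -0.02161525,  0.07741832, -0.14010923,  0.0525501 ,
        0.02229362, -0.02854957]), 'tau': array([-3.01493848e-03, -9.27135587e+01,  1.97840519e+00, -3.69940174e+01,
        1.76974945e-02,  8.25312920e-03, -4.16016746e-05]), 'eef_pos': array([ 0.281202  , -0.5579973 ,  0.40411971]), 'ee_rot': array([[ 8.92995166e-01,  4.50065864e-01, -5.92050014e-04],
       [ 4.50066250e-01, -8.92994554e-01,  1.04758975e-03],
       [-5.72130530e-05, -1.20195431e-03, -9.99999276e-01]]), 'contact_force': array([ 0.10810793, -0.13303105,  0.98644307]), 'torque': array([ 0.00238425, -0.00856753,  0.01686733]), 'grip_width': 0.08568170733822447}
scene {'intrinsics': array([[394.09150247,   0.        , 257.16448029],
       [  0.        , 394.09150247, 190.28482647],
       [  0.        ,   0.        ,   1.        ]]), 'cam_to_world': array([[ 0.21787535, -0.69393621,  0.68628192,  1.18640644],
       [ 0.97590826,  0.163223
[... 422 characters left out ...]
565, -0.00725228, -0.02993129, -0.028638  ],
       [-0.03073576,  0.17345695,  0.98436172,  1.09291621],
       [ 0.        ,  0.        ,  0.        ,  1.        ]])}
wrist {'intrinsics': array([[301.57824285,   0.        , 259.68132422],
       [  0.        , 301.57824285, 191.03834124],
       [  0.        ,   0.        ,   1.        ]]), 'T_tool_cam': array([[-4.28655988e-04,  9.63569046e-01,  2.67459362e-01,
         6.74906539e-02],
       [ 9.99999907e-01,  4.00913059e-04,  1.58336331e-04,
         5.17201141e-04],
       [ 4.53400364e-05,  2.67459405e-01, -9.63569128e-01,
         3.08990193e-02],
       [ 0.00000000e+00,  0.00000000e+00,  0.00000000e+00,
         1.00000000e+00]])}
```

View pics/scene0.png

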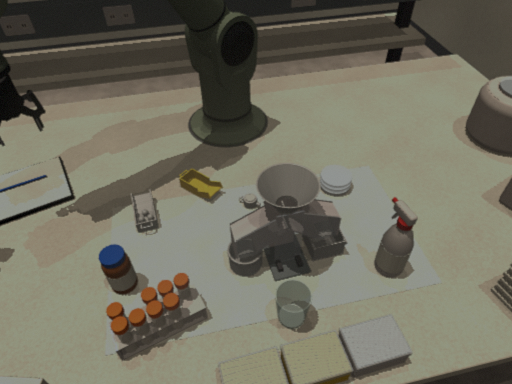

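View pics/top0.png

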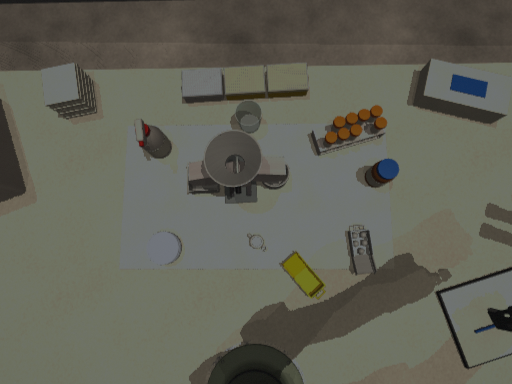

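View pics/wrist0.png

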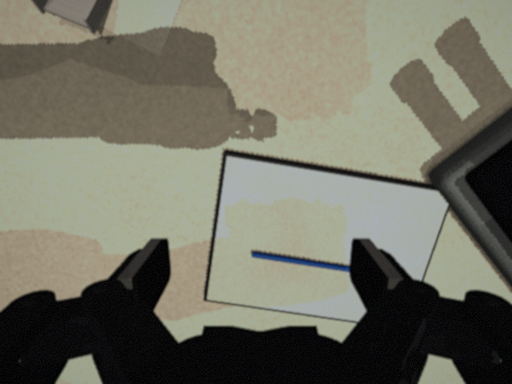

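Top view: the steel scoop with balls is at about (360,250) and the yellow look-alike at (302,275). The funnel is at (232,160), and the round jar sits under the -y (right) leg at (275,175). The square tray is on the +y side. The lever therefore has to go to +y. I'll zoom in next.

```bash
cat > h.py <<'E'
import numpy as np, cv2
from cell import r, viewer
def cam(n,obs=None):
    m=viewer.camera_model(n); K=m["intrinsics"]
    if n=="wrist":
        o=obs or r.get_obs(); T=np.eye(4);T[:3,:3]=o["ee_rot"];T[:3,3]=o["eef_pos"]; T=T@m["T_tool_cam"]
    else: T=m["cam_to_world"]
    return K,np.array(T)
def ray(n,u,v,obs=None):
    K,T=cam(n,obs); d=np.array([(u-K[0,2])/K[0,0],-(v-K[1,2])/K[1,1],-1.]); d=T[:3,:3]@d
    return T[:3,3],d/np.linalg.norm(d)
def onz(n,u,v,z,obs=None):
    o,d=ray(n,u,v,obs); return o+d*(z-o[2])/d[2]
def tri(rays):
    A=np.zeros((3,3));b=np.zeros(3)
    for o,d in rays:
        P=np.eye(3)-np.outer(d,d);A+=P;b+=P@o
    p=np.linalg.solve(A,b); return p,[np.linalg.norm((np.eye(3)-np.outer(d,d))@(p-o)) for o,d in rays]
def proj(n,p,obs=None):
    K,T=cam(n,obs); c=T[:3,:3].T@(np.array(p)-T[:3,3]); return K[0,0]*c[0]/-c[2]+K[0,2], K[1,1]*-c[1]/-c[2]+K[1,2]
E
python3 - <<'E'
import cv2
t=cv2.imread("pics/top0.png")
a=cv2.resize(t[115:225,170:300],None,fx=6,fy=5.4,interpolation=cv2.INTER_CUBIC)
a=cv2.resize(t[120:215,175:300],None,fx=6,fy=6,interpolation=cv2.INTER_CUBIC); cv2.imwrite("pics/t1.png",a)
a=cv2.resize(t[215:285,330:390],None,fx=8,fy=8,interpolation=cv2.INTER_CUBIC); cv2.imwrite("pics/t2.png",a)
s=cv2.imread("pics/scene0.png")
a=cv2.resize(s[160:285,220:355],None,fx=4.8,fy=4.8,interpolation=cv2.INTER_CUBIC); cv2.imwrite("pics/s1.png",a)
a=cv2.resize(s[180:240,120:170],None,fx=9,fy=9,interpolation=cv2.INTER_CUBIC); cv2.imwrite("pics/s2.png",a)
E
```

```text
(no output)
```

View pics/t1.png

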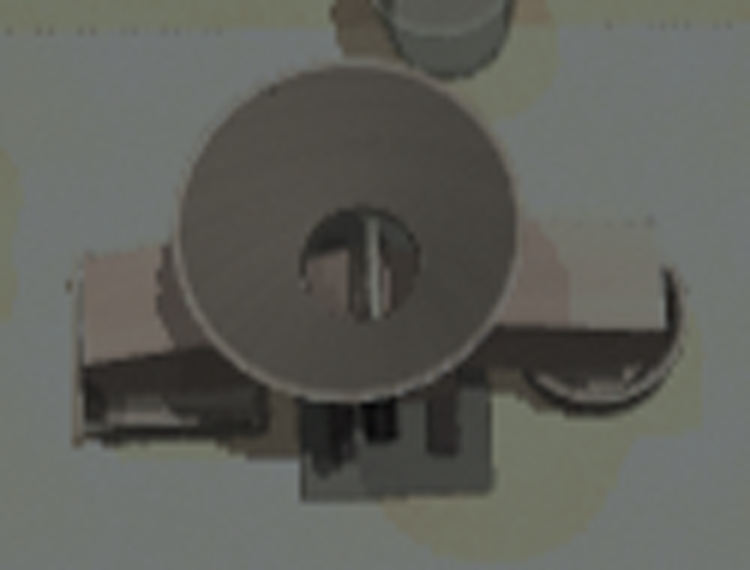

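View pics/t2.png

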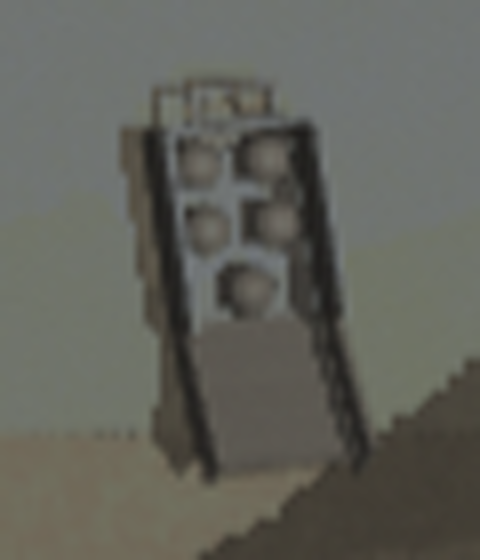

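View pics/s1.png

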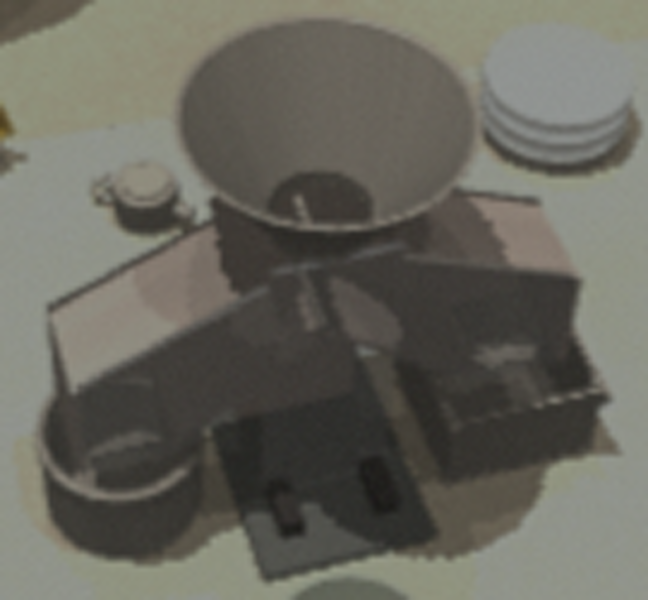

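View pics/s2.png

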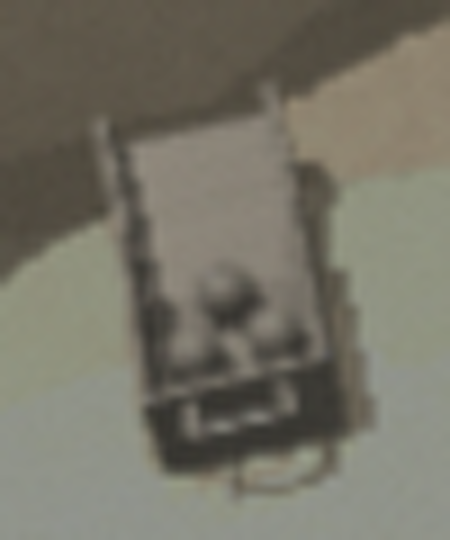

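```bash
python3 - <<'E'
from h import *
from scipy.optimize import least_squares
f=lambda u,v:(175+(u+.5)/6-.5,120+(v+.5)/6-.5)
rim=[(175,230),(519,230),(347,57),(345,404),(222,110),(470,110),(232,358),(465,352)]
P=np.array([onz("top",*f(*p),.255)[:2] for p in rim])
s=least_squares(lambda q:np.hypot(*(P-q[:2]).T)-q[2],[.57,0,.07]); print("funnel",s.x,s.fun*1e3)
# scene rim
g=lambda u,v:(220+(u+.5)/4.8-.5,160+(v+.5)/4.8-.5)
rim=[(175,115),(478,125),(325,15),(310,236),(210,190),(440,195),(215,50),(440,50)]
P=np.array([onz("scene",*g(*p),.255)[:2] for p in rim])
s=least_squares(lambda q:np.hypot(*(P-q[:2]).T)-q[2],[.57,0,.07]); print("funnel scene",s.x,s.fun*1e3)
for nm,a,b,z in [("plate front",(302,500),(492,493),.004),("plateR",(492,493),(490,385),.004)]:
    a,b=[onz("top",*f(*p),z) for p in (a,b)];print(nm,a,b,np.degrees(np.arctan2(*(b-a)[:2][::-1])),np.linalg.norm(b-a))
for nm,a,b,z in [("plate far scene",(268,578),(437,540),.004)]:
    a,b=[onz("scene",*g(*p),z) for p in (a,b)];print(nm,a,b,np.degrees(np.arctan2(*(b-a)[:2][::-1])),np.linalg.norm(b-a))
# grip
print("grip near end", onz("top",*f(380,440),.178),onz("top",*f(363,420),.178),onz("top",*f(398,420),.178))
# scoop top rim z=.036
k=lambda u,v:(330+(u+.5)/8-.5,215+(v+.5)/8-.5)
for p in [(152,128),(308,125),(212,475),(360,465)]: print("scoop",p,onz("top",*k(*p),.036))
k2=lambda u,v:(120+(u+.5)/9-.5,180+(v+.5)/9-.5)
for p in [(150,405),(335,360),(100,122),(270,85)]: print("scoop sc",p,onz("scene",*k2(*p),.036))
for p in [(200,160),(265,155),(207,228),(277,220),(247,290)]: print("ball",onz("top",*k(*p),.012))
# jar, tray
E
```

```text
funnel [0.60779144 0.04659399 0.06857295] [-1.2986897  -0.69132349  1.07419688  1.66288443  0.68820542 -0.69252165
 -0.66640433 -0.07634757]
funnel scene [0.60880099 0.04563292 0.06879857] [-0.64775852 -1.31870122  0.85936996  2.97853588 -0.15018588 -2.27482271
 -1.39814422  1.9517067 ]
plate front [0.53158821 0.08991801 0.004     ] [ 0.5345481  -0.00487291  0.004     ] -88.21148916317577 0.09483712081400811
plateR [ 0.5345481  -0.00487291  0.004     ] [ 0.58914368 -0.00405667  0.004     ] 0.8565477915295718 0.05460167367016317
plate far scene [0.68318097 0.00486515 0.004     ] [0.680988   0.09631117 0.004     ] 91.37374562702291 0.09147231165461908
grip near end [0.53511351 0.0383673  0.178     ] [0.54368261 0.04558908 0.178     ] [0.54358073 0.03081903 0.178     ]
scoop (152, 128) [ 0.44662533 -0.26632665  0.036     ]
scoop (308, 125) [ 0.44749148 -0.32121897  0.036     ]
scoop (212, 475) [ 0.32681591 -0.28144222  0.036     ]
scoop (360, 465) [ 0.3301983  -0.33258441  0.036     ]
scoop sc (150, 405) [ 0.45258446 -0.32250148  0.036     ]
scoop sc (335, 360) [ 0.44733636 -0.26772812  0.036     ]
scoop sc (100, 122) [ 0.32815076 -0.33739996  0.036     ]
scoop sc (270, 85) [ 0.32364092 -0.28333929  0.036     ]
ball [ 0.436217   -0.28843038  0.012     ]
ball [ 0.43793723 -0.31184759  0.012     ]
ball [ 0.41191325 -0.28973405  0.012     ]
ball [ 0.41469902 -0.31490048  0.012     ]
ball [ 0.38990154 -0.30288662  0.012     ]
```

Rows can only shift the tool and turn it about its own z, so tilt can't be commanded directly. I'll check how the arm behaves at the edge of its reach, in free air well above the bench. Tilt may come from there.

```bash
python3 -m inch '[{"dx":0,"dy":0,"dz":-50,"turn":0},{"dx":0,"dy":0,"dz":-50,"turn":0},{"dx":0,"dy":0,"dz":-50,"turn":0},{"dx":0,"dy":0,"dz":-50,"turn":0},{"dx":0,"dy":0,"dz":-50,"turn":0}]'; python3 -c "
from cell import r
o=r.get_obs();print(o['joint_positions'].round(1),o['clock'])"
```

```text
clock: 0.65
eef_pos: [0.2809, -0.5577, 0.6568]
ee_rot: [[0.893, 0.45, -0.0], [0.45, -0.893, -0.0], [-0.0, 0.0, -1.0]]
contact_force: [0.0, -0.8, 0.3]
grip_width: 0.0855
[58.4 22.3 -1.  67.6  0.4 90.2 -5.7] 0.65
```

```bash
python3 -m inch '[{"dx":0,"dy":0,"dz":-50,"turn":0},{"dx":0,"dy":0,"dz":-50,"turn":0},{"dx":0,"dy":0,"dz":-50,"turn":0},{"dx":0,"dy":0,"dz":-50,"turn":0},{"dx":0,"dy":0,"dz":-50,"turn":0}]'; python3 -c "
from cell import r
o=r.get_obs();print(o['joint_positions'].round(1),o['clock'])"
```

```text
clock: 1.15
eef_pos: [0.2658, -0.534, 0.8309]
ee_rot: [[0.896, 0.444, 0.029], [0.445, -0.894, -0.054], [0.002, 0.061, -0.998]]
contact_force: [0.7, -0.3, 0.1]
grip_width: 0.0854
[ 47.8  23.1  20.7  43.9  -8.8 110.7  -0.3] 1.15
```

The tool has started tilting outward, about 3.5°, now that joint 6 is at its limit. I'll keep going.

```bash
python3 -m inch '[{"dx":0,"dy":0,"dz":-50,"turn":0},{"dx":0,"dy":0,"dz":-50,"turn":0},{"dx":0,"dy":0,"dz":-50,"turn":0},{"dx":0,"dy":0,"dz":-50,"turn":0},{"dx":0,"dy":0,"dz":-50,"turn":0}]'; python3 -c "
from cell import r
o=r.get_obs();print(o['joint_positions'].round(1),o['clock'])"
```

```text
clock: 1.65
eef_pos: [0.2187, -0.4423, 0.9288]
ee_rot: [[0.895, 0.432, 0.11], [0.446, -0.871, -0.208], [0.005, 0.235, -0.972]]
contact_force: [1.3, 0.9, 0.7]
grip_width: 0.0856
[ 37.1  12.5  30.9  44.6  -7.9 110.7  -0.7] 1.65
```

```bash
python3 -m inch '[{"dx":0,"dy":25,"dz":-43,"turn":0},{"dx":0,"dy":25,"dz":-43,"turn":0},{"dx":0,"dy":25,"dz":-43,"turn":0},{"dx":0,"dy":25,"dz":-43,"turn":0},{"dx":0,"dy":25,"dz":-43,"turn":0}]'; python3 -c "
from cell import r
o=r.get_obs();print(o['joint_positions'].round(1),o['clock'])"
```

```text
clock: 2.15
eef_pos: [0.2126, -0.4318, 0.9983]
ee_rot: [[0.895, 0.403, 0.192], [0.446, -0.814, -0.371], [0.006, 0.418, -0.909]]
contact_force: [-0.3, -0.5, -0.1]
grip_width: 0.0853
[ 40.   14.   31.1  32.1 -10.4 110.7  -0.6] 2.15
```

```bash
python3 -m inch '[{"dx":0,"dy":30,"dz":-40,"turn":0},{"dx":0,"dy":30,"dz":-40,"turn":0},{"dx":0,"dy":30,"dz":-40,"turn":0},{"dx":0,"dy":30,"dz":-40,"turn":0},{"dx":0,"dy":30,"dz":-40,"turn":0}]'; python3 -c "
from cell import r
o=r.get_obs();print(o['joint_positions'].round(1),o['clock'])"
```

```text
clock: 2.65
eef_pos: [0.197, -0.4035, 1.062]
ee_rot: [[0.895, 0.36, 0.265], [0.447, -0.73, -0.517], [0.008, 0.581, -0.814]]
contact_force: [-0.6, 0.2, -0.1]
grip_width: 0.0854
[ 42.   14.7  34.4  20.6 -15.1 110.7  -0.7] 2.65
```

Tilt does build up at the limit of reach and stays. Next I'll swing towards azimuth 0 up here, so the tilt heading follows the arm.

```bash
python3 -m inch '[{"dx":50,"dy":0,"dz":0,"turn":0},{"dx":50,"dy":0,"dz":0,"turn":0},{"dx":50,"dy":0,"dz":0,"turn":0},{"dx":50,"dy":0,"dz":0,"turn":0},{"dx":50,"dy":0,"dz":0,"turn":0}]'; python3 -c "
from cell import r
o=r.get_obs();print(o['joint_positions'].round(1),o['clock'])"
```

```text
clock: 3.15
eef_pos: [0.4072, -0.2897, 1.0418]
ee_rot: [[0.893, 0.355, 0.277], [0.45, -0.72, -0.529], [0.012, 0.597, -0.802]]
contact_force: [0.4, -1.2, -0.3]
grip_width: 0.0854
[  9.7  22.5  54.7  17.1 -15.4 110.7 -18. ] 3.15
```

```bash
python3 -m inch '[{"dx":50,"dy":0,"dz":0,"turn":0},{"dx":50,"dy":0,"dz":0,"turn":0},{"dx":50,"dy":0,"dz":0,"turn":0},{"dx":50,"dy":0,"dz":0,"turn":0},{"dx":50,"dy":0,"dz":0,"turn":0}]'; python3 -c "
from cell import r
o=r.get_obs();print(o['joint_positions'].round(1),o['clock'])"
```

```text
clock: 3.65
eef_pos: [0.5507, -0.1987, 0.9957]
ee_rot: [[0.889, 0.347, 0.298], [0.457, -0.701, -0.548], [0.019, 0.623, -0.782]]
contact_force: [-0.3, -1.3, 0.0]
grip_width: 0.0853
[  1.8  30.7  41.2  10.   -2.2 110.7 -32.1] 3.65
```

I'll fit a simple kinematic model from the logged poses, so the tilt can be planned rather than guessed.

```bash
cat > kin.py <<'E'
import numpy as np
from scipy.optimize import least_squares
D=[([59.232,29.91,-2.084,91.674,1.214,58.508,-6.462],[.2812,-.5580,.4041],[[.893,.450,-.0006],[.450,-.893,.001],[-.0001,-.0012,-1]]),
([58.4,22.3,-1.,67.6,.4,90.2,-5.7],[.2809,-.5577,.6568],[[.893,.45,0],[.45,-.893,0],[0,0,-1]]),
([47.8,23.1,20.7,43.9,-8.8,110.7,-.3],[.2658,-.534,.8309],[[.896,.444,.029],[.445,-.894,-.054],[.002,.061,-.998]]),
([37.1,12.5,30.9,44.6,-7.9,110.7,-.7],[.2187,-.4423,.9288],[[.895,.432,.11],[.446,-.871,-.208],[.005,.235,-.972]]),
([40,14,31.1,32.1,-10.4,110.7,-.6],[.2126,-.4318,.9983],[[.895,.403,.192],[.446,-.814,-.371],[.006,.418,-.909]]),
([42,14.7,34.4,20.6,-15.1,110.7,-.7],[.197,-.4035,1.062],[[.895,.36,.265],[.447,-.73,-.517],[.008,.581,-.814]]),
([9.7,22.5,54.7,17.1,-15.4,110.7,-18.],[.4072,-.2897,1.0418],[[.893,.355,.277],[.45,-.72,-.529],[.012,.597,-.802]]),
([1.8,30.7,41.2,10,-2.2,110.7,-32.1],[.5507,-.1987,.9957],[[.889,.347,.298],[.457,-.701,-.548],[.019,.623,-.782]])]
def Rz(a):
    a=np.radians(a);c,s=np.cos(a),np.sin(a);return np.array([[c,-s,0],[s,c,0],[0,0,1]])
def Ry(a):
    a=np.radians(a);c,s=np.cos(a),np.sin(a);return np.array([[c,0,s],[0,1,0],[-s,0,c]])
def fk(q,p,S):
    off=p[:7]; d=p[7:11]; a=p[11:18]
    th=[S[i]*q[i]+off[i] for i in range(7)]
    e=np.eye(3);P=np.zeros(3);R=Rz(th[0])
    P=P+R@[a[0],0,d[0]]; R=R@Ry(th[1]); R=R@Rz(th[2]); P=P+R@[a[1],a[4],d[1]]; R=R@Ry(th[3]); R=R@Rz(th[4])
    P=P+R@[a[2],a[5],d[2]]; R=R@Ry(th[5]); P=P+R@[a[3],a[6],0]; R=R@Rz(th[6]); P=P+R@[0,0,d[3]]
    return P,R
def res(p,S):
    o=[]
    for q,x,M in D:
        P,R=fk(q,p,S); o+=list((P-x)*3)+list((R-np.array(M)).ravel())
    return np.array(o+list(.002*p[11:])+list(.0002*p[:7]))
if __name__=="__main__":
    import itertools
    best=[]
    for s in itertools.product([1,-1],repeat=4):
        S=[s[0],1,s[1],1,s[2],1,s[3]]
        for o7 in (0,90,180,-90):
            p0=np.zeros(18);p0[6]=o7;p0[7:11]=[.35,.4,.4,.15]
            f=least_squares(res,p0,args=(S,),x_scale=np.r_[np.ones(7)*10,np.ones(11)*.1],max_nfev=200)
            best.append((f.cost,S,o7,f.x))
    best.sort(key=lambda t:t[0])
    for b in best[:4]: print(b[0],b[1],b[2],b[3].round(3))
    np.savez("kin.npz",p=best[0][3],S=best[0][1])
    for q,x,M in D:
        P,R=fk(q,best[0][3],best[0][1]);print((P-x).round(4),abs(R-np.array(M)).max().round(3))
E
python3 kin.py
```

```text
0.0004180381066105633 [-1, 1, -1, 1, -1, 1, -1] -90 [-3.6700e-01  1.7100e-01  2.7400e-01 -1.0600e-01  1.2000e-02 -9.2000e-02
  8.9907e+01  3.1500e-01  5.4700e-01  4.1900e-01  1.5000e-01  2.0000e-03
  6.0000e-03  1.1000e-02  1.1000e-02 -4.0000e-02 -9.0000e-03 -9.0000e-03]
0.00041803810661062053 [-1, 1, -1, 1, -1, 1, -1] 0 [-3.6700e-01  1.7100e-01  2.7400e-01 -1.0600e-01  1.2000e-02 -9.2000e-02
  8.9907e+01  3.1500e-01  5.4700e-01  4.1900e-01  1.5000e-01  2.0000e-03
  6.0000e-03  1.1000e-02  1.1000e-02 -4.0000e-02 -9.0000e-03 -9.0000e-03]
0.0004180381066134653 [-1, 1, -1, 1, -1, 1, -1] 90 [-3.6700e-01  1.7100e-01  2.7400e-01 -1.0600e-01  1.2000e-02 -9.2000e-02
  8.9907e+01  3.1500e-01  5.4700e-01  4.1900e-01  1.5000e-01  2.0000e-03
  6.0000e-03  1.1000e-02  1.1000e-02 -4.0000e-02 -9.0000e-03 -9.0000e-03]
0.0004180381066160529 [-1, 1, -1, 1, -1, 1, -1] 180 [-3.6700e-01  1.7100e-01  2.7400e-01 -1.0600e-01  1.2000e-02 -9.2000e-02
  8.9907e+01  3.1500e-01  5.4700e-01  4.1900e-01  1.5000e-01  2.0000e-03
  6.0000e-03  1.1000e-02  1.1000e-02 -4.0000e-02 -9.0000e-03 -9.0000e-03]
[-0.0007  0.0007  0.0005] 0.003
[ 0.0018 -0.002  -0.0005] 0.002
[ 0.0015 -0.0012 -0.001 ] 0.002
[-0.001   0.0036  0.001 ] 0.002
[ 0.0009  0.0006 -0.001 ] 0.001
[ 0.0011 -0.0015 -0.0013] 0.001
[-0.0031  0.0005  0.0006] 0.002
[ 0.0004 -0.001   0.0016] 0.001
```

```bash
cat > sim.py <<'E'
from kin import *
from scipy.spatial.transform import Rotation as Ro
z=np.load("kin.npz");P0=z["p"];S0=list(z["S"])
LO=np.array([-166.77,-17.47,-85.68,9.62,-72.42,9.2,-144.41]);HI=np.array([166.77,122.26,81.53,139.38,252.41,110.78,144.41])
V=np.array([108.29,108.29,136.94,136.94,172.46,172.46,172.46])*.07
def F(q): return fk(q,P0,S0)
def step(q,P,R,row,w,lam=1e-4):
    P1=P+R@(np.array(row[:3])/1000); R1=R@Rz(row[3])
    def f(x):
        p,r=F(x); return np.r_[(p-P1)*1000, w*1000*Ro.from_matrix(r@R1.T).as_rotvec(), lam*1000*np.radians(x-q)]
    lo=np.maximum(LO,q-V);hi=np.minimum(HI,q+V); hi=np.maximum(hi,lo+1e-6)
    s=least_squares(f,np.clip(q,lo+1e-7,hi-1e-7),bounds=(lo,hi),max_nfev=60)
    p,r=F(s.x); return s.x,p,r
def run(q,rows,w,lam=1e-4):
    q=np.array(q,float);p,r=F(q)
    for row in rows: q,p,r=step(q,p,r,row,w,lam)
    return q,p,r
def desc(r): 
    n=r[:,2]; return "tilt %.1f head %.1f"%(np.degrees(np.arccos(-n[2])),np.degrees(np.arctan2(n[1],n[0])))
E
python3 - <<'E'
from sim import *
import time
for w in (.05,.15,.3,1.):
  for lam in (1e-3,1e-2,5e-2):
    q=[58.4,22.3,-1.,67.6,.4,90.2,-5.7]; print("w",w,lam)
    for rows in ([(0,0,-50,0)]*5,[(0,0,-50,0)]*5,[(0,25,-43,0)]*5,[(0,30,-40,0)]*5,[(50,0,0,0)]*5,[(50,0,0,0)]*5):
        q,p,r=run(q,rows,w,lam); print(q.round(0),p.round(3),desc(r))
E
```

```text
w 0.05 0.001
[ 54.  26.  11.  27.  -5. 111.  -3.] [ 0.278 -0.551  0.904] tilt 16.5 head -62.8
[ 57.  17. -13.  10.  18. 102.  -5.] [ 0.218 -0.432  1.104] tilt 52.4 head -63.6
[ 71.   4. -61.  10.  55.  74.  -7.] [ 0.144 -0.281  1.269] tilt 95.6 head -64.2
[ 57.  -8. -54.  10.  66.  63.  -8.] [ 0.045 -0.069  1.345] tilt 120.6 head -64.7
[ 94. -14. -86.  29.  77.  39. -39.] [0.265 0.042 1.332] tilt 138.2 head -50.9
[ 90. -17. -86.  51. 121.   9. -87.] [0.418 0.178 1.233] tilt 134.9 head 1.8
w 0.05 0.01
[ 57.  25.   2.  28.   0. 111.  -5.] [ 0.277 -0.55   0.903] tilt 16.4 head -61.6
[ 54.  17.   1.  10.   6. 101.  -5.] [ 0.215 -0.433  1.104] tilt 52.4 head -62.6
[46.  4. -4. 10. 22. 72. -6.] [ 0.137 -0.283  1.269] tilt 95.6 head -62.7
[ 48.  -9. -34.  10.  47.  62.  -5.] [ 0.022 -0.08   1.345] tilt 120.7 head -58.8
[ 86. -14. -81.  26.  66.  45. -29.] [0.23  0.054 1.331] tilt 131.8 head -48.2
[ 85. -17. -86.  48.  99.   9. -65.] [0.386 0.205 1.25 ] tilt 135.4 head 5.1
w 0.05 0.05
[58. 17. -1. 42.  2. 98. -6.] [ 0.263 -0.524  0.897] tilt 22.6 head -60.6
[ 56.  11.  -1.  19.   4. 101.  -6
[... 4115 characters left out ...]
[ 0.259 -0.514  0.911] tilt 14.7 head -62.8
[ 25.  26.  20.  30.  -4. 111. -23.] [ 0.475 -0.395  0.89 ] tilt 15.1 head -62.4
[ 10.  38.  24.  19.  -6. 111. -39.] [ 0.658 -0.267  0.828] tilt 16.2 head -60.3
w 1.0 0.05
[ 55.  21.   4.  47.  -2. 111.  -5.] [ 0.265 -0.527  0.823] tilt 1.7 head -58.5
[ 50.  13.  11.  50.  -3. 111.  -4.] [ 0.232 -0.462  0.875] tilt 6.0 head -61.0
[ 50.  17.  13.  42.  -4. 111.  -3.] [ 0.246 -0.49   0.895] tilt 10.5 head -61.8
[ 52.  21.  12.  34.  -5. 111.  -3.] [ 0.258 -0.514  0.911] tilt 14.7 head -62.2
[ 28.  26.  12.  30.   1. 111. -24.] [ 0.471 -0.397  0.89 ] tilt 15.1 head -61.7
[ 12.  37.  15.  20.   0. 111. -40.] [ 0.654 -0.27   0.83 ] tilt 16.1 head -59.6
```

```bash
python3 - <<'E'
from sim import *
for w in (.45,.55,.65):
  for lam in (1e-2,):
    q=[58.4,22.3,-1.,67.6,.4,90.2,-5.7]; print("w",w,lam)
    for rows in ([(0,0,-50,0)]*5,[(0,0,-50,0)]*5,[(0,25,-43,0)]*5,[(0,30,-40,0)]*5,[(50,0,0,0)]*5,[(50,0,0,0)]*5):
        q,p,r=run(q,rows,w,lam); print(q.round(0),p.round(3),desc(r))
E
```

```text
w 0.45 0.01
[ 52.  22.  11.  41.  -4. 111.  -3.] [ 0.269 -0.534  0.848] tilt 6.1 head -62.1
[ 47.  14.  17.  36.  -4. 111.  -3.] [ 0.228 -0.452  0.96 ] tilt 19.2 head -62.8
[ 48.  16.  18.  21.  -6. 111.  -3.] [ 0.216 -0.43   1.042] tilt 33.2 head -62.9
[ 48.  15.  21.  10.  -9. 111.  -3.] [ 0.19  -0.379  1.108] tilt 45.1 head -63.0
[ 15.  20.   8.  10.  28. 111. -22.] [ 0.403 -0.262  1.083] tilt 46.3 head -62.6
[  1.  29. -23.  10.  64. 109. -38.] [ 0.584 -0.139  1.013] tilt 49.3 head -60.7
w 0.55 0.01
[ 52.  22.  11.  43.  -4. 111.  -3.] [ 0.268 -0.532  0.84 ] tilt 4.7 head -61.9
[ 46.  14.  17.  41.  -4. 111.  -3.] [ 0.229 -0.455  0.935] tilt 15.1 head -62.7
[ 48.  16.  17.  28.  -5. 111.  -3.] [ 0.227 -0.451  1.   ] tilt 26.1 head -62.9
[ 49.  17.  19.  17.  -7. 111.  -3.] [ 0.214 -0.426  1.056] tilt 36.0 head -63.0
[ 16.  24.  35.  13.  -3. 111. -21.] [ 0.429 -0.308  1.033] tilt 37.1 head -62.6
[  2.  33.  12.  10.  24. 109. -38.] [ 0.608 -0.183  0.965] tilt 39.4 head -60.9
w 0.65 0.01
[ 52.  22.  11.  44.  -4. 111.  -3.] [ 0.268 -0.53   0.834] tilt 3.7 head -61.6
[ 46.  14.  17.  44.  -4. 111.  -3.] [ 0.23  -0.457  0.915] tilt 12.0 head -62.6
[ 48.  16.  16.  33.  -5. 111.  -3.] [ 0.234 -0.465  0.966] tilt 20.8 head -62.9
[ 50.  18.  16.  23.  -6. 111.  -3.] [ 0.231 -0.459  1.011] tilt 28.9 head -63.0
[ 19.  25.  31.  19.  -4. 111. -21.] [ 0.446 -0.341  0.989] tilt 29.8 head -62.5
[  5.  36.  31.  10.  -1. 111. -37.] [ 0.628 -0.215  0.924] tilt 31.8 head -60.6
```

The model (w≈0.58) reproduces the observed motion. I'll use it to plan moves that bring the tool axis to a 42° tilt heading +x.

```bash
cat > beam.py <<'E'
from sim import *
import itertools, sys
W=.58
def ang(a,b): return np.degrees(np.arccos(np.clip(a@b,-1,1)))
dirs=[np.array(d)/np.linalg.norm(d)*50 for d in itertools.product([-1,0,1],repeat=3) if any(d)]
def beam(q,nstar,depth=7,width=6,zmin=.6,rmin=.25,zmax=2,tol=2,xmin=-9,n=5):
    q=np.array(q);p,r=F(q); B=[(ang(r[:,2],nstar),q,p,r,[])]; best=B[0]
    for k in range(depth):
        C=[]
        for c,q,p,r,h in B:
            for d in dirs:
                dt=(r.T@d).round(0); q2=q
                try: q2,p2,r2=run(q,[tuple(dt)+(0,)]*n,W,1e-2)
                except Exception as e: continue
                if p2[2]<zmin or p2[2]>zmax or np.hypot(p2[0],p2[1])<rmin or p2[0]<xmin: continue
                tip=p2+r2[:,2]*.18
                if tip[2]<zmin-.2: continue
                C.append((ang(r2[:,2],nstar),q2,p2,r2,h+[dt]))
        C.sort(key=lambda t:t[0]); 
        # diversity
        B=[]
        for c in C:
            if all(np.linalg.norm(c[2]-b[2])>.05 or ang(c[3][:,2],b[3][:,2])>3 for b in B): B.append(c)
            if len(B)>=width: break
        if B[0][0]<best[0]: best=B[0]
        print(k,[round(b[0],1) for b in B],B[0][2].round(2),desc(B[0][3]),flush=True)
        if best[0]<tol: break
    return best
E
cat > b1.py <<'E'
from beam import *
from cell import r as rob
q=rob.get_obs()["joint_positions"]; s=np.radians(42)
b=beam(q,np.array([np.sin(s),0,-np.cos(s)]),depth=8,width=6)
for h in b[4]: print(h)
print(b[1].round(1),b[2],desc(b[3]))
E
time timeout 550 python3 b1.py
```

```text
0 [np.float64(37.9), np.float64(38.0), np.float64(38.0), np.float64(38.1), np.float64(38.1), np.float64(38.3)] [ 0.59 -0.05  0.99] tilt 42.9 head -57.5
1 [np.float64(32.7), np.float64(34.2), np.float64(34.9), np.float64(35.0), np.float64(35.4), np.float64(35.9)] [0.3  0.01 1.02] tilt 44.7 head -48.2
2 [np.float64(28.2), np.float64(28.9), np.float64(29.0), np.float64(29.1), np.float64(29.2), np.float64(29.8)] [0.21 0.17 0.99] tilt 45.1 head -41.1
3 [np.float64(19.5), np.float64(20.5), np.float64(21.5), np.float64(22.0), np.float64(22.0), np.float64(22.4)] [0.13 0.34 0.9 ] tilt 44.0 head -28.6
4 [np.float64(10.8), np.float64(11.0), np.float64(11.3), np.float64(12.3), np.float64(13.3), np.float64(13.5)] [0.06 0.36 0.93] tilt 46.1 head -14.4
5 [np.float64(0.6), np.float64(1.5), np.float64(3.1), np.float64(3.6), np.float64(4.5), np.float64(4.7)] [-0.06  0.35  0.89] tilt 41.6 head 0.6
[-15. -37. -30.]
[-15. -37. -30.]
[-12. -36. -33.]
[ -9. -36. -34.]
[-17.   9. -46.]
[-10.   4. -49.]
[ -14.1  -17.5  -78.7   71.9   26.4  110.8 -130.4] [-0.06031225  0.34829153  0.88736045] tilt 41.6 head 0.6
real	2m18.837s
user	2m19.220s
sys	0m0.144s
```

```bash
python3 -m inch '[{"dx":-15,"dy":-37,"dz":-30,"turn":0},{"dx":-15,"dy":-37,"dz":-30,"turn":0},{"dx":-15,"dy":-37,"dz":-30,"turn":0},{"dx":-15,"dy":-37,"dz":-30,"turn":0},{"dx":-15,"dy":-37,"dz":-30,"turn":0}]'; python3 -m inch '[{"dx":-15,"dy":-37,"dz":-30,"turn":0},{"dx":-15,"dy":-37,"dz":-30,"turn":0},{"dx":-15,"dy":-37,"dz":-30,"turn":0},{"dx":-15,"dy":-37,"dz":-30,"turn":0},{"dx":-15,"dy":-37,"dz":-30,"turn":0}]'; python3 -c "
from cell import r
o=r.get_obs();print(o['joint_positions'].round(1),o['clock'])
from sim import *
print(desc(o['ee_rot']))"
```

```text
clock: 4.15
eef_pos: [0.4603, -0.092, 1.0061]
ee_rot: [[0.893, 0.335, 0.302], [0.45, -0.701, -0.553], [0.027, 0.63, -0.776]]
contact_force: [-0.4, 1.4, 1.7]
grip_width: 0.0854
clock: 4.65
eef_pos: [0.4005, -0.0152, 1.0092]
ee_rot: [[0.893, 0.332, 0.304], [0.449, -0.699, -0.557], [0.028, 0.634, -0.773]]
contact_force: [1.4, 0.1, 0.3]
grip_width: 0.0851
[-74.2   8.1  73.5  45.8  28.8 110.  -50.7] 4.65
tilt 39.4 head -61.4
```

```bash
time timeout 570 python3 b1.py
```

```text
0 [np.float64(36.7), np.float64(37.1), np.float64(37.3), np.float64(37.4), np.float64(37.6), np.float64(38.2)] [0.35 0.13 1.  ] tilt 44.0 head -54.9
1 [np.float64(32.4), np.float64(33.3), np.float64(33.3), np.float64(33.4), np.float64(33.5), np.float64(33.5)] [0.3  0.29 0.98] tilt 48.6 head -45.3
2 [np.float64(26.6), np.float64(26.7), np.float64(28.0), np.float64(28.1), np.float64(28.4), np.float64(28.6)] [0.21 0.36 0.95] tilt 50.1 head -35.6
3 [np.float64(19.6), np.float64(20.7), np.float64(21.6), np.float64(21.9), np.float64(22.0), np.float64(22.1)] [0.04 0.44 0.86] tilt 48.3 head -26.4
4 [np.float64(13.6), np.float64(13.6), np.float64(14.5), np.float64(14.5), np.float64(15.4), np.float64(15.6)] [0.01 0.41 0.89] tilt 51.0 head -14.1
5 [np.float64(9.1), np.float64(9.4), np.float64(9.7), np.float64(9.9), np.float64(10.0), np.float64(10.9)] [-0.22  0.46  0.81] tilt 50.8 head -3.1
6 [np.float64(6.3), np.float64(6.4), np.float64(7.0), np.float64(7.6), np.float64(7.6), np.float64(7.7)] [-0.4   0.49  0.64] tilt 48.0 head -2.3
7 [np.float64(5.6), np.float64(5.7), np.float64(5.8), np.float64(6.2), np.float64(6.3), np.float64(6.3)] [-0.23  0.46  0.77] tilt 47.5 head -0.5
[ 22. -35. -28.]
[-14. -35. -33.]
[-42. -15. -23.]
[-20.  14. -44.]
[-33. -16. -33.]
[-30. -18. -36.]
[-44.  10. -22.]
[ 8. 49.  3.]
[-166.8   25.4   59.2   70.    24.8  110.8 -144.4] [-0.22615046  0.45501921  0.76888996] tilt 47.5 head -0.5
real	2m57.461s
user	2m57.928s
sys	0m0.100s
```

```bash
cat > dls.py <<'E'
from sim import *
def jac(q,h=1e-4):
    p,r=F(q);J=np.zeros((6,7))
    for i in range(7):
        x=q.copy();x[i]+=np.degrees(h);p2,r2=F(x);J[:3,i]=(p2-p)/h;J[3:,i]=Ro.from_matrix(r2@r.T).as_rotvec()/h
    return p,r,J
def dstep(q,P,R,row,N,lam,w,mode):
    P1=P+R@(np.array(row[:3])/1000); R1=R@Rz(row[3]); x=q.copy(); lo=LO;hi=HI
    if mode&1: lo=np.maximum(LO,q-V);hi=np.minimum(HI,q+V)
    Wt=np.array([1,1,1,w,w,w])
    for k in range(N):
        p,r,J=jac(x); e=np.r_[P1-p,Ro.from_matrix(R1@r.T).as_rotvec()]*Wt; J=J*Wt[:,None]
        dq=J.T@np.linalg.solve(J@J.T+lam**2*np.eye(6),e)
        x=np.clip(x+np.degrees(dq),lo,hi)
    if mode&2:
        f=np.max(abs(x-q)/V); x=q+(x-q)/max(1,f)
    p,r=F(x);return x,p,r
def drun(q,rows,N,lam,w=1,mode=0):
    q=np.array(q,float);p,r=F(q)
    for row in rows:q,p,r=dstep(q,p,r,row,N,lam,w,mode)
    return q,p,r
SEQ=([(0,0,-50,0)]*5,[(0,0,-50,0)]*5,[(0,25,-43,0)]*5,[(0,30,-40,0)]*5,[(50,0,0,0)]*5,[(50,0,0,0)]*5,[(-15,-37,-30,0)]*5,[(-15,-37,-30,0)]*5)
OBS=[a[0] for a in D[2:]]+[None,[-74.2,8.1,73.5,45.8,28.8,110,-50.7]]
E
cat > t.py <<'E'
from dls import *
res=[]
for N in (1,3,10,25):
  for lam in (.01,.03,.1,.2):
    for w in (.3,.5,1):
      for mode in (1,2):
        q=[58.4,22.3,-1.,67.6,.4,90.2,-5.7];E=[]
        for rows,o in zip(SEQ[:4],OBS):
            q,p,r=drun(q,rows,N,lam,w,mode); E.append(np.abs(q-o).max())
        res.append((max(E),N,lam,w,mode,np.round(E,1)))
res.sort(key=lambda t:t[0])
for a in res[:10]:print(*a)
E
time python3 t.py
```

```text
33.92835283603295 25 0.2 1 1 [18.8 32.1 27.9 33.9]
33.92835283730554 25 0.2 1 2 [18.8 32.1 27.9 33.9]
33.99213533051944 3 0.2 0.3 1 [21.7 31.4 31.2 34. ]
33.99213533051944 3 0.2 0.3 2 [21.7 31.4 31.2 34. ]
34.28816521550989 10 0.2 1 2 [20.7 31.8 30.  34.3]
34.2881652166815 10 0.2 1 1 [20.7 31.8 30.  34.3]
34.681317763991565 3 0.2 0.5 1 [21.7 31.4 31.5 34.7]
34.681317763991565 3 0.2 0.5 2 [21.7 31.4 31.5 34.7]
34.70440835727592 10 0.2 0.5 1 [20.9 33.  30.4 34.7]
34.704408357978934 10 0.2 0.5 2 [20.9 33.  30.4 34.7]
real	0m33.741s
user	0m34.188s
sys	0m0.084s
```

```bash
cat > t2.py <<'E'
from dls import *
def st(q,P,R,row,w,lam,mode,home=None):
    P1=P+R@(np.array(row[:3])/1000); R1=R@Rz(row[3]); ref=q if home is None else home
    f=lambda x:np.r_[(F(np.degrees(x))[0]-P1), w*Ro.from_matrix(F(np.degrees(x))[1]@R1.T).as_rotvec(), lam*(x-np.radians(ref))]
    lo,hi=np.radians(LO),np.radians(HI)
    if mode==1: lo=np.maximum(lo,np.radians(q-V));hi=np.minimum(hi,np.radians(q+V));hi=np.maximum(hi,lo+1e-6)
    s=least_squares(f,np.clip(np.radians(q),lo+1e-6,hi-1e-6),bounds=(lo,hi),max_nfev=80); x=np.degrees(s.x)
    g=np.max(abs(x-q)/V); x=q+(x-q)/max(1,g)
    p,r=F(x);return x,p,r
Q0=np.array([59.232,29.874,-2.08,91.645,1.215,58.505,-6.463])
if __name__=="__main__":
  for mode in (0,1):
   for hm in (None,Q0):
    for lam in (0,1e-3,1e-2,3e-2):
      if lam==0 and hm is not None: continue
      for w in (.5,.6):
        q=np.array([58.4,22.3,-1.,67.6,.4,90.2,-5.7]);p,r=F(q);E=[];T=[]
        for rows,o in zip(SEQ[:4],OBS):
            for row in rows:q,p,r=st(q,p,r,row,w,lam,mode,hm)
            E.append(np.abs(q-o).max());T.append(desc(r)[5:9])
        print(mode,hm is None,lam,w,np.round(E,1),T,q.round())
E
time python3 t2.py
```

```text
0 True 0 0.5 [10.4 14.7 14.8 14.5] ['4.4 ', '16.1', '28.5', '39.5'] [ 49.  17.  20.  14.  -8. 111.  -3.]
0 True 0 0.6 [10.4 14.7 15.8 18. ] ['3.4 ', '12.7', '22.5', '31.5'] [ 50.  18.  16.  20.  -6. 111.  -3.]
0 True 0.001 0.5 [ 9.9 13.8 13.9 13.6] ['5.1 ', '16.8', '29.2', '40.1'] [ 48.  16.  21.  14.  -8. 111.  -3.]
0 True 0.001 0.6 [ 9.9 13.8 15.  17.3] ['3.9 ', '13.3', '23.1', '32.0'] [ 49.  17.  17.  20.  -6. 111.  -3.]
0 True 0.01 0.5 [10.  13.9 13.8 13.9] ['5.3 ', '17.0', '29.4', '40.3'] [ 48.  16.  20.  14.  -8. 111.  -3.]
0 True 0.01 0.6 [ 9.9 13.9 14.8 17.2] ['4.1 ', '13.4', '23.3', '32.2'] [ 49.  17.  17.  20.  -6. 111.  -3.]
0 True 0.03 0.5 [13.8 17.1 15.1 16.6] ['5.3 ', '17.0', '29.3', '40.2'] [ 49.  16.  18.  14.  -6. 111.  -3.]
0 True 0.03 0.6 [13.4 16.6 15.5 18.2] ['4.1 ', '13.4', '23.2', '32.1'] [ 50.  17.  16.  20.  -6. 111.  -3.]
0 False 0.001 0.5 [10.1 14.1 14.2 14. ] ['4.9 ', '16.6', '29.0', '39.9'] [ 49.  16.  20.  14.  -8. 111.  -3.]
0 False 0.001 0.6 [10.1 14.1 15.3 17.6] ['3.8 ', '13.1', '22.9', '31.9'] [ 50.  17.  17.  20.  -6. 111.  -3.]
0 False 0.01 0.5 [11
[... 1274 characters left out ...]
]
1 False 0.001 0.5 [ 9.8 13.5 13.7 13.4] ['5.3 ', '17.0', '29.4', '40.3'] [ 48.  16.  21.  14.  -8. 111.  -3.]
1 False 0.001 0.6 [ 9.8 13.5 14.8 17.1] ['4.1 ', '13.4', '23.3', '32.2'] [ 49.  17.  17.  20.  -6. 111.  -3.]
1 False 0.01 0.5 [11.8 18.1 18.6 22.5] ['5.3 ', '16.9', '29.2', '40.0'] [ 51.  15.  12.  14.  -2. 111.  -4.]
1 False 0.01 0.6 [11.5 17.6 18.6 22.2] ['4.1 ', '13.4', '23.1', '32.0'] [ 51.  17.  12.  21.  -3. 111.  -3.]
1 False 0.03 0.5 [18.5 29.  29.5 34.1] ['4.8 ', '16.0', '27.7', '37.8'] [ 56.  14.   0.  18.   4. 111.  -5.]
1 False 0.03 0.6 [18.  28.4 28.7 33. ] ['3.8 ', '12.7', '22.0', '30.4'] [ 56.  15.   1.  24.   2. 111.  -5.]
real	0m18.648s
user	0m19.184s
sys	0m0.064s
```

```bash
python3 -m inch '[{"dx":22,"dy":-35,"dz":-28,"turn":0},{"dx":22,"dy":-35,"dz":-28,"turn":0},{"dx":22,"dy":-35,"dz":-28,"turn":0},{"dx":22,"dy":-35,"dz":-28,"turn":0},{"dx":22,"dy":-35,"dz":-28,"turn":0}]'; python3 -c "
from cell import r
o=r.get_obs();print(o['joint_positions'].round(1),o['clock'])
from sim import *
print(desc(o['ee_rot']))"
```

```text
clock: 5.15
eef_pos: [0.4071, 0.2163, 0.9576]
ee_rot: [[0.877, 0.319, 0.36], [0.477, -0.676, -0.562], [0.064, 0.664, -0.745]]
contact_force: [0.2, -0.2, 0.2]
grip_width: 0.0854
[-85.5  23.1  81.5  46.1  15.8 110.7 -63.3] 5.15
tilt 41.9 head -57.4
```

```bash
sed -i 's/depth=8,width=6/depth=6,width=5/' b1.py; time timeout 570 python3 b1.py
```

```text
0 [np.float64(32.4), np.float64(33.4), np.float64(33.5), np.float64(33.5), np.float64(34.2)] [0.3  0.29 0.98] tilt 48.5 head -45.4
1 [np.float64(26.5), np.float64(26.6), np.float64(27.9), np.float64(28.1), np.float64(28.6)] [0.21 0.36 0.95] tilt 49.9 head -35.6
2 [np.float64(19.5), np.float64(20.6), np.float64(21.5), np.float64(21.6), np.float64(21.8)] [0.04 0.44 0.85] tilt 47.9 head -26.5
3 [np.float64(13.1), np.float64(13.1), np.float64(14.0), np.float64(14.3), np.float64(15.0)] [-0.04  0.46  0.89] tilt 51.5 head -12.4
4 [np.float64(8.3), np.float64(8.7), np.float64(9.1), np.float64(9.1), np.float64(9.5)] [-0.23  0.46  0.8 ] tilt 50.0 head -3.1
5 [np.float64(5.3), np.float64(6.2), np.float64(6.8), np.float64(6.8), np.float64(6.8)] [-0.41  0.49  0.63] tilt 47.1 head -2.0
[-14. -35. -33.]
[-42. -15. -23.]
[-20.  13. -44.]
[-33. -17. -33.]
[-30. -18. -36.]
[-44.  10. -22.]
[-166.8   50.9   71.5   59.9   -1.6  110.8 -144.4] [-0.40912701  0.49427762  0.631511  ] tilt 47.1 head -2.0
real	2m3.091s
user	2m3.139s
sys	0m0.075s
```

```bash
nproc; cat > beam2.py <<'E'
from sim import *
import itertools, sys
from multiprocessing import Pool
W=.55
def ang(a,b): return np.degrees(np.arccos(np.clip(a@b,-1,1)))
dirs=[np.array(d)/np.linalg.norm(d)*50 for d in itertools.product([-1,0,1],repeat=3) if any(d)]
def cost(q,r,nstar,wj): return ang(r[:,2],nstar)+wj*(.15*abs(q[2])+.1*max(0,abs(q[0])-70)+.05*max(0,abs(q[6])-100)+.05*abs(q[4]))
def work(a):
    q,p,r,h,d,t,n,nstar,wj,zmin,rmin=a
    dt=(r.T@d).round(0)
    q2,p2,r2=run(q,[tuple(dt)+(t,)]*n,W,1e-3)
    if p2[2]<zmin or np.hypot(p2[0],p2[1])<rmin or (p2+r2[:,2]*.18)[2]<zmin-.2: return None
    return (cost(q2,r2,nstar,wj),q2,p2,r2,h+[tuple(dt)+(t,)])
def beam(q,nstar,depth=7,width=8,zmin=.55,rmin=.2,tol=3,turns=(0,),n=5,wj=1,dirs=dirs):
    q=np.array(q);p,r=F(q); B=[(cost(q,r,nstar,wj),q,p,r,[])]; best=B[0]
    with Pool() as pool:
      for k in range(depth):
        C=[c for c in pool.map(work,[(b[1],b[2],b[3],b[4],d,t,n,nstar,wj,zmin,rmin) for b in B for d in dirs for t in turns]) if c]
        C.sort(key=lambda t:t[0]); B=[]
        for c in C:
            if all(np.linalg.norm(c[2]-b[2])>.06 or ang(c[3][:,2],b[3][:,2])>3 or abs(c[1]-b[1]).max()>25 for b in B): B.append(c)
            if len(B)>=width: break
        if B[0][0]<best[0]: best=B[0]
        print(k,[float(round(b[0],1)) for b in B],B[0][1].round(),desc(B[0][3]),flush=True)
        if best[0]<tol: break
    return best
E
cat > b2.py <<'E'
from beam2 import *
from cell import r as rob
q=rob.get_obs()["joint_positions"]; s=np.radians(42)
b=beam(q,np.array([np.sin(s),0,-np.cos(s)]),depth=9,width=8,tol=6)
for h in b[4]: print(h)
print(b[1].round(1),b[2],desc(b[3]))
E
export OMP_NUM_THREADS=1; time timeout 570 python3 b2.py
```

```text
4
0 [46.6, 46.6, 47.2, 47.6, 47.9, 48.0, 48.0, 48.0] [-60.  41.  75.  24.  -6. 111. -66.] tilt 45.1 head -51.7
1 [39.9, 40.0, 40.5, 40.5, 40.7, 40.7, 40.9, 41.0] [-38.  49.  40.  10.  13. 104. -70.] tilt 47.4 head -47.5
2 [32.3, 32.3, 32.9, 32.9, 33.4, 33.8, 34.2, 34.3] [-49.  56.   3.  10.  50. 103. -87.] tilt 50.6 head -39.4
3 [30.9, 31.4, 32.4, 32.5, 32.6, 32.6, 32.6, 32.7] [-58.  45.  -2.  10.  63. 111. -82.] tilt 54.6 head -33.1
4 [28.3, 28.5, 30.5, 30.8, 31.0, 31.0, 31.2, 31.3] [ -70.   60.    3.   10.   53.  111. -103.] tilt 51.8 head -31.9
5 [26.6, 27.0, 29.2, 29.3, 29.3, 29.3, 29.5, 29.6] [ -76.   56.   12.   10.   48.  111. -101.] tilt 53.8 head -24.8
6 [24.2, 27.0, 27.0, 27.1, 27.1, 27.1, 27.3, 27.4] [-80.  52.   3.  10.  60. 111. -99.] tilt 56.5 head -18.0
7 [24.4, 24.5, 25.1, 25.2, 25.5, 25.6, 25.8, 25.9] [-43.  45.  -1.  10.  50.  94. -76.] tilt 54.3 head -24.4
8 [22.5, 22.5, 23.8, 23.9, 24.1, 24.2, 24.3, 24.4] [-46.  41.   0.  10.  49.  94. -75.] tilt 56.9 head -17.8
(np.float64(48.0), np.float64(-12.0), np.float64(-7.0), 0)
(np.float64(48.0), np.float64(-12.0), np.float64(-4.0), 0)
(np.float64(34.0), np.float64(-31.0), np.float64(19.0), 0)
(np.float64(1.0), np.float64(-5.0), np.float64(-50.0), 0)
(np.float64(31.0), np.float64(-31.0), np.float64(-24.0), 0)
(np.float64(34.0), np.float64(4.0), np.float64(-37.0), 0)
(np.float64(38.0), np.float64(3.0), np.float64(-33.0), 0)
(np.float64(-7.0), np.float64(33.0), np.float64(37.0), 0)
(np.float64(7.0), np.float64(47.0), np.float64(14.0), 0)
[-46.4  40.5   0.4   9.6  48.7  93.8 -74.6] [0.62891486 0.40397371 0.90891545] tilt 56.9 head -17.8
real	2m2.542s
user	7m25.986s
sys	0m0.230s
```

```bash
cat > b3.py <<'E'
from beam2 import *
from cell import r as rob
q=rob.get_obs()["joint_positions"]
def nn(t,h): t,h=np.radians([t,h]); return np.array([np.sin(t)*np.cos(h),np.sin(t)*np.sin(h),-np.cos(t)])
for tgt,wj,d in ((nn(46,-22),.15,5),(nn(0,0),.3,6)):
    print("TARGET",tgt); b=beam(q,tgt,depth=d,width=6,tol=4,wj=wj)
    for h in b[4]: print([float(x) for x in h])
    print(b[1].round(1),b[2],desc(b[3]))
E
export OMP_NUM_THREADS=1; time timeout 570 python3 b3.py
```

```text
TARGET [ 0.66696025 -0.26946943 -0.69465837]
0 [19.5, 20.1, 20.5, 21.1, 21.6, 21.8] [-106.   22.   82.   47.   26.  111.  -74.] tilt 49.0 head -44.7
1 [13.1, 13.2, 14.1, 15.5, 15.7, 15.7] [-120.   31.   82.   51.   19.  111.  -90.] tilt 50.0 head -34.9
2 [10.3, 10.4, 10.5, 11.1, 11.2, 11.4] [-152.   29.   82.   69.   25.  111. -114.] tilt 52.3 head -25.8
3 [9.5, 9.5, 9.6, 9.6, 9.6, 9.8] [-114.   44.   79.   46.    7.  103.  -97.] tilt 52.7 head -24.6
4 [8.3, 8.6, 8.7, 8.8, 8.8, 8.8] [ -86.   55.   38.   23.   24.  105. -108.] tilt 52.6 head -24.9
[-14.0, -35.0, -33.0, 0.0]
[-4.0, -8.0, -49.0, 0.0]
[-36.0, -14.0, -31.0, 0.0]
[28.0, -30.0, 28.0, 0.0]
[47.0, -12.0, 13.0, 0.0]
[ -86.3   54.7   37.8   23.    23.5  104.9 -108.1] [0.31228181 0.74820192 0.67667504] tilt 52.6 head -24.9
TARGET [ 0.  0. -1.]
0 [45.2, 45.3, 45.6, 46.0, 46.2, 46.4] [-69.  39.  69.  42.   2. 104. -73.] tilt 42.0 head -57.5
1 [42.4, 42.6, 43.4, 43.6, 44.2, 44.3] [ -76.   -5.   13.   91.   39.  111. -117.] tilt 40.8 head -55.3
2 [39.6, 40.4, 41.2, 41.2, 41.2, 41.2] [ -77.    3.  -10.   92.   29.  111. -143.] tilt 37.8 head -47.1
3 [33.9, 36.4, 37.0, 37.6, 38.2, 38.3] [ -69.   -5.  -26.   91.   25.  111. -144.] tilt 31.7 head -30.5
4 [31.0, 31.1, 32.1, 32.2, 32.4, 32.5] [ -92.  -12.  -13.  100.   19.  111. -144.] tilt 28.8 head -29.0
5 [27.4, 27.8, 27.8, 28.8, 28.8, 29.2] [ -54.  -17.  -52.   90.    9.  111. -143.] tilt 24.3 head -9.8
[-19.0, 0.0, 46.0, 0.0]
[-15.0, -35.0, -32.0, 0.0]
[-13.0, -36.0, -32.0, 0.0]
[-42.0, -18.0, -21.0, 0.0]
[-38.0, 20.0, -25.0, 0.0]
[-19.0, -5.0, -46.0, 0.0]
[ -53.8  -17.5  -52.2   89.8    9.2  110.8 -142.6] [-0.10048732  0.26475444  0.78691287] tilt 24.3 head -9.8
real	1m36.028s
user	5m53.253s
sys	0m0.347s
```

```bash
cat > b4.py <<'E'
from beam2 import *
import sys
from cell import r as rob
q=rob.get_obs()["joint_positions"]
def nn(t,h): t,h=np.radians([t,h]); return np.array([np.sin(t)*np.cos(h),np.sin(t)*np.sin(h),-np.cos(t)])
tgt=nn(float(sys.argv[1]),float(sys.argv[2]));wj=float(sys.argv[3]);d=int(sys.argv[4]);w=int(sys.argv[5]);turns=eval(sys.argv[6])
b=beam(q,tgt,depth=d,width=w,tol=3,wj=wj,turns=turns)
q,p,r=np.array(q),*F(q)
for h in b[4]:
    q,p,r=run(q,[h]*5,W,1e-3); print([float(x) for x in h],q.round(),p.round(2),desc(r))
E
export OMP_NUM_THREADS=1; time timeout 575 python3 b4.py 40 -5 .3 9 24 '(-4,)'
```

```text
0 [34.0, 34.1, 34.4, 34.9, 35.2, 35.2, 35.2, 35.4, 35.4, 36.0, 36.4, 36.5, 36.5, 36.6, 37.0, 37.0, 37.2, 37.2, 38.1, 38.3, 38.4, 38.9, 39.2, 39.5] [-106.   21.   82.   47.   27.  111.  -54.] tilt 49.1 head -44.6
1 [28.6, 29.0, 29.2, 29.9, 30.0, 30.0, 30.1, 30.3, 30.5, 30.6, 30.6, 30.7, 30.9, 30.9, 31.0, 31.1, 31.3, 31.3, 31.4, 31.5, 31.5, 31.6, 31.6, 31.8] [-121.   29.   82.   51.   21.  111.  -50.] tilt 50.3 head -34.4
2 [22.9, 22.9, 23.1, 23.5, 23.8, 24.2, 24.5, 24.5, 24.6, 24.7, 24.8, 24.8, 24.9, 25.0, 25.1, 25.2, 25.2, 25.4, 25.4, 25.5, 25.5, 25.5, 25.6, 25.6] [-145.   24.   82.   61.   28.  111.  -46.] tilt 50.3 head -23.4
3 [16.1, 17.0, 17.4, 17.9, 18.1, 18.2, 18.4, 18.4, 18.4, 18.5, 18.5, 18.5, 18.5, 18.8, 18.9, 19.0, 19.0, 19.0, 19.2, 19.2, 19.5, 19.6, 19.6, 19.7] [-167.   30.   82.   70.   18.  111.  -48.] tilt 47.4 head -13.0
4 [10.1, 11.4, 11.8, 12.1, 12.3, 12.4, 12.5, 12.8, 13.0, 13.0, 13.3, 13.3, 13.4, 13.6, 13.7, 13.9, 13.9, 14.1, 14.1, 14.1, 14.3, 14.3, 14.3, 14.3] [-167.   41.   54.   69.    3.  111.  -60.] tilt 43.4 head -9.9
5 [4.6, 5.2, 5.8, 6.0, 6.0, 6.4, 6.6, 6.7
[... 745 characters left out ...]
0, -36.0, -29.0, -4.0] [-165.   26.   82.   82.   19.  111.  -71.] [-0.06  0.42  0.75] tilt 47.1 head -28.8
[-3.0, -38.0, -32.0, -4.0] [-167.   42.   82.   75.    3.  111.  -54.] [-0.23  0.46  0.69] tilt 46.2 head -20.8
[13.0, -35.0, -34.0, -4.0] [-167.   41.   54.   69.    3.  111.  -60.] [-0.39  0.46  0.61] tilt 43.4 head -9.9
[-50.0, 0.0, 2.0, -4.0] [-167.   11.   39.   88.   24.  111.  -51.] [-0.21  0.38  0.7 ] tilt 41.0 head -5.2
[-35.0, -25.0, 25.0, -4.0] [-137.  -17.    8.  113.   32.  111.  -32.] [-0.01  0.24  0.68] tilt 40.0 head -3.5
[-38.0, -32.0, -2.0, -4.0] [-101.  -17.    2.   94.   42.  110.   25.] [0.12 0.24 0.82] tilt 40.3 head -6.5
real	3m29.638s
user	13m4.067s
sys	0m0.216s
```

```bash
python3 -m inch '[{"dx":-14,"dy":-35,"dz":-33,"turn":-4},{"dx":-14,"dy":-35,"dz":-33,"turn":-4},{"dx":-14,"dy":-35,"dz":-33,"turn":-4},{"dx":-14,"dy":-35,"dz":-33,"turn":-4},{"dx":-14,"dy":-35,"dz":-33,"turn":-4}]'; python3 -m inch '[{"dx":-34,"dy":-28,"dz":-24,"turn":-4},{"dx":-34,"dy":-28,"dz":-24,"turn":-4},{"dx":-34,"dy":-28,"dz":-24,"turn":-4},{"dx":-34,"dy":-28,"dz":-24,"turn":-4},{"dx":-34,"dy":-28,"dz":-24,"turn":-4}]';  python3 -c "
from cell import r
o=r.get_obs();print(o['joint_positions'].round(1),o['clock'])
from sim import *
print(desc(o['ee_rot']))"
```

```text
clock: 5.65
eef_pos: [0.2858, 0.3452, 0.8793]
ee_rot: [[0.702, 0.555, 0.446], [0.705, -0.455, -0.544], [-0.099, 0.696, -0.711]]
contact_force: [1.7, 1.1, 0.1]
grip_width: 0.0853
clock: 6.15
eef_pos: [0.1601, 0.4007, 0.7894]
ee_rot: [[0.45, 0.73, 0.514], [0.84, -0.152, -0.521], [-0.302, 0.666, -0.682]]
contact_force: [0.2, 1.3, 0.4]
grip_width: 0.0856
[-143.3   19.    81.5   78.3   28.1  110.7  -73.7] 6.15
tilt 47.0 head -45.4
```

```bash
export OMP_NUM_THREADS=1; time timeout 575 python3 b4.py 40 -5 .3 8 20 '(-4,)'
```

```text
0 [26.8, 27.0, 28.2, 29.1, 29.2, 29.3, 29.4, 30.9, 30.9, 31.6, 31.8, 32.2, 32.4, 32.5, 32.6, 32.8, 32.9, 33.3, 33.6, 34.0] [-142.   24.   82.   65.   28.  111.  -47.] tilt 49.5 head -31.1
1 [19.3, 20.2, 20.7, 21.7, 21.9, 22.0, 22.2, 22.3, 22.5, 22.5, 22.9, 23.0, 23.0, 23.0, 23.0, 23.2, 23.5, 23.5, 23.5, 23.6] [-165.   29.   82.   75.   17.  111.  -50.] tilt 45.9 head -21.3
2 [13.3, 13.7, 13.7, 13.9, 14.0, 14.0, 14.2, 14.5, 14.6, 14.7, 14.8, 14.9, 15.3, 15.3, 15.4, 15.6, 15.6, 16.0, 16.1, 16.1] [-148.   51.   79.   53.   -4.  111.  -28.] tilt 45.8 head -11.8
3 [7.7, 7.9, 7.9, 8.2, 8.4, 8.6, 8.6, 8.9, 9.3, 9.4, 9.4, 9.4, 10.1, 10.1, 10.2, 10.5, 10.6, 10.7, 10.8, 10.9] [-150.   49.   71.   50.   -4.  111.  -18.] tilt 42.0 head -5.1
4 [5.6, 6.0, 6.0, 6.0, 6.1, 6.3, 6.5, 6.5, 6.6, 6.6, 6.6, 6.6, 6.7, 6.7, 6.8, 6.9, 7.0, 7.2, 7.2, 7.2] [-167.   27.   34.   77.   12.  111.  -40.] tilt 40.6 head -6.3
5 [3.7, 4.0, 4.0, 4.0, 4.3, 4.4, 4.4, 4.7, 4.8, 4.8, 5.0, 5.0, 5.0, 5.1, 5.2, 5.2, 5.2, 5.3, 5.3, 5.4] [-167.   17.    5.   92.    8.  111.  -51.] tilt 40.4 head -5.3
6 [2.3, 3.0, 3.1, 3.3, 3.4,
[... 242 characters left out ...]
[-7.0, -40.0, -29.0, -4.0] [-163.   41.   82.   77.    4.  111.  -52.] [-0.18  0.47  0.68] tilt 46.8 head -27.8
[10.0, -37.0, -32.0, -4.0] [-167.   38.   55.   75.    3.  111.  -62.] [-0.35  0.45  0.6 ] tilt 43.6 head -17.6
[-31.0, 14.0, -36.0, -4.0] [-166.   41.   82.   63.    1.  111.  -15.] [-0.27  0.48  0.75] tilt 41.3 head -5.3
[-36.0, -24.0, 25.0, -4.0] [-167.    4.   51.   87.   33.  111.  -19.] [-0.07  0.4   0.76] tilt 40.9 head -5.9
[-26.0, -35.0, 25.0, -4.0] [-132.  -17.   23.  102.   45.  108.   10.] [0.13 0.28 0.75] tilt 40.4 head -4.9
[39.0, -24.0, -21.0, -4.0] [-95. -17. -24. 106.  28. 111.  19.] [-0.04  0.22  0.73] tilt 40.0 head -5.0
real	3m4.039s
user	11m20.674s
sys	0m0.253s
```

```bash
python3 -m inch '[{"dx":14,"dy":-31,"dz":-37,"turn":-4},{"dx":14,"dy":-31,"dz":-37,"turn":-4},{"dx":14,"dy":-31,"dz":-37,"turn":-4},{"dx":14,"dy":-31,"dz":-37,"turn":-4},{"dx":14,"dy":-31,"dz":-37,"turn":-4}]';  python3 -c "
from cell import r
o=r.get_obs();print(o['joint_positions'].round(1),o['clock'])
from sim import *
print(desc(o['ee_rot']))"; sed -i 's/if p2\[2\]<zmin/if p2[0]<-.2 or p2[2]<zmin/' beam2.py;  export OMP_NUM_THREADS=1; time timeout 575 python3 b4.py 40 -5 .3 8 20 '(-4,)'
```

```text
clock: 6.65
eef_pos: [0.0062, 0.5352, 0.7205]
ee_rot: [[0.143, 0.806, 0.575], [0.869, 0.175, -0.462], [-0.473, 0.565, -0.676]]
contact_force: [-0.6, 1.0, -0.0]
grip_width: 0.0856
[-140.8   39.7   81.4   69.9    8.2  110.7  -55.5] 6.65
tilt 47.5 head -38.8
0 [21.2, 21.4, 22.3, 22.8, 23.1, 23.6, 23.9, 24.2, 25.0, 25.9, 27.6, 27.6, 27.7, 28.6, 28.7, 28.9, 30.2, 30.4, 30.6, 31.0] [-140.   45.   82.   57.    4.  111.  -35.] tilt 48.8 head -23.2
1 [15.2, 15.4, 16.2, 16.3, 16.5, 16.6, 16.7, 16.9, 17.4, 17.4, 17.4, 17.5, 17.6, 17.6, 17.7, 17.7, 17.9, 18.0, 18.0, 18.1] [-121.   62.   62.   33.   -5.  111.  -31.] tilt 46.9 head -17.1
2 [10.8, 11.5, 11.8, 11.9, 12.1, 12.2, 12.5, 12.7, 12.9, 13.0, 13.0, 13.2, 13.3, 13.4, 13.5, 13.7, 13.9, 14.0, 14.2, 14.3] [-113.   66.   60.   19.   -7.  111.  -11.] tilt 45.8 head -10.2
3 [5.2, 5.2, 8.8, 9.5, 9.9, 9.9, 10.1, 10.2, 10.4, 10.5, 10.6, 10.7, 10.8, 10.8, 11.0, 11.0, 11.0, 11.0, 11.1, 11.1] [-161.   -1.   16.  105.   22.  111.  -51.] tilt 41.0 head -3.4
4 [3.7, 4.8, 5.0, 5.1, 5.3, 5.4, 5.5, 5.8, 5.8, 5.9, 5.9, 6.2, 6.2, 6.3, 6.6, 6.7, 7.0, 7.2, 7.4, 7
[... 216 characters left out ...]
-6.4
[-43.0, -12.0, -23.0, -4.0] [-167.   23.   82.   81.   23.  111.  -52.] [-0.04  0.41  0.77] tilt 47.3 head -26.0
[-13.0, -9.0, -47.0, -4.0] [-164.   30.   82.   67.   20.  111.  -26.] [-0.12  0.45  0.83] tilt 48.5 head -11.0
[3.0, -41.0, 28.0, -4.0] [-167.    0.   39.  106.   31.  111.  -56.] [-0.09  0.33  0.65] tilt 47.8 head -11.0
[-36.0, -30.0, -19.0, -4.0] [-129.  -14.    1.  110.   34.  111.  -31.] [-0.03  0.26  0.7 ] tilt 42.2 head -2.0
[-50.0, -3.0, -2.0, -4.0] [-115.  -13.   16.   85.   48.  109.   29.] [0.15 0.29 0.86] tilt 42.1 head -1.6
[20.0, -46.0, 1.0, -4.0] [-79. -17.   1.  76.  44. 110.  73.] [0.2  0.16 0.95] tilt 40.7 head -6.4
real	2m20.037s
user	8m46.294s
sys	0m0.204s
```

Tracking is good. I'll run the next two segments.

```bash
python3 -m inch '[{"dx":-43,"dy":-12,"dz":-23,"turn":-4},{"dx":-43,"dy":-12,"dz":-23,"turn":-4},{"dx":-43,"dy":-12,"dz":-23,"turn":-4},{"dx":-43,"dy":-12,"dz":-23,"turn":-4},{"dx":-43,"dy":-12,"dz":-23,"turn":-4}]'; python3 -m inch '[{"dx":-13,"dy":-9,"dz":-47,"turn":-4},{"dx":-13,"dy":-9,"dz":-47,"turn":-4},{"dx":-13,"dy":-9,"dz":-47,"turn":-4},{"dx":-13,"dy":-9,"dz":-47,"turn":-4},{"dx":-13,"dy":-9,"dz":-47,"turn":-4}]';  python3 -c "
from cell import r
o=r.get_obs();print(o['joint_positions'].round(1),o['clock'])
from sim import *
print(desc(o['ee_rot']))";  export OMP_NUM_THREADS=1; time timeout 575 python3 b4.py 40 -5 .3 7 20 '(-4,)'
```

```text
clock: 7.15
eef_pos: [-0.0329, 0.4271, 0.735]
ee_rot: [[-0.174, 0.742, 0.648], [0.779, 0.506, -0.37], [-0.602, 0.44, -0.666]]
contact_force: [-44.0, -8.8, -0.7]
grip_width: 0.0855
clock: 7.65
eef_pos: [-0.1174, 0.4672, 0.7641]
ee_rot: [[-0.437, 0.538, 0.721], [0.568, 0.787, -0.243], [-0.698, 0.304, -0.649]]
contact_force: [0.4, -0.5, -0.1]
grip_width: 0.0855
[-164.6   31.1   81.4   73.6   19.1  110.7  -28.4] 7.65
tilt 49.6 head -18.6
0 [18.0, 18.2, 18.4, 18.4, 18.5, 18.6, 18.7, 18.7, 18.7, 18.8, 18.8, 19.2, 19.3, 19.4, 19.6, 19.8, 20.2, 20.7, 21.7] [-134.   53.   82.   45.   -3.  111.    3.] tilt 50.3 head -14.7
1 [8.2, 9.3, 12.2, 14.0, 15.4, 15.4, 15.6, 16.0, 16.1, 16.1, 16.1, 16.3, 16.3, 16.4, 16.4, 16.6, 16.7, 16.7, 16.7, 16.7] [-130.  -14.   -2.  118.   24.  111.  -40.] tilt 42.7 head -13.1
2 [3.0, 3.9, 4.2, 4.3, 4.3, 4.5, 4.6, 5.4, 5.7, 6.2, 6.8, 7.1, 7.6, 7.7, 7.7, 7.9, 8.2, 8.2, 8.3, 8.5] [-92. -14. -18.  96.  34. 111.  12.] tilt 39.4 head -3.7
[5.0, -39.0, 31.0, -4.0] [-167.    1.   38.  111.   25.  111.  -61.] [-0.1   0.31  0.61] tilt 49.4 head -19.3
[-36.0, -32.0, -14.0, -4.0] [-130.  -14.   -2.  118.   24.  111.  -40.] [-0.04  0.22  0.64] tilt 42.7 head -13.1
[-33.0, -7.0, -37.0, -4.0] [-92. -14. -18.  96.  34. 111.  12.] [0.01 0.27 0.79] tilt 39.4 head -3.7
real	1m3.403s
user	3m48.765s
sys	0m0.138s
```

```bash
python3 -m inch '[{"dx":5,"dy":-39,"dz":31,"turn":-4},{"dx":5,"dy":-39,"dz":31,"turn":-4},{"dx":5,"dy":-39,"dz":31,"turn":-4},{"dx":5,"dy":-39,"dz":31,"turn":-4},{"dx":5,"dy":-39,"dz":31,"turn":-4}]'; python3 -m inch '[{"dx":-36,"dy":-32,"dz":-14,"turn":-4},{"dx":-36,"dy":-32,"dz":-14,"turn":-4},{"dx":-36,"dy":-32,"dz":-14,"turn":-4},{"dx":-36,"dy":-32,"dz":-14,"turn":-4},{"dx":-36,"dy":-32,"dz":-14,"turn":-4}]';  python3 -c "
from cell import r
o=r.get_obs();print(o['joint_positions'].round(1),o['clock'])
from sim import *
print(desc(o['ee_rot']))";  export OMP_NUM_THREADS=1; time timeout 575 python3 b4.py 40 -3 .3 4 20 '(-4,)'
```

```text
clock: 8.15
eef_pos: [-0.0963, 0.4191, 0.6349]
ee_rot: [[-0.562, 0.475, 0.678], [0.319, 0.88, -0.352], [-0.763, 0.019, -0.646]]
contact_force: [1.5, 1.4, -1.4]
grip_width: 0.0853
clock: 8.65
eef_pos: [-0.0319, 0.4258, 0.7306]
ee_rot: [[-0.695, 0.279, 0.662], [0.002, 0.922, -0.387], [-0.719, -0.268, -0.642]]
contact_force: [17.0, -8.1, -5.0]
grip_width: 0.0856
[-166.7   23.    81.5   85.4   24.5  110.7    3.4] 8.65
tilt 50.1 head -30.3
0 [21.1, 21.9, 23.2, 23.5, 23.6, 23.7, 24.8, 25.6, 26.0, 26.3, 26.4, 26.6, 26.7, 26.8, 27.0, 27.1, 27.3, 27.5, 27.6, 28.1] [-163.   30.   82.   71.   21.  111.   31.] tilt 50.8 head -16.2
1 [17.6, 18.4, 18.7, 18.9, 19.1, 19.4, 19.4, 19.5, 19.5, 19.5, 19.6, 19.7, 19.9, 19.9, 20.0, 20.0, 20.1, 20.1, 20.2, 20.2] [-139.  -11.   -2.  121.    9.  111.  -19.] tilt 41.7 head -26.4
2 [7.3, 8.1, 9.2, 9.4, 9.5, 10.5, 11.7, 12.2, 12.6, 13.2, 13.4, 14.4, 14.5, 14.6, 15.1, 15.7, 15.9, 16.2, 16.4, 16.4] [-89.  -3. -26.  94.  32. 111.  36.] tilt 39.5 head -11.0
3 [3.1, 3.1, 3.4, 3.9, 4.0, 4.0, 4.2, 4.3, 4.3, 4.7, 4.8, 4.9, 5.0, 5.3, 5.5, 5.5, 5.8, 5.9, 5.9, 6.1] [-52. -16. -35.  79.  34. 111.  95.] tilt 40.6 head -4.3
[25.0, -23.0, 36.0, -4.0] [-165.   -7.   41.  122.   24.  110.  -28.] [-0.01  0.26  0.57] tilt 50.0 head -30.5
[-29.0, -25.0, -32.0, -4.0] [-127.   -3.   21.  102.   35.  111.   18.] [0.05 0.34 0.69] tilt 45.4 head -25.1
[26.0, -30.0, -30.0, -4.0] [-90. -17. -21. 106.  29. 111.  41.] [0.01 0.23 0.73] tilt 40.6 head -14.1
[-12.0, -30.0, -38.0, -4.0] [-52. -16. -35.  79.  34. 111.  95.] [0.06 0.25 0.91] tilt 40.6 head -4.3
real	1m44.130s
user	6m31.569s
sys	0m0.222s
```

The arm is cornered at the joint 1 and joint 3 limits. The present axis, tilt 50° and heading -30°, already suits the lever: the pad normal lines up with the lever's tangent at the +y stop. I'll check that the lever can be reached from here.

```bash
cat > path.py <<'E'
from sim import *
from cell import r as rob
W=.55
def go(q,p,r,tgt,turn=0,maxrow=60,v=45,verbose=True):
    """straight line to world TCP tgt, total turn; returns state, rows used"""
    n=0;t=turn
    while n<maxrow:
        d=r.T@(np.array(tgt)-p)*1000; L=np.linalg.norm(d)
        if L<1 and abs(t)<.3: break
        k=min(1,v/L) if L>0 else 0; tt=np.clip(t,-7,7); pr=p.copy()
        q,p,r=step(q,p,r,tuple(d*k)+(tt,),W,1e-3); t-=tt;n+=1
        if n>5 and np.linalg.norm(p-pr)<.002 and abs(t)<.3: break
    if verbose: print(n,"rows",q.round(),p.round(3),desc(r),"err",np.round((p-tgt)*1000),"y",r[:,1].round(2))
    return q,p,r
E
python3 - <<'E'
from path import *
o=rob.get_obs(); q0=o["joint_positions"];p0,r0=F(q0); print(p0-o["eef_pos"])
n=r0[:,2]; print(n)
# desired y
y=np.array([0,-n[2],n[1]]);y/=np.linalg.norm(y); 
print("turn needed",np.degrees(np.arctan2(-(r0[:,0]@y)*1,r0[:,1]@y)), y)
q,p,r=q0,p0,r0
for tgt in ([.1,.45,.6],[.25,.35,.55],[.40,.14,.45],[.424,.12,.30]): q,p,r=go(q,p,r,np.array(tgt))
print("--")
q,p,r=q0,p0,r0
for tgt in ([.2,.45,.75],[.35,.25,.6],[.40,.14,.45],[.424,.12,.30]): q,p,r=go(q,p,r,np.array(tgt))
E
```

```text
[ 0.00209396 -0.02281166  0.0205244 ]
[ 0.66370494 -0.38689624 -0.64016173]
turn needed -21.90379301439001 [ 0.          0.8558375  -0.51724478]
5 rows [-143.   29.   70.   99.   22.   84.    3.] [0.1  0.45 0.6 ] tilt 50.2 head -30.2 err [-0. -0.  0.] y [ 0.28  0.92 -0.27]
5 rows [-132.   24.   73.  113.   31.   64.    5.] [0.25 0.35 0.55] tilt 50.2 head -30.2 err [-0. -0.  0.] y [ 0.28  0.92 -0.27]
7 rows [-99.  31.  77. 130.  42.  19.  11.] [0.4  0.14 0.45] tilt 50.2 head -30.2 err [-0.  0.  0.] y [ 0.28  0.92 -0.27]
6 rows [-69.  38.  43. 138.  99.  20. -55.] [0.424 0.12  0.3  ] tilt 46.8 head -37.6 err [0. 0. 0.] y [ 0.32  0.89 -0.32]
--
6 rows [-131.   25.   73.   80.   26.   92.   22.] [0.2  0.45 0.75] tilt 50.2 head -30.2 err [-0. -0. -0.] y [ 0.28  0.92 -0.27]
7 rows [-130.   12.   81.  113.   43.   63.   11.] [0.35 0.25 0.6 ] tilt 50.2 head -30.2 err [-0. -0.  0.] y [ 0.28  0.92 -0.27]
5 rows [-99.  29.  76. 131.  46.  21.   7.] [0.4  0.14 0.45] tilt 50.2 head -30.2 err [-0.  0.  0.] y [ 0.28  0.92 -0.27]
6 rows [-67.  36.  41. 139. 102.  22. -57.] [0.424 0.12  0.3  ] tilt 47.3 head -36.4 err [0. 0. 0.] y [ 0.31  0.9  -0.31]
```

```bash
python3 - <<'E'
import re
s=open("kin.py").read()
new='''([-74.2,8.1,73.5,45.8,28.8,110.,-50.7],[.4005,-.0152,1.0092],[[.893,.332,.304],[.449,-.699,-.557],[.028,.634,-.773]]),
([-85.5,23.1,81.5,46.1,15.8,110.7,-63.3],[.4071,.2163,.9576],[[.877,.319,.36],[.477,-.676,-.562],[.064,.664,-.745]]),
([-143.3,19.,81.5,78.3,28.1,110.7,-73.7],[.1601,.4007,.7894],[[.45,.73,.514],[.84,-.152,-.521],[-.302,.666,-.682]]),
([-140.8,39.7,81.4,69.9,8.2,110.7,-55.5],[.0062,.5352,.7205],[[.143,.806,.575],[.869,.175,-.462],[-.473,.565,-.676]]),
([-164.6,31.1,81.4,73.6,19.1,110.7,-28.4],[-.1174,.4672,.7641],[[-.437,.538,.721],[.568,.787,-.243],[-.698,.304,-.649]]),
([-166.7,23.,81.5,85.4,24.5,110.7,3.4],[-.0319,.4258,.7306],[[-.695,.279,.662],[.002,.922,-.387],[-.719,-.268,-.642]]),
]
def Rz'''
s=s.replace("]\ndef Rz",",\n"+new,1) if False else re.sub(r"\]\)\]\ndef Rz",lambda m:"]),\n"+new,s,count=1)
s=s.replace("for s in itertools.product([1,-1],repeat=4):","for s in [(-1,-1,-1,-1)]:").replace("(0,90,180,-90)","(90,)").replace("best[:4]","best[:1]")
open("kin.py","w").write(s)
E
python3 kin.py
```

```text
0.002038509285145706 [-1, 1, -1, 1, -1, 1, -1] 90 [-1.0650e+00  2.0500e-01  7.4900e-01 -2.1300e-01  4.6000e-02 -1.7000e-01
  8.9766e+01  3.1000e-01  5.3500e-01  4.1400e-01  1.2200e-01 -0.0000e+00
  1.7000e-02  2.1000e-02  5.0000e-03 -6.0000e-02  5.0000e-03  5.0000e-03]
[0.0015 0.004  0.0018] 0.008
[ 0.007  -0.0045 -0.0024] 0.006
[ 0.0045 -0.0075 -0.001 ] 0.004
[ 0.0029 -0.0015  0.0024] 0.004
[ 0.002  -0.0003  0.0004] 0.002
[-0.0008  0.0023 -0.0004] 0.003
[-0.0053  0.0032  0.    ] 0.003
[ 0.0003  0.0001 -0.0041] 0.001
[-0.0052 -0.0011 -0.0016] 0.004
[-0.0042 -0.0034  0.0014] 0.004
[ 0.002  -0.0026 -0.0003] 0.003
[-0.0006  0.0012  0.0026] 0.005
[0.0007 0.0002 0.0005] 0.005
[ 0.0016 -0.0002  0.0006] 0.003
```

```bash
python3 - <<'E'
s=open("kin.py").read()
s=s.replace("a=p[11:18]","a=p[11:18]; b=p[18:22]").replace("R=R@Ry(th[1]); R=R@Rz(th[2]);","R=R@Ry(th[1]); P=P+R@[b[0],b[1],0]; R=R@Rz(th[2]);").replace("R=R@Ry(th[3]); R=R@Rz(th[4])","R=R@Ry(th[3]); P=P+R@[b[2],b[3],0]; R=R@Rz(th[4])")
s=s.replace("np.zeros(18)","np.zeros(22)").replace("np.ones(11)*.1","np.ones(15)*.1").replace(".0002*p[:7]",".002*p[:7]")
open("kin.py","w").write(s)
E
python3 kin.py
```

```text
0.01621288014775804 [-1, 1, -1, 1, -1, 1, -1] 90 [-1.3800e-01  4.1000e-02 -6.7000e-02 -7.3000e-02  8.2000e-02 -3.0000e-03
  8.9805e+01  3.2100e-01  5.2900e-01  4.2100e-01  1.5500e-01  0.0000e+00
  0.0000e+00 -0.0000e+00  1.0000e-03 -1.8000e-02  0.0000e+00  0.0000e+00
 -1.0000e-03 -2.1000e-02 -0.0000e+00 -1.8000e-02]
[-0.0003 -0.0003  0.    ] 0.001
[ 0.0001  0.0003 -0.0001] 0.001
[-0.0002 -0.0003 -0.0004] 0.001
[-0.0002  0.0001  0.0005] 0.002
[ 0.0005  0.0001 -0.0001] 0.002
[0.0001 0.0005 0.0003] 0.002
[ 0.0001 -0.0005 -0.0004] 0.002
[0.0001 0.0002 0.    ] 0.002
[-0.0001  0.0005 -0.0002] 0.002
[-0.     -0.0005  0.0004] 0.001
[ 0.0003 -0.0004 -0.0001] 0.002
[-0.      0.0003  0.0003] 0.003
[ 0.0001  0.0002 -0.0003] 0.002
[-0.0004 -0.      0.0001] 0.001
```

```bash
cat > t3.py <<'E'
from dls import *
from t2 import st
T=[(D[1][0],[(0,0,-50,0)]*5,D[2][0]),(D[2][0],[(0,0,-50,0)]*5,D[3][0]),(D[3][0],[(0,25,-43,0)]*5,D[4][0]),(D[4][0],[(0,30,-40,0)]*5,D[5][0]),(D[5][0],[(50,0,0,0)]*5,D[6][0]),(D[6][0],[(50,0,0,0)]*5,D[7][0]),(D[7][0],[(-15,-37,-30,0)]*10,D[8][0]),(D[8][0],[(22,-35,-28,0)]*5,D[9][0]),(D[9][0],[(-14,-35,-33,-4)]*5+[(-34,-28,-24,-4)]*5,D[10][0]),(D[10][0],[(14,-31,-37,-4)]*5,D[11][0]),(D[11][0],[(-43,-12,-23,-4)]*5+[(-13,-9,-47,-4)]*5,D[12][0]),(D[12][0],[(5,-39,31,-4)]*5+[(-36,-32,-14,-4)]*5,D[13][0])]
if __name__=="__main__":
  for mode in (0,1):
    for lam in (0,1e-3,1e-2):
      for w in (.4,.5,.6):
        E=[];A=[]
        for q,rows,o in T:
            q=np.array(q,float);p,r=F(q)
            for row in rows:q,p,r=st(q,p,r,row,w,lam,mode)
            po,ro=F(o);E.append(np.abs(q-o).max());A.append(np.degrees(np.arccos(r[:,2]@ro[:,2])))
        print(mode,lam,w,np.round(E),np.round(A,1),np.mean(A).round(2),np.mean(E).round(1))
E
python3 t3.py
```

```text
0 0 0.4 [ 4.  9. 10.  8.  2. 23.  1.  3.  8.  4. 15. 79.] [ 3.6  5.1  5.8  4.7  0.6  2.4  0.3  2.1 11.5  3.5 15.2  9.2] 5.32 13.8
0 0 0.5 [ 2.  5.  4.  3.  1. 23.  2.  2.  5.  2.  8. 78.] [1.9 1.7 1.8 0.9 0.1 1.2 0.2 0.9 7.3 1.7 9.  8.8] 2.94 11.3
0 0 0.6 [ 0.  4.  3.  2.  1. 23.  1.  2.  3.  1.  5. 78.] [0.7 0.9 1.1 1.8 0.2 0.4 0.2 0.2 4.3 0.4 4.6 8.6] 1.96 10.2
0 0.001 0.4 [ 3.  9. 10.  8.  2. 23.  3.  3.  8.  4. 15. 78.] [ 1.9  5.1  5.8  4.7  0.6  2.4  0.1  2.1 11.5  3.5 15.2  9.2] 5.16 13.7
0 0.001 0.5 [ 2.  5.  4.  3.  1. 23.  3.  2.  5.  2.  8. 78.] [0.6 1.7 1.8 0.9 0.1 1.2 0.2 0.9 7.3 1.7 9.  8.8] 2.83 11.3
0 0.001 0.6 [ 1.  4.  3.  2.  1. 23.  2.  2.  3.  1.  5. 78.] [0.4 0.9 1.1 1.8 0.2 0.4 0.3 0.2 4.3 0.4 4.6 8.6] 1.93 10.4
0 0.01 0.4 [ 4.  9. 10.  8.  4. 19.  2.  3.  8.  4. 15. 79.] [ 3.1  5.1  5.7  4.7  0.8  2.4  0.1  2.1 11.5  3.5 15.2  9.3] 5.28 13.7
0 0.01 0.5 [ 2.  5.  4.  3.  4. 20.  2.  2.  5.  2.  8. 78.] [1.4 1.7 1.8 0.8 0.2 1.2 0.2 0.9 7.3 1.7 9.  8.8] 2.9 11.2
0 0.01 0.6 [ 1.  4.  3.  2.  3. 20.  2.  2.  3.  1.  5. 78.] [0.2 0.9 1.1 1.8 0.1 0.4 0.3 0.2 4.3 0.4 4
[... 614 characters left out ...]
 4.   3.   1.  23. 102.   2.   5.   2.   8.  83.] [ 1.9  1.7  1.8  0.9  0.3  1.2  7.8  0.9  7.8  1.7  9.  15.7] 4.2 20.1
1 0.001 0.6 [  0.   4.   3.   2.   1.  23. 101.   2.   3.   1.   5.  83.] [ 0.7  0.9  1.1  1.8  0.1  0.4  6.1  0.2  4.6  0.4  4.6 13.6] 2.87 19.0
1 0.01 0.4 [  4.   9.  10.   8.   4.  19. 102.   3.   9.   4.  15.  84.] [ 3.6  5.1  5.7  4.7  0.9  2.4 10.1  2.1 12.5  3.5 15.2 18.9] 7.05 22.6
1 0.01 0.5 [  2.   5.   4.   3.   4.  20. 101.   2.   5.   2.   8.  83.] [ 1.9  1.7  1.8  0.8  0.3  1.2  7.8  0.9  7.8  1.7  9.  15.7] 4.2 20.0
1 0.01 0.6 [  1.   4.   3.   2.   3.  20. 101.   2.   3.   1.   5.  83.] [ 0.7  0.9  1.1  1.8  0.1  0.4  6.1  0.2  4.6  0.4  4.6 13.6] 2.88 18.9
```

```bash
cat >> sim.py <<'E'
def step(q,P,R,row,w=.57,lam=1e-3):
    P1=P+R@(np.array(row[:3])/1000); R1=R@Rz(row[3])
    def f(x):
        p,r=F(np.degrees(x)); return np.r_[p-P1, w*Ro.from_matrix(r@R1.T).as_rotvec(), lam*(x-np.radians(q))]
    lo,hi=np.radians(LO),np.radians(HI)
    s=least_squares(f,np.clip(np.radians(q),lo+1e-6,hi-1e-6),bounds=(lo,hi),max_nfev=80); x=np.degrees(s.x)
    g=np.max(abs(x-q)/V); x=q+(x-q)/max(1,g)
    p,r=F(x);return x,p,r
E
sed -i 's/^W=.5*$/W=.57/;s/^W=.55/W=.57/' path.py beam2.py
python3 - <<'E'
from path import *
o=rob.get_obs(); q0=o["joint_positions"];p0,r0=F(q0); print((p0-o["eef_pos"]).round(4))
n=r0[:,2]
for wp in ([[.1,.45,.6],[.25,.35,.55],[.40,.14,.45],[.424,.12,.30]],[[.2,.45,.75],[.35,.25,.6],[.40,.14,.45],[.424,.12,.30]],[[.3,.4,.6],[.45,.2,.5],[.424,.12,.30]]):
    q,p,r=q0,p0,r0
    for i,t in enumerate(wp): q,p,r=go(q,p,r,np.array(t),turn=-22 if i==1 else 0)
    print('--')
E
```

```text
[ 0.     -0.0001  0.0002]
5 rows [-148.   26.   74.  100.   23.   86.    3.] [0.1  0.45 0.6 ] tilt 50.0 head -30.4 err [-0. -0.  0.] y [ 0.28  0.92 -0.27]
5 rows [-137.   15.   72.  114.   38.   71.   22.] [0.25 0.35 0.55] tilt 50.0 head -30.4 err [-0. -0.  0.] y [-0.    0.86 -0.52]
7 rows [-104.   16.   73.  131.   59.   35.   20.] [0.4  0.14 0.45] tilt 50.1 head -30.4 err [-0.  0.  0.] y [-0.    0.86 -0.52]
6 rows [-72.  36.  45. 137. 103.  24. -36.] [0.424 0.12  0.3  ] tilt 51.7 head -31.6 err [0. 0. 0.] y [ 0.02  0.84 -0.54]
--
6 rows [-135.   21.   74.   81.   29.   95.   21.] [0.2  0.45 0.75] tilt 50.0 head -30.4 err [-0. -0. -0.] y [ 0.28  0.92 -0.27]
7 rows [-137.  -11.   69.  113.   60.   87.   20.] [0.35 0.25 0.6 ] tilt 50.0 head -30.4 err [0. 0. 0.] y [-0.    0.86 -0.52]
6 rows [-135.  -17.   82.  132.   75.   71.    9.] [0.389 0.133 0.462] tilt 49.6 head -29.3 err [-11.  -7.  12.] y [-0.01  0.86 -0.51]
6 rows [-129.  -17.   82.  139.   80.   62.    3.] [0.371 0.094 0.417] tilt 46.8 head -25.2 err [-53. -26. 117.] y [-0.06  0.89 -0.46]
--
9 rows [-125.   22.   71.  101.   31.   71.   14.] [0.3 0.4 0.6] tilt 50.0 head -30.4 err [-0. -0.  0.] y [ 0.28  0.92 -0.27]
6 rows [-97.  19.  67. 118.  45.  40.  35.] [0.45 0.2  0.5 ] tilt 50.0 head -30.4 err [-0.  0.  0.] y [-0.    0.86 -0.52]
8 rows [-73.  37.  47. 137.  97.  21. -30.] [0.424 0.12  0.3  ] tilt 50.5 head -33.7 err [0. 0. 0.] y [ 0.02  0.84 -0.55]
--
```

```bash
cat > legs.py <<'E'
from path import *
def leg(q,p,r,tgt,turn,N):
    """N equal rows incl. constant turn: find const tool row that reaches tgt in the model frame"""
    t=turn/N; A=np.zeros((3,3)); R=r.copy()
    for i in range(N): A+=R; R=R@Rz(t)
    d=np.linalg.solve(A,(np.array(tgt)-p)*1000); row=tuple(np.round(d,1))+(t,)
    for i in range(N):
        q,p,r=step(q,p,r,row)
    print(N,"x",[float(round(x,1)) for x in row],"|%.0f|"%np.linalg.norm(d),"->",q.round(),p.round(3),desc(r),"err",((p-tgt)*1000).round(1))
    return q,p,r
def cur():
    q=rob.get_obs()["joint_positions"]; return (q,)+F(q)
E
python3 - <<'E'
from legs import *
s=cur()
s=leg(*s,[.1,.45,.6],0,5); s=leg(*s,[.25,.35,.55],-22,5); s=leg(*s,[.40,.14,.45],0,7)
n=s[2][:,2]; g=np.array([.544,.039,.1776]); print("pre",g-.235*n,"at",g-.155*n)
s=leg(*s,g-.235*n,0,4)
n=s[2][:,2]; s=leg(*s,g-.155*n,0,5)
print(s[2])
E
```

```text
5 x [0.4, 18.9, 32.4, 0.0] |37| -> [-148.   26.   74.  100.   24.   86.    3.] [0.1  0.45 0.6 ] tilt 50.0 head -30.4 err [ 0.2 -0.  -0.1]
5 x [-12.5, -9.4, 34.0, -4.4] |37| -> [-137.   15.   73.  114.   38.   71.   22.] [0.25 0.35 0.55] tilt 50.0 head -30.4 err [ 0.   0.1 -0.3]
7 x [2.3, -18.3, 34.9, 0.0] |40| -> [-106.   15.   73.  131.   58.   36.   21.] [0.395 0.147 0.453] tilt 50.1 head -30.4 err [-5.   7.5  3.5]
pre [0.38851847 0.13015144 0.32840421] at [0.44144836 0.09912116 0.27706661]
4 x [20.4, 12.5, 20.7, 0.0] |32| -> [-89.  33.  62. 139.  79.  17. -10.] [0.39  0.131 0.348] tilt 49.9 head -31.6 err [ 1.3  1.2 19.9]
5 x [1.8, 2.4, 18.5, 0.0] |19| -> [-64.  38.  40. 136. 112.  24. -43.] [0.443 0.101 0.277] tilt 49.9 head -31.6 err [0.2 0.1 0.1]
[[-0.75881876  0.00263102  0.65129653]
 [-0.34155345  0.8498474  -0.40137344]
 [-0.55455868 -0.52702227 -0.64398152]]
```

```bash
python3 -m inch '[{"dx":0.4,"dy":19,"dz":32.4,"turn":0},{"dx":0.4,"dy":19,"dz":32.4,"turn":0},{"dx":0.4,"dy":19,"dz":32.4,"turn":0},{"dx":0.4,"dy":19,"dz":32.4,"turn":0},{"dx":0.4,"dy":19,"dz":32.4,"turn":0}]' 50; python3 -m inch '[{"dx":-12.5,"dy":-9.4,"dz":34,"turn":-4.4},{"dx":-12.5,"dy":-9.4,"dz":34,"turn":-4.4},{"dx":-12.5,"dy":-9.4,"dz":34,"turn":-4.4},{"dx":-12.5,"dy":-9.4,"dz":34,"turn":-4.4},{"dx":-12.5,"dy":-9.4,"dz":34,"turn":-4.4}]'; python3 - <<'E'
from legs import *
s=cur(); print(s[0].round(1),desc(s[2]))
s=leg(*s,[.40,.14,.45],0,7)
n=s[2][:,2]; g=np.array([.544,.039,.1776])
s=leg(*s,g-.235*n,0,4)
n=s[2][:,2]; s=leg(*s,g-.155*n,0,5)
E
```

```text
clock: 9.15
eef_pos: [0.1012, 0.4507, 0.5981]
ee_rot: [[-0.695, 0.282, 0.662], [0.005, 0.922, -0.387], [-0.719, -0.265, -0.642]]
contact_force: [0.1, 0.4, 0.2]
grip_width: 0.05
clock: 9.65
eef_pos: [0.251, 0.3498, 0.5487]
ee_rot: [[-0.749, -0.002, 0.662], [-0.343, 0.856, -0.386], [-0.566, -0.517, -0.642]]
contact_force: [1.7, 0.3, 0.7]
grip_width: 0.0499
[-136.6   14.9   71.9  113.6   38.    71.3   21.8] tilt 50.0 head -30.4
7 x [2.3, -18.3, 34.7, 0.0] |39| -> [-105.   15.   73.  131.   58.   36.   20.] [0.396 0.147 0.453] tilt 50.1 head -30.4 err [-4.2  6.6  3. ]
4 x [20.4, 12.6, 20.4, 0.0] |31| -> [-90.  33.  63. 139.  79.  16. -11.] [0.39  0.132 0.349] tilt 50.0 head -31.5 err [ 1.5  1.5 20.5]
5 x [2.1, 2.4, 18.5, 0.0] |19| -> [-64.  38.  39. 136. 113.  24. -44.] [0.443 0.101 0.277] tilt 50.0 head -31.5 err [-0.2  0.2  0. ]
```

Joint prediction is within a degree. Moving on to just short of the lever.

```bash
python3 -m inch '[{"dx":2.3,"dy":-18.3,"dz":34.7,"turn":0},{"dx":2.3,"dy":-18.3,"dz":34.7,"turn":0},{"dx":2.3,"dy":-18.3,"dz":34.7,"turn":0},{"dx":2.3,"dy":-18.3,"dz":34.7,"turn":0}]'; python3 -m inch '[{"dx":2.3,"dy":-18.3,"dz":34.7,"turn":0},{"dx":2.3,"dy":-18.3,"dz":34.7,"turn":0},{"dx":2.3,"dy":-18.3,"dz":34.7,"turn":0}]'; python3 -m inch '[{"dx":20.4,"dy":12.6,"dz":20.4,"turn":0},{"dx":20.4,"dy":12.6,"dz":20.4,"turn":0},{"dx":20.4,"dy":12.6,"dz":20.4,"turn":0},{"dx":20.4,"dy":12.6,"dz":20.4,"turn":0}]'; python3 - <<'E'
from legs import *
s=cur(); print(s[0].round(1),desc(s[2]))
n=s[2][:,2];g=np.array([.544,.039,.1776]); s2=leg(*s,g-.155*n,0,5)
from cell import viewer
import cv2
for c in("scene","wrist","top"): cv2.imwrite(f"pics/{c}1.png",viewer.camera(c))
a=cv2.imread("pics/scene1.png"); b=cv2.imread("pics/wrist1.png"); t=cv2.imread("pics/top1.png")
cv2.imwrite("pics/m1.png",cv2.resize(np.hstack([a[120:290,190:360],t[90:260,150:320],cv2.resize(b,None,fx=.445,fy=.445)[:170]]),None,fx=1.3,fy=1.3))
E
```

```text
clock: 10.05
eef_pos: [0.3355, 0.2299, 0.4919]
ee_rot: [[-0.75, 0.0, 0.662], [-0.34, 0.858, -0.386], [-0.568, -0.514, -0.643]]
contact_force: [1.9, 1.5, 0.6]
grip_width: 0.0501
clock: 10.35
eef_pos: [0.3952, 0.1465, 0.4526]
ee_rot: [[-0.749, 0.001, 0.663], [-0.34, 0.858, -0.386], [-0.569, -0.514, -0.642]]
contact_force: [0.9, 1.3, 0.6]
grip_width: 0.0505
clock: 10.75
eef_pos: [0.3898, 0.1343, 0.3449]
ee_rot: [[-0.75, 0.005, 0.661], [-0.344, 0.851, -0.397], [-0.565, -0.525, -0.637]]
contact_force: [0.4, -0.1, 1.3]
grip_width: 0.05
[-90.5  36.5  65.3 138.7  82.8  13.1 -15.2] tilt 50.5 head -31.1
5 x [2.4, 1.8, 18.0, 0.0] |18| -> [-64.  38.  40. 137. 115.  24. -46.] [0.441 0.101 0.276] tilt 50.5 head -31.1 err [-0.2  0.   0.2]
```

View pics/wrist1.png

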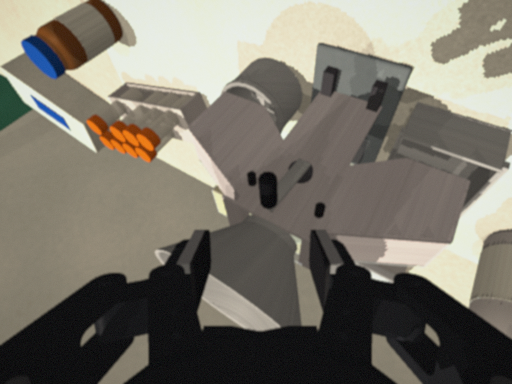

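View pics/m1.png

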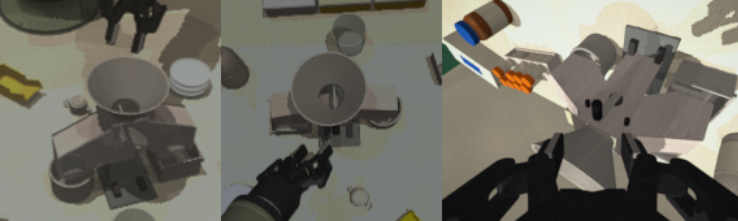

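Wrist view: the grip is at about (268,190), the stop pins are near (252,178) and (320,210), and the fingers straddle column 260. I'll cast the grip's ray to refine its position.

```bash
python3 - <<'E'
from h import *
im=cv2.imread("pics/wrist1.png"); a=im[140:235,215:345]; cv2.imwrite("pics/w1z.png",cv2.resize(a,None,fx=6,fy=6,interpolation=cv2.INTER_CUBIC))
o=r.get_obs()
C=np.array([.608,.0463,0]);c,s=np.cos(np.radians(1.5)),np.sin(np.radians(1.5));ex=np.array([c,s,0]);ey=np.array([-s,c,0])
def atx(u,v,X):
    p,d=ray("wrist",u,v,o); t=(X-(p-C)@ex)/(d@ex); q=p+t*d; return (np.array([(q-C)@ex,(q-C)@ey,q[2]])*1000).round(1)
def pr(x,y,z): return np.round(proj("wrist",C+ex*x/1000+ey*y/1000+[0,0,z/1000],o),0)
print("grip near end",atx(268,199,-.074),"far",atx(266,176,-.041))
for n,P in dict(hinge=(-28,0,130),gripmid=(-74,0,178),gripL=(-74,26,170),gripR=(-74,-26,170),rim=(-70,0,255),rimL=(0,70,255)).items(): print(n,pr(*P))
E
```

```text
grip near end [-74.    2.6 196.5] far [-41.  -21.2 159.7]
hinge [303. 171.]
gripmid [278. 178.]
gripL [317. 186.]
gripR [253. 157.]
rim [214. 272.]
rimL [308. 353.]
```

View pics/w1z.png

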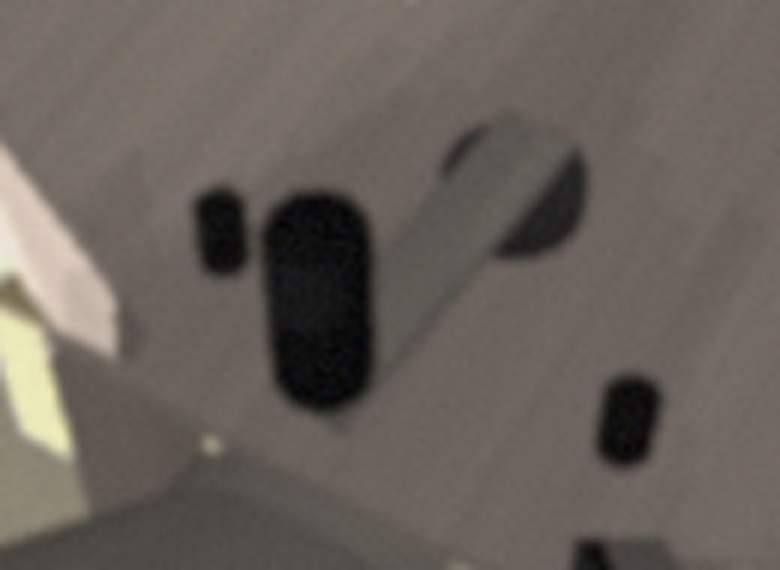

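```bash
python3 - <<'E'
from h import *
o=r.get_obs()
C=np.array([.608,.0463,0]);c,s=np.cos(np.radians(1.5)),np.sin(np.radians(1.5));ex=np.array([c,s,0]);ey=np.array([-s,c,0])
def atx(u,v,X):
    p,d=ray("wrist",u,v,o); t=(X-(p-C)@ex)/(d@ex); q=p+t*d; return (np.array([(q-C)@ex,(q-C)@ey,q[2]])*1000).round(1)
print(atx(268,180,-.074),atx(268.6,200,-.041))
for y in (0,-4,-8,-12):
    z=130+np.sqrt(48**2-y*y); print(y,[np.round(proj("wrist",C+ex*x/1000+ey*y/1000+[0,0,z/1000],o),1) for x in (-74,-41)])
E
```

```text
[-74.   -5.4 182.9] [-41.   -7.2 179.2]
0 [array([278.1, 178.3]), array([277.2, 202.8])]
-4 [array([273.3, 175.8]), array([272.9, 200.4])]
-8 [array([268.8, 173.1]), array([268.9, 197.9])]
-12 [array([264.6, 170. ]), array([265.2, 195. ])]
```

The grip sits at chute y≈-7 mm, which agrees with the top view. Moving in to straddle it.

```bash
python3 -m inch '[{"dx":2.4,"dy":1.5,"dz":18,"turn":0},{"dx":2.4,"dy":1.5,"dz":18,"turn":0},{"dx":2.4,"dy":1.5,"dz":18,"turn":0}]';python3 -m inch '[{"dx":2.4,"dy":1.5,"dz":18,"turn":0},{"dx":2.4,"dy":1.5,"dz":18,"turn":0},{"dx":0,"dy":0,"dz":0,"turn":0}]'; python3 - <<'E'
from legs import *
s=cur(); print(s[0].round(1),desc(s[2]), (s[1]+.155*s[2][:,2]).round(4)); print(s[2].round(3))
from cell import viewer
import cv2
cv2.imwrite("pics/wrist2.png",viewer.camera("wrist"))
E
```

```text
clock: 11.2
eef_pos: [0.4214, 0.1155, 0.3082]
ee_rot: [[-0.746, 0.006, 0.666], [-0.342, 0.855, -0.389], [-0.572, -0.518, -0.636]]
contact_force: [-0.5, -0.2, -0.5]
grip_width: 0.05
clock: 11.5
eef_pos: [0.4421, 0.101, 0.2808]
ee_rot: [[-0.747, 0.008, 0.664], [-0.34, 0.855, -0.393], [-0.571, -0.519, -0.636]]
contact_force: [0.1, 0.0, -0.1]
grip_width: 0.0499
[-65.2  37.9  41.4 136.7 115.6  23.4 -47. ] tilt 50.6 head -30.8 [0.5461 0.0385 0.1827]
[[-0.748  0.01   0.664]
 [-0.339  0.854 -0.395]
 [-0.571 -0.521 -0.635]]
```

View pics/wrist2.png

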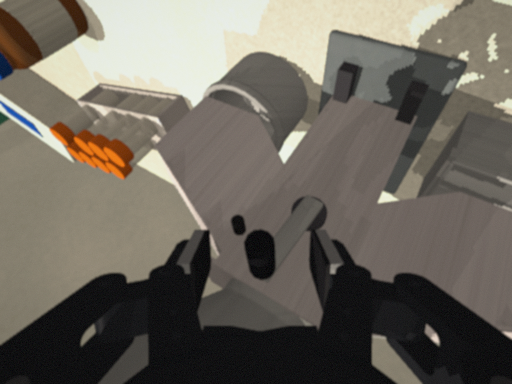

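```bash
python3 -m inch '[{"dx":-0.3,"dy":9,"dz":-0.5,"turn":0},{"dx":-0.3,"dy":9,"dz":-1.2,"turn":0},{"dx":-0.3,"dy":8,"dz":-1.2,"turn":0},{"dx":-0.2,"dy":6,"dz":-1,"turn":0},{"dx":-0.2,"dy":5,"dz":-1,"turn":0}]'; python3 -m inch '[{"dx":-0.1,"dy":4,"dz":-0.6,"turn":0},{"dx":0,"dy":3,"dz":-0.4,"turn":0},{"dx":0,"dy":0,"dz":0,"turn":0}]'
```

```text
clock: 12.05
eef_pos: [0.4388, 0.1371, 0.2646]
ee_rot: [[-0.747, 0.005, 0.665], [-0.342, 0.854, -0.391], [-0.57, -0.52, -0.636]]
contact_force: [0.6, -2.3, 3.3]
grip_width: 0.0501
clock: 12.35
eef_pos: [0.4384, 0.1427, 0.2614]
ee_rot: [[-0.748, 0.005, 0.664], [-0.342, 0.855, -0.391], [-0.57, -0.519, -0.637]]
contact_force: [0.4, -0.4, -0.3]
grip_width: 0.05
```

```bash
for i in 1; do python3 -m inch '[{"dx":0,"dy":2,"dz":-0.2,"turn":0},{"dx":0,"dy":2,"dz":-0.2,"turn":0}]'; python3 -m inch '[{"dx":0,"dy":2,"dz":-0.2,"turn":0}]'; done
```

```text
clock: 12.55
eef_pos: [0.4383, 0.1453, 0.26]
ee_rot: [[-0.748, 0.007, 0.664], [-0.34, 0.854, -0.393], [-0.57, -0.52, -0.636]]
contact_force: [-0.8, -9.6, 7.8]
grip_width: 0.0498
clock: 12.65
eef_pos: [0.4383, 0.146, 0.2595]
ee_rot: [[-0.747, 0.01, 0.664], [-0.339, 0.854, -0.395], [-0.571, -0.521, -0.635]]
contact_force: [1.1, -17.3, 13.7]
grip_width: 0.0499
```

```bash
python3 -m inch '[{"dx":0,"dy":1,"dz":0,"turn":0},{"dx":0,"dy":0,"dz":0,"turn":0}]'
```

```text
clock: 12.85
eef_pos: [0.4384, 0.1461, 0.2592]
ee_rot: [[-0.747, 0.012, 0.664], [-0.339, 0.853, -0.397], [-0.572, -0.521, -0.633]]
contact_force: [-1.2, -13.4, 14.4]
grip_width: 0.0499
```

```bash
python3 -m inch '[{"dx":0,"dy":1,"dz":0,"turn":0},{"dx":0,"dy":0,"dz":0,"turn":0}]'; python3 - <<'E'
from cell import viewer
import cv2
cv2.imwrite("pics/wrist3.png",viewer.camera("wrist"))
cv2.imwrite("pics/scene3.png",viewer.camera("scene"))
E
```

```text
clock: 13.05
eef_pos: [0.4384, 0.1464, 0.259]
ee_rot: [[-0.747, 0.014, 0.664], [-0.338, 0.853, -0.398], [-0.572, -0.522, -0.633]]
contact_force: [-2.2, -16.1, 19.0]
grip_width: 0.05
```

View pics/wrist3.png

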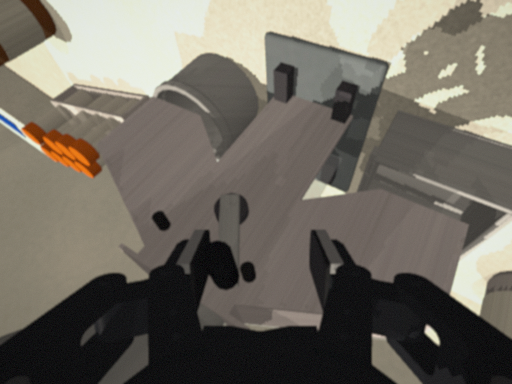

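The lever is home against its left stop. The force climbed sharply to 25 N with almost no travel. Releasing and backing out.

```bash
python3 -m inch '[{"dx":0,"dy":-8,"dz":0,"turn":0},{"dx":0,"dy":-8,"dz":-2,"turn":0},{"dx":0,"dy":0,"dz":-15,"turn":0},{"dx":0,"dy":0,"dz":-25,"turn":0},{"dx":0,"dy":0,"dz":-30,"turn":0}]' 60; python3 -m inch '[{"dx":-10,"dy":0,"dz":-30,"turn":0},{"dx":-15,"dy":0,"dz":-30,"turn":0}]';  python3 - <<'E'
from legs import *
s=cur(); print(s[0].round(1),desc(s[2]), (s[1]+.155*s[2][:,2]).round(4)); print(s[2].round(3))
from cell import viewer
import cv2
cv2.imwrite("pics/wrist4.png",viewer.camera("wrist"))
E
```

```text
clock: 13.65
eef_pos: [0.3915, 0.1623, 0.3108]
ee_rot: [[-0.749, 0.007, 0.663], [-0.339, 0.855, -0.392], [-0.569, -0.518, -0.638]]
contact_force: [-0.7, 0.0, -0.1]
grip_width: 0.0602
clock: 13.85
eef_pos: [0.3778, 0.1861, 0.3483]
ee_rot: [[-0.744, 0.009, 0.668], [-0.346, 0.85, -0.397], [-0.571, -0.526, -0.629]]
contact_force: [1.8, -0.5, 1.5]
grip_width: 0.0605
[-95.3  34.7  60.8 135.7  64.1  20.9  -1.8] tilt 51.0 head -30.8 [0.4821 0.1233 0.2509]
[[-0.744  0.01   0.668]
 [-0.346  0.849 -0.399]
 [-0.571 -0.528 -0.629]]
```

View pics/wrist4.png

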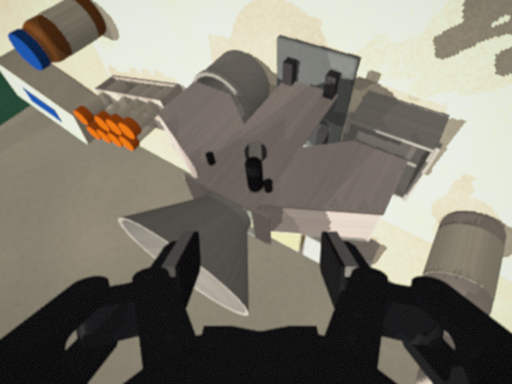

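```bash
cat > b5.py <<'E'
from beam2 import *
import beam2,sys
from cell import r as rob
def work2(a):
    q,p,r,h,d,t,n,nstar,wj,zmin,rmin=a
    dt=(r.T@d).round(0); q2,p2,r2=q,p,r
    for i in range(n):
        q2,p2,r2=step(q2,p2,r2,tuple(dt)+(t,))
        tip=p2+r2[:,2]*.18
        if p2[0]<-.25 or p2[2]<.33 or np.hypot(p2[0],p2[1])<rmin or tip[2]<.16 or (tip[2]<.36 and tip[0]>.47): return None
    return (cost(q2,r2,nstar,wj),q2,p2,r2,h+[tuple(dt)+(t,)])
beam2.work=work2
def nn(t,h): t,h=np.radians([t,h]); return np.array([np.sin(t)*np.cos(h),np.sin(t)*np.sin(h),-np.cos(t)])
if __name__=="__main__":
    q=rob.get_obs()["joint_positions"]
    tgt=nn(float(sys.argv[1]),float(sys.argv[2]));wj=float(sys.argv[3]);d=int(sys.argv[4]);w=int(sys.argv[5]);turns=eval(sys.argv[6]); n=int(sys.argv[7])
    b=beam(q,tgt,depth=d,width=w,tol=1.5,wj=wj,turns=turns,n=n)
    q,p,r=np.array(q),*F(q)
    for h in b[4]:
        for i in range(n): q,p,r=step(q,p,r,h)
        print([float(x) for x in h],q.round(),p.round(2),desc(r))
E
python3 - <<'E'
from h import *
o=r.get_obs()
C=np.array([.608,.0463,0]);c,s=np.cos(np.radians(1.5)),np.sin(np.radians(1.5));ex=np.array([c,s,0]);ey=np.array([-s,c,0])
for y in (0,20,23,26,28):
    z=130+np.sqrt(48**2-y*y); print(y,[np.round(proj("wrist",C+ex*x/1000+ey*y/1000+[0,0,z/1000],o),1) for x in (-74,-41)])
im=cv2.imread("pics/wrist4.png"); cv2.imwrite("pics/w4z.png",cv2.resize(im[130:210,200:310],None,fx=7,fy=7,interpolation=cv2.INTER_CUBIC))
E
export OMP_NUM_THREADS=1; time timeout 575 python3 b5.py 0 0 .1 7 10 '(0,)' 4
```

```text
0 [array([222.4, 155. ]), array([227.4, 179.2])]
20 [array([246.4, 161.1]), array([248.9, 185.1])]
23 [array([250.7, 161.4]), array([252.8, 185.3])]
26 [array([255.2, 161.3]), array([256.8, 185.3])]
28 [array([258.3, 161.2]), array([259.5, 185.2])]
0 [52.2, 52.5] [-116.   31.   49.  130.   39.   47.    1.] tilt 50.8 head -30.8
1 [51.5, 51.6, 51.8, 51.9, 51.9, 52.1, 52.1, 52.2, 52.2, 52.2] [-127.   -8.   35.  138.   44.   86.  -10.] tilt 50.2 head -30.9
2 [46.1, 48.3, 49.1, 49.2, 49.9, 50.6, 50.6, 50.9, 51.0, 51.1] [-97. -10.   9. 138.  42.  80.  -6.] tilt 45.5 head -28.7
3 [42.9, 45.3, 45.4, 46.0, 46.0, 46.0, 46.1, 46.1, 46.1, 46.1] [-67. -14. -12. 139.  40.  73.   3.] tilt 42.5 head -28.0
4 [41.8, 41.9, 42.8, 42.8, 42.8, 42.9, 42.9, 42.9, 43.0, 43.1] [-36. -16. -31. 139.  38.  63.  12.] tilt 41.2 head -27.3
5 [40.7, 41.0, 41.3, 41.4, 41.6, 41.7, 41.7, 41.8, 41.8, 41.8] [-15. -17. -21. 139.  43.  48.  35.] tilt 40.1 head -31.2
6 [38.4, 38.9, 39.2, 39.2, 39.3, 39.6, 39.7, 39.7, 39.9, 40.0] [ 12. -17. -21. 139.  37.  35.  60.] tilt 37.9 head -36.0
[-5.0, 9.0, -49.0, 0.0] [-124.   14.   59.  125.   44.   62.   10.] [0.26 0.3  0.47] tilt 50.9 head -30.8
[39.0, -30.0, -10.0, 0.0] [-127.   -8.   35.  138.   44.   86.  -10.] [0.17 0.21 0.47] tilt 50.2 head -30.9
[48.0, -10.0, 11.0, 0.0] [-97. -10.   9. 138.  42.  80.  -6.] [0.17 0.19 0.47] tilt 45.5 head -28.7
[14.0, -45.0, 17.0, 0.0] [-67. -14. -12. 139.  40.  73.   3.] [0.18 0.15 0.48] tilt 42.5 head -28.0
[28.0, -18.0, 37.0, 0.0] [-36. -16. -31. 139.  38.  63.  12.] [0.19 0.14 0.48] tilt 41.2 head -27.3
[12.0, -46.0, 15.0, 0.0] [-15. -17. -21. 139.  43.  48.  35.] [0.26 0.04 0.48] tilt 40.1 head -31.2
[38.0, -32.0, -8.0, 0.0] [ 12. -17. -21. 139.  37.  35.  60.] [ 0.28 -0.06  0.48] tilt 37.9 head -36.0
real	1m3.589s
user	3m45.572s
sys	0m0.188s
```

View pics/w4z.png

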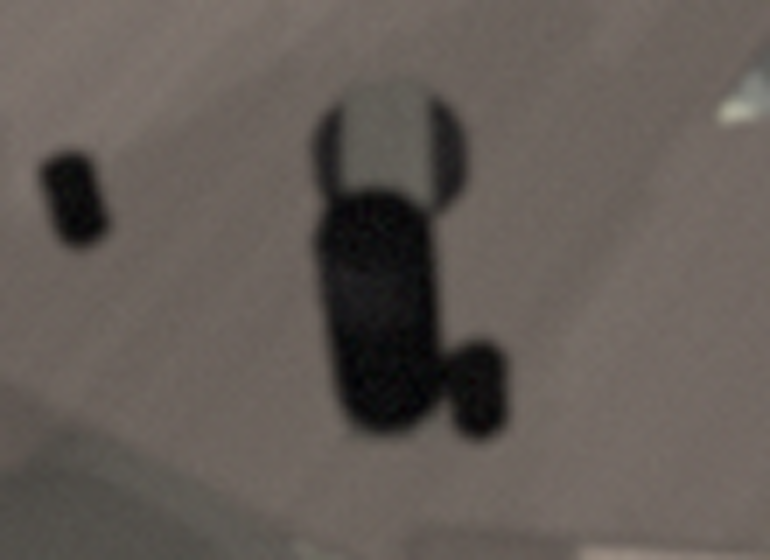

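The lever reads chute y≈25 mm against the left pin. For the scoop I want an inward tilt of about 26°, fingers pointing at heading 187° (the lip's direction). Then a half turn about the tool axis tips the lip down by 52°, and turning back levels it again. Next I'll plan that reorientation.

```bash
cat > b6.py <<'E'
from b5 import *
from path import go
import b5
def work3(a):
    q,p,r,h,d,t,n,nstar,wj,zmin,rmin=a
    dt=(r.T@d).round(0); q2,p2,r2=q,p,r
    for i in range(n):
        q2,p2,r2=step(q2,p2,r2,tuple(dt)+(t,))
        tip=p2+r2[:,2]*.18
        if p2[0]<-.38 or p2[2]<.35 or np.hypot(p2[0],p2[1])<.15 or np.hypot(tip[0],tip[1])<.12 or tip[2]<.25 or (tip[2]<.36 and tip[0]>.45): return None
    return (cost(q2,r2,nstar,wj),q2,p2,r2,h+[tuple(dt)+(t,)])
beam2.work=work3
if __name__=="__main__":
    import time
    q0=rob.get_obs()["joint_positions"]; tgt=nn(26,186.7)
    for wp in ([[.2,.35,.5],[-.05,.35,.55],[-.2,.22,.55]],[[.25,.3,.5],[.1,.4,.6]],[[.2,.35,.5],[-.05,.35,.55],[-.25,.28,.5]]):
        q,p,r=q0,*F(q0)
        for w in wp: q,p,r=go(q,p,r,np.array(w))
        qs=q
        b=beam(q,tgt,depth=7,width=8,tol=2,wj=.03)
        q,p,r=np.array(qs),*F(qs)
        for h in b[4]:
            for i in range(5): q,p,r=step(q,p,r,h)
            print([float(x) for x in h],q.round(),p.round(2),desc(r))
E
export OMP_NUM_THREADS=1; time timeout 575 python3 b6.py
```

```text
7 rows [-133.   13.   57.  119.   39.   74.    9.] [0.2  0.35 0.5 ] tilt 50.8 head -30.8 err [ 0. -0. -0.] y [ 0.01  0.85 -0.53]
6 rows [-159.    9.   46.  113.   24.  103.  -12.] [-0.05  0.35  0.55] tilt 50.8 head -30.8 err [ 0.  0. -0.] y [ 0.01  0.85 -0.53]
6 rows [-167.    4.   23.  116.    4.  111.  -41.] [-0.2    0.22   0.546] tilt 50.3 head -30.7 err [ 0.  0. -4.] y [ 0.    0.85 -0.52]
0 [64.3, 66.1, 66.8, 67.2, 69.3, 70.9, 71.0, 72.4] [-167.   12.   13.  100.   -5.  111.  -51.] tilt 41.7 head -30.6
1 [53.7, 57.4, 58.6, 59.2, 59.2, 60.1, 60.3, 60.3] [-161.    3.    4.   97.   -6.  111.  -57.] tilt 31.1 head -33.1
2 [42.6, 46.3, 48.3, 48.3, 48.6, 50.0, 50.1, 50.1] [-167.   -3.    5.   91.   -8.  111.  -62.] tilt 20.4 head -41.0
3 [31.2, 34.7, 35.1, 36.8, 37.2, 37.8, 38.5, 38.8] [-167.   -6.    1.   82.  -10.  111.  -68.] tilt 11.5 head -68.5
4 [19.7, 22.1, 24.1, 24.5, 25.3, 25.3, 25.8, 27.3] [-167.   -7.   -2.   70.  -11.  111.  -75.] tilt 11.5 head -128.9
5 [9.0, 10.3, 11.2, 12.4, 13.1, 13.6, 13.9, 14.1] [-167.   -5.   -6.   56.  -12.  111.  -81.] tilt 20.5 head -156.1
6 [1.6,
[... 3950 characters left out ...]
.0, -29.0, 0.0] [-163.    5.   -0.  100.   -6.  111.  -60.] [-0.34  0.15  0.61] tilt 36.2 head -27.2
[-23.0, -19.0, -40.0, 0.0] [-167.   -1.    1.   96.   -8.  111.  -64.] [-0.32  0.12  0.68] tilt 26.4 head -32.0
[-16.0, -15.0, -45.0, 0.0] [-167.   -5.   -2.   88.  -10.  111.  -70.] [-0.32  0.1   0.76] tilt 16.4 head -46.7
[-7.0, -12.0, -48.0, 0.0] [-167.   -6.   -6.   77.  -12.  111.  -76.] [-0.33  0.07  0.84] tilt 10.9 head -91.0
[-5.0, 28.0, -41.0, 0.0] [-167.   -1.   16.   65.  -12.  111.  -56.] [-0.33  0.22  0.88] tilt 12.4 head -138.9
[9.0, -6.0, -49.0, 0.0] [-167.   -2.   11.   54.  -12.  111.  -63.] [-0.32  0.18  0.96] tilt 20.5 head -168.7
real	3m22.241s
user	11m51.009s
sys	0m0.529s
```

```bash
python3 - <<'E'
from legs import *
s=cur()
s=leg(*s,[.2,.35,.5],0,7);s=leg(*s,[-.05,.35,.55],0,6);s=leg(*s,[-.2,.22,.55],0,5)
for h in ([6,-19,-46,0],[-24,-22,-37,0],[-18,-18,-43,0],[-11,-14,-47,0],[-2,-10,-49,0],[-29,-10,-39,0],[-22,21,-40,0]):
    for i in range(5): s=step(*s,h)
    print(h,s[0].round(),s[1].round(3),desc(s[2]))
# return test
for w in ([.1,.45,.75],[.3,.35,.6],[.45,.05,.55],[.48,-.2,.5],[.48,-.29,.3],[.48,-.29,.18]): s=go(*s,np.array(w))
E
```

```text
7 x [-1.2, 8.5, -39.7, 0.0] |41| -> [-133.   13.   57.  119.   39.   74.    9.] [0.2  0.35 0.5 ] tilt 50.8 head -30.8 err [0.1 0.3 0. ]
6 x [26.4, -4.8, -33.0, 0.0] |43| -> [-159.    9.   47.  113.   24.  103.  -12.] [-0.05  0.35  0.55] tilt 50.8 head -30.8 err [-0.2 -0.2 -0.1]
5 x [31.3, -22.4, -9.7, 0.0] |40| -> [-167.    4.   23.  116.    4.  111.  -41.] [-0.2    0.22   0.545] tilt 50.6 head -30.7 err [ 0.2  0.3 -5.4]
[6, -19, -46, 0] [-167.   12.   13.  100.   -5.  111.  -51.] [-0.346  0.204  0.574] tilt 42.0 head -30.6
[-24, -22, -37, 0] [-162.    3.    4.   97.   -6.  111.  -57.] [-0.319  0.176  0.644] tilt 31.4 head -33.0
[-18, -18, -43, 0] [-167.   -3.    5.   91.   -8.  111.  -62.] [-0.313  0.149  0.717] tilt 20.7 head -40.8
[-11, -14, -47, 0] [-167.   -6.    2.   82.  -10.  111.  -68.] [-0.314  0.12   0.797] tilt 11.7 head -67.3
[-2, -10, -49, 0] [-167.   -6.   -2.   70.  -11.  111.  -75.] [-0.32   0.091  0.882] tilt 11.4 head -127.6
[-29, -10, -39, 0] [-162.  -17.   -2.   72.  -13.  111.  -72.] [-0.206  0.08   0.922] tilt 18.3 head -155.0
[-22, 21, -40, 0] [-166.  -17.   2
[... 179 characters left out ...]
.  -3.] y [-0.07  0.99  0.09]
14 rows [-148.  -17.   82.  102.   -2.   79.   28.] [0.281 0.332 0.607] tilt 19.2 head 151.1 err [-19. -18.   7.] y [-0.04  0.98  0.18]
18 rows [-106.  -17.   82.  108.    7.   75.   66.] [0.424 0.049 0.56 ] tilt 10.5 head 112.8 err [-26.  -1.  10.] y [-0.04  0.98  0.17]
23 rows [-78. -17.  82. 113.  19.  56.  88.] [ 0.423 -0.174  0.529] tilt 15.0 head 0.8 err [-57.  26.  29.] y [-0.02  1.   -0.  ]
11 rows [-68. -17.  82. 129.  29.  35.  86.] [ 0.354 -0.205  0.431] tilt 21.2 head -12.5 err [-126.   85.  131.] y [ 0.    1.   -0.08]
8 rows [-69. -17.  82. 137.  44.  26.  70.] [ 0.326 -0.19   0.391] tilt 24.5 head -17.7 err [-154.  100.  211.] y [ 0.02  0.99 -0.13]
```

```bash
cat > ret.py <<'E'
from legs import *
from multiprocessing import Pool
def end():
    s=cur()
    s=go(*s,np.array([.2,.35,.5]),verbose=False);s=go(*s,np.array([-.05,.35,.55]),verbose=False);s=go(*s,np.array([-.2,.22,.55]),verbose=False)
    for h in ([6,-19,-46,0],[-24,-22,-37,0],[-18,-18,-43,0],[-11,-14,-47,0],[-2,-10,-49,0],[-29,-10,-39,0],[-22,21,-40,0]):
        for i in range(5): s=step(*s,h)
    return s
tn=lambda t,h:np.array([np.sin(np.radians(t))*np.cos(np.radians(h)),np.sin(np.radians(t))*np.sin(np.radians(h)),-np.cos(np.radians(t))])
def trial(a):
    s,wps,tr=a; rows=0
    try:
        for i,w in enumerate(wps):
            n=0;t=tr if i==0 else 0
            for k in range(30):
                d=s[2].T@(w-s[1])*1000;L=np.linalg.norm(d)
                if L<15: break
                p0=s[1]; tt=np.clip(t,-6,6);t-=tt
                s=step(*s,tuple(d*min(1,50/L))+(tt,)); rows+=1
                if s[1][2]<.3: return None
                if k>4 and np.linalg.norm(s[1]-p0)<.003: break
    except Exception as e: return None
    e=np.degrees(np.arccos(np.clip(s[2][:,2]@tn(26,186.7),-1,1)))+np.linalg.norm(s[1]-wps[-1])*200
    return e,rows,wps,tr,s
if __name__=="__main__":
    s=end(); print(s[0].round(),s[1],desc(s[2])); np.savez("end.npz",q=s[0])
    rng=np.random.default_rng(0); J=[]
    for i in range(160):
        w=[]
        for lo,hi in ((100,150),(40,90),(-20,30)):
            az=np.radians(rng.uniform(lo,hi));R=rng.uniform(.4,.8);w.append(np.array([R*np.cos(az),R*np.sin(az),rng.uniform(.5,.95)]))
        w.append(np.array([.48,-.29,.40])); J.append((s,w,rng.choice([0,-40,40,80])))
    with Pool() as P: X=[x for x in P.map(trial,J,chunksize=4) if x]
    X.sort(key=lambda x:x[0])
    for x in X[:6]: print(round(x[0],1),x[1],[w.round(2).tolist() for w in x[2]],x[3],x[4][0].round(),desc(x[4][2]))
E
export OMP_NUM_THREADS=1; time timeout 570 python3 ret.py
```

```text
[-166.  -17.   23.   67.  -13.  111.  -52.] [-0.12921645  0.21757354  0.94822258] tilt 26.0 head -170.7
1.1 40 [[-0.43, 0.31, 0.8], [0.19, 0.48, 0.71], [0.49, -0.01, 0.54], [0.48, -0.29, 0.4]] 80 [-10.  40.  51.  96. -11.  75.  98.] tilt 25.9 head -170.7
1.2 32 [[-0.15, 0.42, 0.73], [0.08, 0.48, 0.53], [0.47, 0.06, 0.53], [0.48, -0.29, 0.4]] 40 [-11.  41.  52.  96. -12.  75. 105.] tilt 25.9 head -170.7
1.2 41 [[-0.43, 0.29, 0.69], [0.2, 0.5, 0.71], [0.41, 0.07, 0.65], [0.48, -0.29, 0.4]] 0 [-10.  40.  51.  96. -12.  75. 140.] tilt 25.8 head -170.7
1.2 49 [[-0.57, 0.38, 0.65], [0.03, 0.53, 0.64], [0.65, -0.22, 0.55], [0.48, -0.29, 0.4]] 40 [-11.  41.  52.  97. -13.  75. 101.] tilt 25.7 head -170.6
1.8 47 [[-0.46, 0.34, 0.9], [0.21, 0.53, 0.61], [0.61, 0.24, 0.6], [0.48, -0.29, 0.4]] 40 [14. 31. 11. 95.  9. 77. 78.] tilt 26.3 head -169.2
2.0 52 [[-0.5, 0.52, 0.79], [0.34, 0.52, 0.51], [0.74, 0.11, 0.54], [0.48, -0.29, 0.4]] 0 [  9.  31.  19.  96.   5.  75. 121.] tilt 24.7 head -169.8
real	1m36.524s
user	6m2.722s
sys	0m0.227s
```

```bash
python3 -m inch '[{"dx":-1.2,"dy":8.5,"dz":-39.7,"turn":0},{"dx":-1.2,"dy":8.5,"dz":-39.7,"turn":0},{"dx":-1.2,"dy":8.5,"dz":-39.7,"turn":0},{"dx":-1.2,"dy":8.5,"dz":-39.7,"turn":0}]' 85; python3 -m inch '[{"dx":-1.2,"dy":8.5,"dz":-39.7,"turn":0},{"dx":-1.2,"dy":8.5,"dz":-39.7,"turn":0},{"dx":-1.2,"dy":8.5,"dz":-39.7,"turn":0},{"dx":26.4,"dy":-4.8,"dz":-33,"turn":0},{"dx":26.4,"dy":-4.8,"dz":-33,"turn":0}]';python3 -m inch '[{"dx":26.4,"dy":-4.8,"dz":-33,"turn":0},{"dx":26.4,"dy":-4.8,"dz":-33,"turn":0},{"dx":26.4,"dy":-4.8,"dz":-33,"turn":0},{"dx":26.4,"dy":-4.8,"dz":-33,"turn":0}]'; python3 - <<'E'
from legs import *
s=cur(); print(s[0].round(1),s[1].round(3),desc(s[2]))
s=leg(*s,[-.2,.22,.55],0,5)
from cell import viewer
import cv2
cv2.imwrite("pics/wrist5.png",viewer.camera("wrist"))
cv2.imwrite("pics/scene5.png",viewer.camera("scene"))
E
```

```text
clock: 14.3
eef_pos: [0.2753, 0.2794, 0.4342]
ee_rot: [[-0.745, 0.009, 0.667], [-0.343, 0.852, -0.394], [-0.572, -0.523, -0.632]]
contact_force: [-0.2, 1.1, 0.7]
grip_width: 0.085
clock: 14.8
eef_pos: [0.1152, 0.3486, 0.514]
ee_rot: [[-0.744, 0.01, 0.669], [-0.343, 0.852, -0.395], [-0.574, -0.523, -0.63]]
contact_force: [-0.5, 0.5, 0.5]
grip_width: 0.0849
clock: 15.2
eef_pos: [-0.0519, 0.3479, 0.5464]
ee_rot: [[-0.744, 0.009, 0.668], [-0.344, 0.852, -0.394], [-0.573, -0.523, -0.631]]
contact_force: [-0.8, 1.7, -1.1]
grip_width: 0.0849
[-161.9    9.    49.7  113.4   23.4  102.   -11.9] [-0.052  0.347  0.547] tilt 50.8 head -30.8
5 x [30.5, -22.3, -10.0, 0.0] |39| -> [-167.    4.   23.  116.    4.  111.  -41.] [-0.2    0.22   0.545] tilt 50.6 head -30.7 err [ 0.2  0.4 -5.4]
```

View pics/scene5.png

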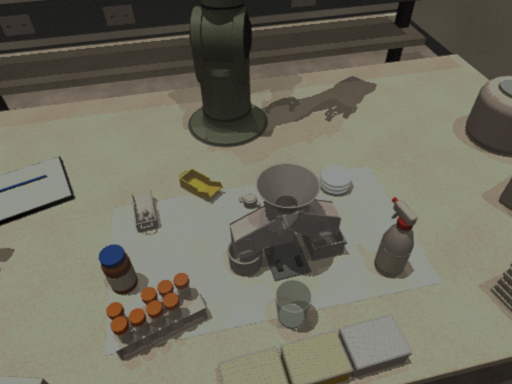

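```bash
python3 -m inch '[{"dx":30.5,"dy":-22.3,"dz":-10,"turn":0},{"dx":30.5,"dy":-22.3,"dz":-10,"turn":0},{"dx":30.5,"dy":-22.3,"dz":-10,"turn":0},{"dx":30.5,"dy":-22.3,"dz":-10,"turn":0},{"dx":30.5,"dy":-22.3,"dz":-10,"turn":0}]'; python3 - <<'E'
from legs import *
s=cur(); print(s[0].round(1),s[1].round(3),desc(s[2]))
for h in ([6,-19,-46,0],[-24,-22,-37,0],[-18,-18,-43,0],[-11,-14,-47,0],[-2,-10,-49,0],[-29,-10,-39,0],[-22,21,-40,0]):
    for i in range(5): s=step(*s,h)
    print(h,s[0].round(),s[1].round(3),desc(s[2]))
E
```

```text
clock: 15.8
eef_pos: [-0.1984, 0.2201, 0.5432]
ee_rot: [[-0.746, 0.009, 0.666], [-0.342, 0.853, -0.394], [-0.572, -0.522, -0.633]]
contact_force: [-1.3, 0.1, 0.4]
grip_width: 0.0851
[-166.7    4.2   23.   115.9    3.6  110.7  -41.5] [-0.199  0.22   0.544] tilt 50.7 head -30.9
[6, -19, -46, 0] [-167.   12.   13.  100.   -5.  111.  -51.] [-0.345  0.204  0.574] tilt 42.1 head -30.8
[-24, -22, -37, 0] [-160.    3.    2.   97.   -6.  111.  -57.] [-0.319  0.176  0.644] tilt 31.5 head -33.3
[-18, -18, -43, 0] [-167.   -3.    5.   91.   -8.  111.  -62.] [-0.313  0.149  0.717] tilt 20.9 head -41.2
[-11, -14, -47, 0] [-167.   -6.    2.   82.  -10.  111.  -69.] [-0.315  0.119  0.796] tilt 11.9 head -67.7
[-2, -10, -49, 0] [-167.   -6.   -2.   70.  -11.  111.  -75.] [-0.32   0.09   0.882] tilt 11.6 head -126.8
[-29, -10, -39, 0] [-162.  -17.   -2.   72.  -14.  111.  -73.] [-0.207  0.079  0.922] tilt 18.4 head -154.2
[-22, 21, -40, 0] [-166.  -17.   23.   67.  -13.  111.  -53.] [-0.13   0.218  0.946] tilt 25.8 head -170.0
```

The model matches. Running three of the tilting segments.

```bash
python3 -m inch '[{"dx":6,"dy":-19,"dz":-46,"turn":0},{"dx":6,"dy":-19,"dz":-46,"turn":0},{"dx":6,"dy":-19,"dz":-46,"turn":0},{"dx":6,"dy":-19,"dz":-46,"turn":0},{"dx":6,"dy":-19,"dz":-46,"turn":0}]'; python3 -m inch '[{"dx":-24,"dy":-22,"dz":-37,"turn":0},{"dx":-24,"dy":-22,"dz":-37,"turn":0},{"dx":-24,"dy":-22,"dz":-37,"turn":0},{"dx":-24,"dy":-22,"dz":-37,"turn":0},{"dx":-24,"dy":-22,"dz":-37,"turn":0}]'; python3 -m inch '[{"dx":-18,"dy":-18,"dz":-43,"turn":0},{"dx":-18,"dy":-18,"dz":-43,"turn":0},{"dx":-18,"dy":-18,"dz":-43,"turn":0},{"dx":-18,"dy":-18,"dz":-43,"turn":0},{"dx":-18,"dy":-18,"dz":-43,"turn":0}]'; python3 - <<'E'
from legs import *
s=cur(); print(s[0].round(1),s[1].round(3),desc(s[2]))
for h in ([-11,-14,-47,0],[-2,-10,-49,0],[-29,-10,-39,0],[-22,21,-40,0],[-22,21,-40,0]):
    for i in range(5): s=step(*s,h)
    print(h,s[0].round(),s[1].round(3),desc(s[2]))
E
```

```text
clock: 16.3
eef_pos: [-0.3356, 0.2003, 0.5582]
ee_rot: [[-0.793, -0.035, 0.608], [-0.314, 0.879, -0.358], [-0.522, -0.475, -0.708]]
contact_force: [0.0, 1.2, 0.9]
grip_width: 0.085
clock: 16.8
eef_pos: [-0.3038, 0.1693, 0.6124]
ee_rot: [[-0.857, -0.083, 0.508], [-0.275, 0.908, -0.317], [-0.435, -0.412, -0.801]]
contact_force: [0.7, 0.1, 0.2]
grip_width: 0.0852
clock: 17.3
eef_pos: [-0.3039, 0.1444, 0.665]
ee_rot: [[-0.914, -0.114, 0.389], [-0.236, 0.93, -0.282], [-0.329, -0.35, -0.877]]
contact_force: [0.3, -0.2, 0.7]
grip_width: 0.085
[-165.2   -1.5    4.1   98.2   -8.6  110.7  -61.5] [-0.304  0.144  0.666] tilt 28.7 head -36.3
[-11, -14, -47, 0] [-167.   -3.    2.   87.  -11.  111.  -67.] [-0.332  0.125  0.743] tilt 18.7 head -49.4
[-2, -10, -49, 0] [-167.   -2.   -1.   74.  -13.  111.  -74.] [-0.361  0.103  0.828] tilt 12.3 head -86.1
[-29, -10, -39, 0] [-167.  -16.    1.   78.  -13.  111.  -74.] [-0.232  0.088  0.875] tilt 14.2 head -130.3
[-22, 21, -40, 0] [-167.  -17.   22.   74.  -10.  111.  -53.] [-0.146  0.22   0.896] tilt 19.5 head -158.4
[-22, 21, -40, 0] [-167.  -15.   48.   67.  -11.  111.  -29.] [-0.032  0.334  0.91 ] tilt 24.7 head -179.4
```

```bash
python3 - <<'E'
from legs import *
q0=np.array([-166.7,4.2,23.,115.9,3.6,110.7,-41.5])
for w in (.57,.65,.7,.75):
    s=(q0,)+F(q0)
    for h in ([6,-19,-46,0],[-24,-22,-37,0],[-18,-18,-43,0]):
        for i in range(5): s=step(*s,h,w)
    print(w,s[0].round(),s[1].round(3),desc(s[2]))
E
sed -i 's/def step(q,P,R,row,w=.57,lam=1e-3)/def step(q,P,R,row,w=.70,lam=1e-3)/; ' sim.py; sed -i 's/W=.57/W=.70/' path.py beam2.py
cat > b7.py <<'E'
from b6 import *
q=rob.get_obs()["joint_positions"]; tgt=nn(26,186.7)
b=beam(q,tgt,depth=7,width=8,tol=1.5,wj=.03)
s=(q,)+F(q)
for h in b[4]:
    for i in range(5): s=step(*s,h)
    print([float(x) for x in h],s[0].round(),s[1].round(2),desc(s[2]))
E
export OMP_NUM_THREADS=1; time timeout 575 python3 b7.py
```

```text
0.57 [-167.   -3.    5.   91.   -8.  111.  -62.] [-0.314  0.149  0.716] tilt 20.9 head -41.0
0.65 [-142.    1.  -19.   93.   -8.  111.  -62.] [-0.328  0.154  0.681] tilt 26.4 head -37.3
0.7 [-124.    5.  -39.   94.   -7.  111.  -64.] [-0.334  0.16   0.652] tilt 30.7 head -35.1
0.75 [-123.    7.  -41.   95.   -6.  111.  -65.] [-0.338  0.16   0.638] tilt 33.0 head -34.3
0 [42.8, 45.1, 46.1, 47.2, 47.4, 47.8, 50.6, 50.9] [-167.   -5.    0.   92.  -12.  111.  -69.] tilt 21.4 head -44.9
1 [34.6, 36.7, 36.7, 37.9, 38.9, 39.3, 39.3, 40.2] [-167.   -6.   -5.   84.  -14.  111.  -77.] tilt 15.7 head -64.3
2 [26.8, 27.4, 28.3, 28.3, 28.5, 30.9, 31.0, 31.1] [-167.   -6.  -11.   73.  -16.  111.  -86.] tilt 14.4 head -96.4
3 [18.8, 19.8, 19.9, 20.3, 20.3, 20.3, 20.5, 21.1] [-167.   -2.   10.   67.  -12.  111.  -65.] tilt 12.2 head -132.2
4 [10.3, 11.4, 11.7, 12.0, 12.2, 12.7, 12.8, 13.0] [-167.   -2.    4.   57.  -12.  111.  -71.] tilt 17.9 head -157.4
5 [2.8, 3.3, 4.1, 4.4, 5.1, 5.5, 5.7, 5.9] [-167.   -1.   -0.   47.  -11.  111.  -77.] tilt 25.5 head -167.6
6 [0.5, 1.0, 1.1, 1.1, 1.7, 1.8, 1.9, 
[... 191 characters left out ...]
-15.0, -47.0, 0.0] [-167.   -6.   -5.   84.  -14.  111.  -77.] [-0.32  0.07  0.79] tilt 15.7 head -64.3
[-9.0, 25.0, -43.0, 0.0] [-167.   -1.   15.   75.  -11.  111.  -57.] [-0.33  0.21  0.81] tilt 12.1 head -90.9
[2.0, -10.0, -49.0, 0.0] [-167.   -2.   10.   67.  -12.  111.  -65.] [-0.33  0.17  0.88] tilt 12.2 head -132.2
[8.0, -7.0, -49.0, 0.0] [-167.   -2.    4.   57.  -12.  111.  -71.] [-0.33  0.14  0.94] tilt 17.9 head -157.4
[-22.0, 22.0, -39.0, 0.0] [-167.   -8.   27.   61.  -15.  111.  -51.] [-0.21  0.25  0.95] tilt 22.7 head -169.6
[40.0, -26.0, -14.0, 0.0] [-167.    1.   -4.   43.   -7.  111.  -79.] [-0.35  0.1   1.01] tilt 25.9 head -173.1
real	1m4.320s
user	3m46.303s
sys	0m0.119s
```

```bash
python3 -m inch '[{"dx":-16,"dy":-18,"dz":-44,"turn":0},{"dx":-16,"dy":-18,"dz":-44,"turn":0},{"dx":-16,"dy":-18,"dz":-44,"turn":0},{"dx":-16,"dy":-18,"dz":-44,"turn":0},{"dx":-16,"dy":-18,"dz":-44,"turn":0}]'; python3 -m inch '[{"dx":-11,"dy":-15,"dz":-47,"turn":0},{"dx":-11,"dy":-15,"dz":-47,"turn":0},{"dx":-11,"dy":-15,"dz":-47,"turn":0},{"dx":-11,"dy":-15,"dz":-47,"turn":0},{"dx":-11,"dy":-15,"dz":-47,"turn":0}]'; python3 -m inch '[{"dx":-9,"dy":25,"dz":-43,"turn":0},{"dx":-9,"dy":25,"dz":-43,"turn":0},{"dx":-9,"dy":25,"dz":-43,"turn":0},{"dx":-9,"dy":25,"dz":-43,"turn":0},{"dx":-9,"dy":25,"dz":-43,"turn":0}]';  python3 -c "
from legs import *
s=cur(); print(s[0].round(1),s[1].round(3),desc(s[2]))"
export OMP_NUM_THREADS=1; time timeout 575 python3 b7.py
```

```text
clock: 17.8
eef_pos: [-0.2945, 0.0999, 0.7272]
ee_rot: [[-0.959, -0.138, 0.246], [-0.201, 0.947, -0.252], [-0.198, -0.291, -0.936]]
contact_force: [0.2, -0.5, 0.6]
grip_width: 0.0851
clock: 18.3
eef_pos: [-0.2864, 0.0578, 0.7971]
ee_rot: [[-0.986, -0.145, 0.083], [-0.161, 0.958, -0.237], [-0.045, -0.247, -0.968]]
contact_force: [-0.6, -0.2, -0.1]
grip_width: 0.0852
clock: 18.8
eef_pos: [-0.2738, 0.2014, 0.8289]
ee_rot: [[-0.988, -0.145, -0.06], [-0.131, 0.972, -0.195], [0.086, -0.185, -0.979]]
contact_force: [-0.7, 0.3, 0.4]
grip_width: 0.0851
[-166.7   -6.9   15.    77.9  -10.5  110.7  -57.4] [-0.274  0.201  0.829] tilt 11.8 head -107.5
0 [15.4, 17.2, 18.3, 19.1, 19.2, 21.9, 22.4, 22.7] [-167.   -7.   10.   68.  -12.  111.  -65.] tilt 14.2 head -144.6
1 [7.0, 8.5, 9.2, 10.3, 10.8, 11.4, 12.2, 12.3] [-167.   -5.    5.   57.  -12.  111.  -72.] tilt 20.6 head -163.1
2 [0.6, 0.6, 2.0, 2.8, 3.0, 3.0, 3.3, 3.7] [-167.  -10.   28.   60.  -15.  111.  -51.] tilt 25.8 head -173.1
[4.0, -9.0, -49.0, 0.0] [-167.   -7.   10.   68.  -12.  111.  -65.] [-0.29  0.17  0.9 ] tilt 14.2 head -144.6
[11.0, -6.0, -48.0, 0.0] [-167.   -5.    5.   57.  -12.  111.  -72.] [-0.3   0.13  0.96] tilt 20.6 head -163.1
[-20.0, 23.0, -40.0, 0.0] [-167.  -10.   28.   60.  -15.  111.  -51.] [-0.18  0.25  0.96] tilt 25.8 head -173.1
real	0m23.744s
user	1m19.952s
sys	0m0.178s
```

```bash
python3 -m inch '[{"dx":4,"dy":-9,"dz":-49,"turn":0},{"dx":4,"dy":-9,"dz":-49,"turn":0},{"dx":4,"dy":-9,"dz":-49,"turn":0},{"dx":4,"dy":-9,"dz":-49,"turn":0},{"dx":4,"dy":-9,"dz":-49,"turn":0}]'; python3 -m inch '[{"dx":11,"dy":-6,"dz":-48,"turn":0},{"dx":11,"dy":-6,"dz":-48,"turn":0},{"dx":11,"dy":-6,"dz":-48,"turn":0},{"dx":11,"dy":-6,"dz":-48,"turn":0},{"dx":11,"dy":-6,"dz":-48,"turn":0}]';  python3 -m inch '[{"dx":-20,"dy":23,"dz":-40,"turn":0},{"dx":-20,"dy":23,"dz":-40,"turn":0},{"dx":-20,"dy":23,"dz":-40,"turn":0},{"dx":-20,"dy":23,"dz":-40,"turn":0},{"dx":-20,"dy":23,"dz":-40,"turn":0}]'; python3 -c "
from legs import *
s=cur(); print(s[0].round(1),s[1].round(3),desc(s[2]))"
export OMP_NUM_THREADS=1
cat > ret2.py <<'E'
from ret import *
if __name__=="__main__":
    s=cur(); rng=np.random.default_rng(1); J=[]
    import ret
    n0=s[2][:,2]
    for i in range(200):
        w=[]
        for lo,hi in ((95,130),(40,90),(-20,30)):
            az=np.radians(rng.uniform(lo,hi));R=rng.uniform(.4,.7);w.append(np.array([R*np.cos(az),R*np.sin(az),rng.uniform(.5,.95)]))
        w.append(np.array([.48,-.29,.40])); J.append((s,w,rng.choice([0,-40,40,80])))
    with Pool() as P: X=[x for x in P.map(trial,J,chunksize=4) if x]
    X.sort(key=lambda x:x[0]+.1*x[1])
    for x in X[:6]: print(round(x[0],1),x[1],[w.round(2).tolist() for w in x[2]],x[3],x[4][0].round(),desc(x[4][2]))
E
timeout 570 python3 ret2.py
```

```text
clock: 19.3
eef_pos: [-0.263, 0.1597, 0.908]
ee_rot: [[-0.963, -0.132, -0.233], [-0.104, 0.986, -0.129], [0.247, -0.1, -0.964]]
contact_force: [-0.1, 1.5, 0.2]
grip_width: 0.0851
clock: 19.8
eef_pos: [-0.2469, 0.1212, 0.986]
ee_rot: [[-0.907, -0.112, -0.407], [-0.086, 0.993, -0.081], [0.413, -0.038, -0.91]]
contact_force: [0.4, 0.2, -0.3]
grip_width: 0.0849
clock: 20.3
eef_pos: [-0.1008, 0.2295, 0.9853]
ee_rot: [[-0.848, -0.075, -0.525], [-0.079, 0.997, -0.016], [0.525, 0.028, -0.851]]
contact_force: [30.6, -20.9, -5.6]
grip_width: 0.085
[-166.7  -17.5   27.    60.3  -13.9  110.7  -52.1] [-0.101  0.229  0.986] tilt 31.8 head -178.4
2.1 42 [[-0.28, 0.46, 0.93], [0.05, 0.53, 0.69], [0.42, -0.09, 0.66], [0.48, -0.29, 0.4]] 80 [-3. 36. 40. 95. -7. 78. 96.] tilt 26.6 head -177.9
2.6 52 [[-0.1, 0.46, 0.72], [0.22, 0.5, 0.74], [0.63, -0.1, 0.63], [0.48, -0.29, 0.4]] 80 [-3. 35. 36. 96. -1. 74. 85.] tilt 26.6 head -167.7
2.7 53 [[-0.07, 0.47, 0.64], [0.36, 0.41, 0.52], [0.41, -0.07, 0.71], [0.48, -0.29, 0.4]] 40 [-14.  43.  58.  97. -15.  75. 103.] tilt 26.2 head -167.2
3.3 49 [[-0.38, 0.54, 0.67], [0.16, 0.63, 0.57], [0.59, -0.1, 0.62], [0.48, -0.29, 0.4]] 40 [-0. 35. 34. 95. -2. 79. 89.] tilt 29.1 head -175.5
2.8 55 [[-0.08, 0.48, 0.65], [0.23, 0.43, 0.64], [0.5, 0.03, 0.84], [0.48, -0.29, 0.4]] 80 [-5. 36. 41. 97. -6. 73. 73.] tilt 24.3 head -168.2
2.5 59 [[-0.25, 0.32, 0.55], [0.23, 0.36, 0.77], [0.48, -0.06, 0.63], [0.48, -0.29, 0.4]] 80 [ 48.  35. -42.  93.  31.  88.  32.] tilt 26.8 head -167.9
```

```bash
cat > pl.py <<'E'
from legs import *
def plan(s,tgt,turn=0,v=50,maxrow=30):
    tgt=np.array(tgt)
    out=[];t=turn
    for k in range(maxrow):
        d=s[2].T@(tgt-s[1])*1000;L=np.linalg.norm(d)
        if L<3 and abs(t)<.3: break
        tt=np.clip(t,-7,7); row=np.r_[(d*min(1,v/L)).round(0),round(tt,1)]; p0=s[1]; r0=s[2]
        s=step(*s,row); t-=tt; out.append(row)
        if k>5 and np.linalg.norm(s[1]-p0)<.003 and abs(t)<.3: break
    for o in out: print([float(x) for x in o],end=' ')
    print("\n ->",s[0].round(),s[1].round(3),desc(s[2]))
    return s
E
python3 - <<'E'
from pl import *
s=cur()
s=plan(s,[-.28,.46,.93],80); s=plan(s,[.05,.53,.69]); s=plan(s,[.42,-.09,.66]); s=plan(s,[.48,-.29,.4])
E
```

```text
[17.0, 41.0, 23.0, 7.0] [22.0, 38.0, 23.0, 7.0] [27.0, 35.0, 23.0, 7.0] [31.0, 32.0, 23.0, 7.0] [34.0, 28.0, 23.0, 7.0] [37.0, 22.0, 23.0, 7.0] [-0.0, -0.0, 0.0, 7.0] [-0.0, -0.0, 0.0, 7.0] [-0.0, -0.0, 0.0, 7.0] [-0.0, -0.0, 0.0, 7.0] [-0.0, 0.0, 0.0, 7.0] [-0.0, 0.0, 0.0, 3.0] 
 -> [-143.   20.   48.   42.  -50.  111. -108.] [-0.28  0.46  0.93] tilt 31.8 head -178.4
[-4.0, 50.0, 4.0, 0.0] [-4.0, 50.0, 4.0, 0.0] [-4.0, 50.0, 3.0, 0.0] [-4.0, 50.0, 4.0, 0.0] [-4.0, 50.0, 3.0, 0.0] [-4.0, 50.0, 4.0, 0.0] [-5.0, 50.0, 3.0, 0.0] [-4.0, 50.0, 4.0, 0.0] [-2.0, 12.0, 0.0, 0.0] 
 -> [-119.   18.   52.   80.  -44.  101.  -55.] [0.051 0.53  0.69 ] tilt 31.8 head -178.4
[-47.0, 11.0, -11.0, 0.0] [-47.0, 11.0, -11.0, 0.0] [-47.0, 11.0, -11.0, 0.0] [-47.0, 11.0, -11.0, 0.0] [-47.0, 11.0, -11.0, 0.0] [-47.0, 11.0, -11.0, 0.0] [-47.0, 11.0, -11.0, 0.0] [-47.0, 11.0, -11.0, 0.0] [-47.0, 11.0, -11.0, 0.0] [-47.0, 12.0, -11.0, 0.0] [-47.0, 11.0, -12.0, 0.0] [-47.0, 10.0, -13.0, 0.0] [-47.0, 12.0, -12.0, 0.0] [-47.0, 14.0, -11.0, 0.0] [-47.0, 15.0, -10.0, 0.0] [-47.0, 16.0, -9.0, 0.0] [-47.0, 16.0, -9.0, 0.0] [-47.0, 16.0, -8.0, 0.0] [-47.0, 16.0, -9.0, 0.0] [-43.0, 15.0, -8.0, 0.0] 
 -> [-33.  10.  43.  90.  -0. 109.  26.] [ 0.42 -0.09  0.66] tilt 26.7 head -178.0
[-35.0, 18.0, 31.0, 0.0] [-35.0, 18.0, 31.0, 0.0] [-35.0, 18.0, 31.0, 0.0] [-35.0, 18.0, 32.0, 0.0] [-35.0, 17.0, 32.0, 0.0] [-34.0, 18.0, 32.0, 0.0] [-22.0, 11.0, 20.0, 0.0] 
 -> [-3. 37. 40. 95. -7. 78. 52.] [ 0.48 -0.29  0.4 ] tilt 26.7 head -178.0
```

```bash
python3 -m inch '[{"dx":17,"dy":41,"dz":23,"turn":7},{"dx":22,"dy":38,"dz":23,"turn":7},{"dx":27,"dy":35,"dz":23,"turn":7},{"dx":31,"dy":32,"dz":23,"turn":7},{"dx":34,"dy":28,"dz":23,"turn":7}]'; python3 -m inch '[{"dx":37,"dy":22,"dz":23,"turn":7}]'; python3 - <<'E'
from pl import *
s=cur();print(s[0].round(),s[1].round(3),desc(s[2]))
s=plan(s,[.05,.53,.69]); s=plan(s,[.42,-.09,.66]); s=plan(s,[.48,-.29,.4])
E
```

```text
clock: 20.8
eef_pos: [-0.2523, 0.4219, 0.9381]
ee_rot: [[-0.74, 0.421, -0.524], [0.504, 0.864, -0.017], [0.445, -0.277, -0.852]]
contact_force: [-1.9, -3.7, 1.7]
grip_width: 0.0852
clock: 20.9
eef_pos: [-0.282, 0.4587, 0.9282]
ee_rot: [[-0.685, 0.507, -0.523], [0.604, 0.797, -0.019], [0.407, -0.328, -0.852]]
contact_force: [-3.0, -1.8, 0.9]
grip_width: 0.0851
[-144.   20.   48.   42.  -50.  111.  -70.] [-0.282  0.459  0.929] tilt 31.6 head -178.2
[-34.0, 37.0, 3.0, 0.0] [-34.0, 36.0, 3.0, 0.0] [-34.0, 36.0, 4.0, 0.0] [-34.0, 37.0, 3.0, 0.0] [-34.0, 36.0, 4.0, 0.0] [-34.0, 37.0, 3.0, 0.0] [-34.0, 36.0, 4.0, 0.0] [-34.0, 37.0, 3.0, 0.0] [-10.0, 11.0, 1.0, 0.0] 
 -> [-119.   18.   52.   80.  -43.  101.  -17.] [0.05 0.53 0.69] tilt 31.6 head -178.2
[-44.0, -21.0, -11.0, 0.0] [-44.0, -21.0, -11.0, 0.0] [-44.0, -21.0, -11.0, 0.0] [-44.0, -20.0, -11.0, 0.0] [-44.0, -21.0, -11.0, 0.0] [-44.0, -20.0, -11.0, 0.0] [-44.0, -20.0, -11.0, 0.0] [-44.0, -21.0, -11.0, 0.0] [-44.0, -20.0, -11.0, 0.0] [-44.0, -20.0, -11.0, 0.0] [-44.0, -21.0, -12.0, 0.0] [-43.0, -22.0, -13.0, 0.0] [-44.0, -20.0, -12.0, 0.0] [-45.0, -18.0, -11.0, 0.0] [-46.0, -17.0, -10.0, 0.0] [-46.0, -17.0, -9.0, 0.0] [-47.0, -16.0, -8.0, 0.0] [-47.0, -16.0, -8.0, 0.0] [-47.0, -16.0, -8.0, 0.0] [-25.0, -9.0, -5.0, 0.0] 
 -> [-35.  10.  46.  90.  -1. 109.  65.] [ 0.42  -0.089  0.66 ] tilt 26.6 head -177.8
[-38.0, -8.0, 31.0, 0.0] [-38.0, -8.0, 31.0, 0.0] [-38.0, -8.0, 31.0, 0.0] [-38.0, -8.0, 31.0, 0.0] [-38.0, -7.0, 32.0, 0.0] [-38.0, -8.0, 31.0, 0.0] [-27.0, -5.0, 23.0, 0.0] 
 -> [-4. 37. 42. 95. -8. 78. 91.] [ 0.48 -0.29  0.4 ] tilt 26.6 head -177.8
```

```bash
python3 -m inch '[{"dx":-34,"dy":36.5,"dz":3.5,"turn":0},{"dx":-34,"dy":36.5,"dz":3.5,"turn":0},{"dx":-34,"dy":36.5,"dz":3.5,"turn":0},{"dx":-34,"dy":36.5,"dz":3.5,"turn":0},{"dx":-34,"dy":36.5,"dz":3.5,"turn":0}]'; python3 -m inch '[{"dx":-34,"dy":36.5,"dz":3.5,"turn":0},{"dx":-34,"dy":36.5,"dz":3.5,"turn":0},{"dx":-34,"dy":36.5,"dz":3.5,"turn":0},{"dx":-44,"dy":-20.5,"dz":-11,"turn":0},{"dx":-44,"dy":-20.5,"dz":-11,"turn":0}]';python3 -m inch '[{"dx":-44,"dy":-20.5,"dz":-11,"turn":0},{"dx":-44,"dy":-20.5,"dz":-11,"turn":0},{"dx":-44,"dy":-20.5,"dz":-11,"turn":0},{"dx":-44,"dy":-20.5,"dz":-11,"turn":0},{"dx":-44,"dy":-20.5,"dz":-11,"turn":0}]'; python3 - <<'E'
from pl import *
s=cur();print(s[0].round(),s[1].round(3),desc(s[2]))
s=plan(s,[.42,-.09,.66]); s=plan(s,[.48,-.29,.4])
E
```

```text
clock: 21.4
eef_pos: [-0.0787, 0.4999, 0.7851]
ee_rot: [[-0.687, 0.504, -0.524], [0.599, 0.8, -0.016], [0.411, -0.325, -0.851]]
contact_force: [-0.5, 1.4, 0.5]
grip_width: 0.0848
clock: 21.9
eef_pos: [0.0915, 0.4416, 0.6934]
ee_rot: [[-0.687, 0.507, -0.52], [0.603, 0.797, -0.02], [0.405, -0.327, -0.854]]
contact_force: [1.6, -0.9, 1.7]
grip_width: 0.0852
clock: 22.4
eef_pos: [0.2189, 0.228, 0.686]
ee_rot: [[-0.687, 0.503, -0.524], [0.598, 0.802, -0.014], [0.413, -0.323, -0.852]]
contact_force: [1.4, 0.4, -0.0]
grip_width: 0.0849
[-114.  -17.   51.  101.  -15.  104.  -14.] [0.218 0.228 0.687] tilt 31.7 head -178.8
[-45.0, -19.0, -11.0, 0.0] [-45.0, -19.0, -10.0, 0.0] [-45.0, -19.0, -10.0, 0.0] [-44.0, -20.0, -12.0, 0.0] [-43.0, -21.0, -14.0, 0.0] [-44.0, -19.0, -13.0, 0.0] [-45.0, -18.0, -12.0, 0.0] [-46.0, -16.0, -11.0, 0.0] [-46.0, -16.0, -10.0, 0.0] [-47.0, -15.0, -9.0, 0.0] [-47.0, -16.0, -9.0, 0.0] [-47.0, -15.0, -9.0, 0.0] [-20.0, -7.0, -4.0, 0.0] 
 -> [-35.  10.  47.  90.  -1. 109.  66.] [ 0.42 -0.09  0.66] tilt 26.7 head -178.5
[-38.0, -8.0, 31.0, 0.0] [-38.0, -8.0, 31.0, 0.0] [-38.0, -8.0, 31.0, 0.0] [-38.0, -8.0, 31.0, 0.0] [-38.0, -8.0, 31.0, 0.0] [-38.0, -8.0, 31.0, 0.0] [-27.0, -5.0, 22.0, 0.0] 
 -> [-5. 37. 42. 95. -8. 78. 92.] [ 0.48 -0.29  0.4 ] tilt 26.7 head -178.5
```

```bash
python3 -m inch '[{"dx":-45,"dy":-19,"dz":-11,"turn":0},{"dx":-45,"dy":-19,"dz":-10,"turn":0},{"dx":-45,"dy":-19,"dz":-10,"turn":0},{"dx":-44,"dy":-20,"dz":-12,"turn":0},{"dx":-43,"dy":-21,"dz":-14,"turn":0}]'; python3 -m inch '[{"dx":-44,"dy":-19,"dz":-13,"turn":0},{"dx":-45,"dy":-18,"dz":-12,"turn":0},{"dx":-46,"dy":-16,"dz":-11,"turn":0},{"dx":-46,"dy":-16,"dz":-10,"turn":0},{"dx":-47,"dy":-15,"dz":-9,"turn":0}]'; python3 - <<'E'
from pl import *
s=cur();print(s[0].round(),s[1].round(3),desc(s[2]))
s=plan(s,[.48,-.29,.4])
E
```

```text
clock: 22.9
eef_pos: [0.3213, 0.0652, 0.6584]
ee_rot: [[-0.692, 0.518, -0.503], [0.601, 0.799, -0.004], [0.4, -0.305, -0.864]]
contact_force: [-0.7, 0.6, 1.9]
grip_width: 0.0852
clock: 23.4
eef_pos: [0.4192, -0.0653, 0.6434]
ee_rot: [[-0.697, 0.523, -0.491], [0.602, 0.798, -0.004], [0.39, -0.299, -0.871]]
contact_force: [0.1, 2.1, 1.3]
grip_width: 0.0847
[-51.  16.  68.  92.  -5. 110.  72.] [ 0.419 -0.065  0.644] tilt 29.3 head -179.7
[-40.0, -11.0, 27.0, 0.0] [-40.0, -11.0, 27.0, 0.0] [-40.0, -11.0, 27.0, 0.0] [-40.0, -11.0, 27.0, 0.0] [-40.0, -11.0, 27.0, 0.0] [-41.0, -11.0, 27.0, 0.0] [-32.0, -10.0, 21.0, 0.0] 
 -> [-10.  43.  53.  95. -14.  81. 100.] [ 0.48  -0.291  0.4  ] tilt 29.3 head -179.7
```

```bash
python3 -m inch '[{"dx":-40,"dy":-11,"dz":27,"turn":0},{"dx":-40,"dy":-11,"dz":27,"turn":0},{"dx":-40,"dy":-11,"dz":27,"turn":0},{"dx":-40,"dy":-11,"dz":27,"turn":0},{"dx":-40,"dy":-11,"dz":27,"turn":0}]'; python3 - <<'E'
from pl import *
from cell import viewer
import cv2
s=cur();print(s[0].round(),s[1].round(3),desc(s[2]))
sy=-np.array([.117,-.993,0]); y=sy-s[2][:,2]*(s[2][:,2]@sy); y/=np.linalg.norm(y)
print("turn",np.degrees(np.arctan2(-(s[2][:,0]@y),s[2][:,1]@y)))
cv2.imwrite("pics/wrist6.png",viewer.camera("wrist"))
cv2.imwrite("pics/top6.png",viewer.camera("top"))
E
```

```text
clock: 23.9
eef_pos: [0.4628, -0.2307, 0.4626]
ee_rot: [[-0.697, 0.523, -0.49], [0.602, 0.798, -0.003], [0.39, -0.297, -0.871]]
contact_force: [1.5, 0.2, 0.9]
grip_width: 0.0854
[-19.  35.  57.  97. -11.  87.  95.] [ 0.463 -0.231  0.463] tilt 29.3 head -179.8
turn -42.86866765199286
```

View pics/wrist6.png

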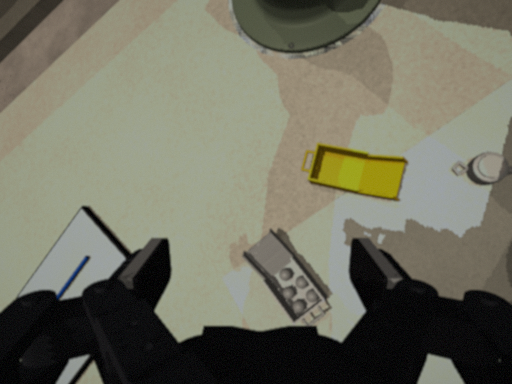

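View pics/top6.png

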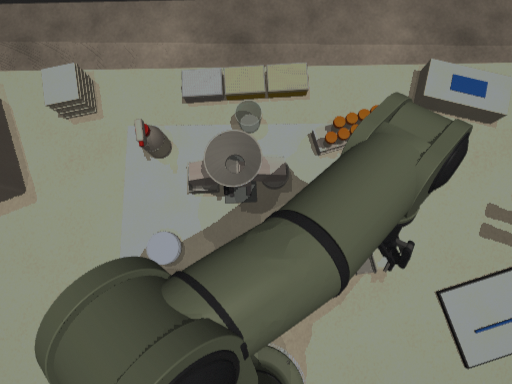

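```bash
python3 - <<'E'
import cv2
im=cv2.imread("pics/wrist6.png"); cv2.imwrite("pics/w6z.png",cv2.resize(im[222:332,232:342],None,fx=7,fy=7,interpolation=cv2.INTER_CUBIC)[:600])
cv2.imwrite("pics/w6z.png",cv2.resize(im[222:332,232:342],None,fx=5.4,fy=5.4,interpolation=cv2.INTER_CUBIC))
E
```

```text
(no output)
```

View pics/w6z.png

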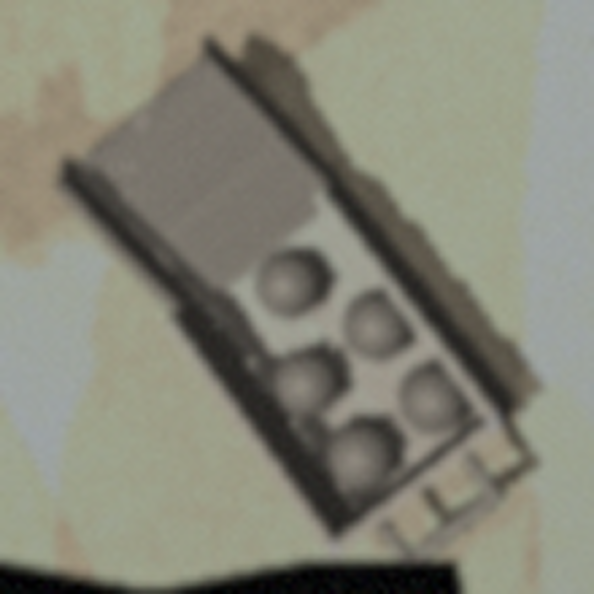

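```bash
python3 - <<'E'
from h import *
o=r.get_obs(); f=lambda u,v:(232+(u+.5)/5.4-.5,222+(v+.5)/5.4-.5)
P={k:onz("wrist",*f(*c),.036,o)[:2] for k,c in dict(rl=(333,532),rr=(513,405),fl=(178,312),fr=(328,182)).items()}
for k,v in P.items(): print(k,v.round(4))
print("W",np.linalg.norm(P['rl']-P['rr']),np.linalg.norm(P['fl']-P['fr']),"L",np.linalg.norm(P['rl']-P['fl']),np.linalg.norm(P['rr']-P['fr']))
c=sum(P.values())/4; d=(P['fl']+P['fr']-P['rl']-P['rr']); print("center",c,"heading",np.degrees(np.arctan2(d[1],d[0]))%360)
for p in [(290,285),(378,325),(303,380),(430,398),(358,455)]: print(onz("wrist",*f(*p),.012,o)[:2].round(4))
E
```

```text
rl [ 0.4443 -0.3245]
rr [ 0.4417 -0.2683]
fl [ 0.3787 -0.3296]
fr [ 0.3726 -0.2769]
W 0.05618565495509207 0.05309578034795139 L 0.06573630564200453 0.06960449480908841
center [ 0.40932771 -0.29981512] heading 185.8026126289564
[ 0.3881 -0.3061]
[ 0.4093 -0.2914]
[ 0.4106 -0.3171]
[ 0.4317 -0.2902]
[ 0.434  -0.3151]
```

```bash
python3 - <<'E'
from pl import *
from h import onz
print("reagent top",onz("top",388,169,.125),"rack near corner",onz("top",317,152,.0),"caps",onz("top",332,138,.115))
s0=cur(); n=s0[2][:,2]; c=np.array([.411,-.2993,.022]); T=c-.155*n; print("TCP grasp",T)
for tr in (-43.2,136.8):
    print(tr); s=plan(s0,T+[.0,0,.09],tr); sy=s[2][:,1]; print(sy.round(3)); s=plan(s,T,0,25)
    # lift and pour test
    s=plan(s,T+[0,0,.35]); s=plan(s,[.5,-.05,.5]); s=plan(s,[.55,0.03,.5],180 if tr<0 else -180); print(s[2].round(2))
E
```

```text
reagent top [ 0.60501107 -0.35828002  0.125     ] rack near corner [ 0.68695043 -0.18984807  0.        ] caps [ 0.69556573 -0.2151552   0.115     ]
TCP grasp [ 0.4874988  -0.29920501  0.15680699]
-43.2
[-31.0, 5.0, 38.0, -7.0] [-32.0, 2.0, 38.0, -7.0] [-32.0, -2.0, 39.0, -7.0] [-31.0, -7.0, 39.0, -7.0] [-16.0, -5.0, 20.0, -7.0] [0.0, -0.0, -0.0, -7.0] [0.0, -0.0, -0.0, -1.2] 
 -> [  1.  50.  34.  98. -12.  66. 134.] [ 0.487 -0.299  0.246] tilt 29.6 head -179.9
[-0.09   0.995  0.05 ]
[-12.0, -1.0, 22.0, 0.0] [-12.0, -1.0, 22.0, 0.0] [-13.0, -2.0, 21.0, 0.0] [-7.0, -1.0, 13.0, 0.0] 
 -> [  3.  57.  31.  98. -15.  58. 134.] [ 0.487 -0.3    0.157] tilt 29.6 head -179.9
[25.0, 3.0, -43.0, 0.0] [24.0, 3.0, -44.0, 0.0] [25.0, 2.0, -43.0, 0.0] [24.0, 3.0, -44.0, 0.0] [25.0, 2.0, -43.0, 0.0] [24.0, 3.0, -44.0, 0.0] [25.0, 2.0, -43.0, 0.0] 
 -> [ -3.  33.  42.  85.  -3.  93. 135.] [ 0.487 -0.299  0.506] tilt 29.6 head -179.9
[-8.0, 49.0, -0.0, 0.0] [-8.0, 49.0, -0.0, 0.0] [-8.0, 49.0, -0.0, 0.0] [-8.0, 49.0, -1.0, 0.0] [-8.0, 49.0, -0.0, 0.0] 
 -> [-28.  26.  39.  95. -10.  94. 110.] [ 0.5   -
[... 2055 characters left out ...]
0, 0.0, -7.0] [-0.0, 0.0, 0.0, -7.0] [-0.0, 0.0, 0.0, -7.0] [-0.0, -0.0, 0.0, -7.0] [-0.0, -0.0, 0.0, -7.0] [-0.0, -0.0, 0.0, -7.0] [-0.0, -0.0, 0.0, -7.0] [-0.0, -0.0, 0.0, -7.0] [-0.0, -0.0, 0.0, -7.0] [-0.0, -0.0, 0.0, -7.0] [-0.0, -0.0, 0.0, -7.0] [-0.0, -0.0, 0.0, -7.0] [-0.0, -0.0, 0.0, -7.0] [-0.0, -0.0, 0.0, -7.0] [-0.0, -0.0, 0.0, -7.0] [-0.0, -0.0, 0.0, -7.0] [0.0, -0.0, 0.0, -7.0] [0.0, -0.0, 0.0, -7.0] [0.0, -0.0, 0.0, -7.0] [0.0, -0.0, 0.0, -7.0] [0.0, -0.0, 0.0, -7.0] [0.0, -0.0, 0.0, -7.0] [0.0, -0.0, 0.0, -7.0] [0.0, -0.0, 0.0, -5.0] 
 -> [-25.  28.  26.  87. -11.  97.  99.] [0.55 0.03 0.5 ] tilt 29.6 head -179.9
[[-0.87 -0.09 -0.49]
 [-0.1   0.99 -0.  ]
 [ 0.49  0.05 -0.87]]
```

```bash
python3 -m inch '[{"dx":-31,"dy":5,"dz":38,"turn":-7.2},{"dx":-32,"dy":2,"dz":38,"turn":-7.2},{"dx":-32,"dy":-2,"dz":39,"turn":-7.2},{"dx":-31,"dy":-7,"dz":39,"turn":-7.2},{"dx":-16,"dy":-5,"dz":20,"turn":-7.2}]' 85; python3 -m inch '[{"dx":0,"dy":0,"dz":0,"turn":-7.2}]'; python3 - <<'E'
from pl import *
from h import onz
from cell import viewer
import cv2
s=cur();print(s[0].round(),s[1].round(3),desc(s[2]))
sy=np.array([-.11,.994,0]); n=s[2][:,2]; y=sy-n*(n@sy); y/=np.linalg.norm(y)
print("turn",np.degrees(np.arctan2(-(s[2][:,0]@y),s[2][:,1]@y)))
c=np.array([.411,-.2993,.022]); s=plan(s,c-.155*n,0,25)
cv2.imwrite("pics/wrist7.png",viewer.camera("wrist"))
E
```

```text
clock: 24.5
eef_pos: [0.4889, -0.2948, 0.2475]
ee_rot: [[-0.87, 0.01, -0.492], [0.013, 1.0, -0.002], [0.492, -0.008, -0.871]]
contact_force: [0.5, -0.7, 0.3]
grip_width: 0.0848
clock: 24.6
eef_pos: [0.4888, -0.2947, 0.2475]
ee_rot: [[-0.864, -0.099, -0.494], [-0.113, 0.994, -0.002], [0.491, 0.054, -0.87]]
contact_force: [-0.0, 0.8, 0.7]
grip_width: 0.0848
[  1.  49.  34.  98. -12.  66. 134.] [ 0.489 -0.295  0.247] tilt 29.5 head -179.9
turn 0.9538630790434587
[-12.0, -2.0, 22.0, 0.0] [-12.0, -3.0, 22.0, 0.0] [-12.0, -2.0, 22.0, 0.0] [-7.0, -2.0, 13.0, 0.0] 
 -> [  3.  57.  31.  98. -15.  58. 135.] [ 0.488 -0.299  0.157] tilt 29.5 head -179.9
```

View pics/wrist7.png

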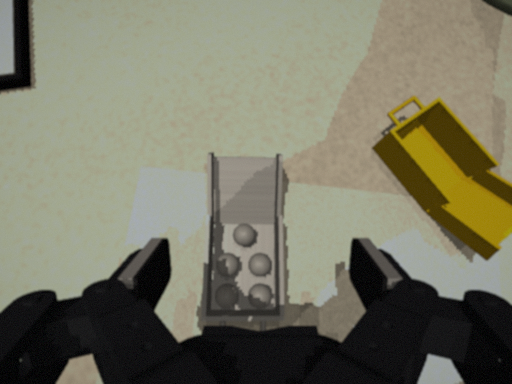

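```bash
python3 - <<'E'
from h import *
im=cv2.imread("pics/wrist7.png"); cv2.imwrite("pics/w7z.png",cv2.resize(im[145:325,195:295],None,fx=3.3,fy=3.3,interpolation=cv2.INTER_CUBIC))
E
```

```text
(no output)
```

View pics/w7z.png

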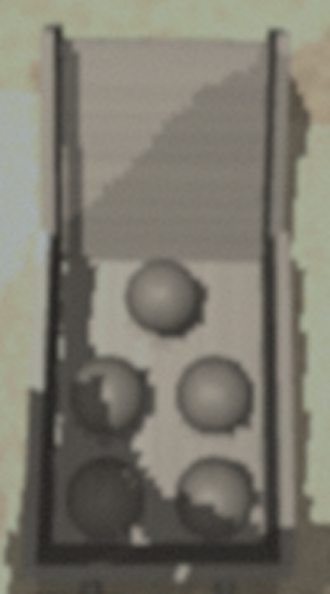

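```bash
python3 - <<'E'
from h import *
o=r.get_obs(); f=lambda u,v:(195+(u+.5)/3.3-.5,145+(v+.5)/3.3-.5)
P={k:onz("wrist",*f(*c),.036,o)[:2] for k,c in dict(rl=(38,560),rr=(281,558),fl=(53,235),fr=(277,235)).items()}
for k,v in P.items(): print(k,v.round(4))
print("W",np.linalg.norm(P['rl']-P['rr']),np.linalg.norm(P['fl']-P['fr']),"L",np.linalg.norm(P['rl']-P['fl']),np.linalg.norm(P['rr']-P['fr']))
c=sum(P.values())/4; d=(P['fl']+P['fr']-P['rl']-P['rr']); print("center",c,"heading",np.degrees(np.arctan2(d[1],d[0]))%360)
n=o["ee_rot"][:,2]; print("tool offset of scoop centre (mm)", o["ee_rot"].T@(np.r_[c,.022]-.155*n-o["eef_pos"])*1000)
E
```

```text
rl [ 0.45   -0.3239]
rr [ 0.4447 -0.2741]
fl [ 0.3831 -0.3305]
fr [ 0.3774 -0.2811]
W 0.05004607356170687 0.04977056317284134 L 0.06721263756108306 0.06769339006980268
center [ 0.41377416 -0.3024071 ] heading 185.7862445693157
tool offset of scoop centre (mm) [-45.35433319 -12.37660236  79.99194438]
```

```bash
python3 -m inch '[{"dx":-12,"dy":-3,"dz":22,"turn":0.5},{"dx":-12,"dy":-3,"dz":22,"turn":0.4},{"dx":-12,"dy":-3,"dz":20,"turn":0},{"dx":-9,"dy":-2,"dz":15.5,"turn":0},{"dx":0,"dy":0,"dz":0,"turn":0}]'; python3 - <<'E'
from pl import *
from cell import viewer
import cv2
s=cur();print(s[0].round(),s[1].round(4),desc(s[2]),(s[1]+.155*s[2][:,2]).round(4))
cv2.imwrite("pics/wrist8.png",viewer.camera("wrist"))
E
```

```text
clock: 25.15
eef_pos: [0.4895, -0.3011, 0.1574]
ee_rot: [[-0.867, -0.081, -0.492], [-0.091, 0.996, -0.003], [0.491, 0.042, -0.87]]
contact_force: [0.5, 0.5, 0.6]
grip_width: 0.0848
[  3.  57.  31.  98. -15.  58. 134.] [ 0.4893 -0.3015  0.1572] tilt 29.4 head -179.8 [ 0.4131 -0.3018  0.0222]
```

View pics/wrist8.png

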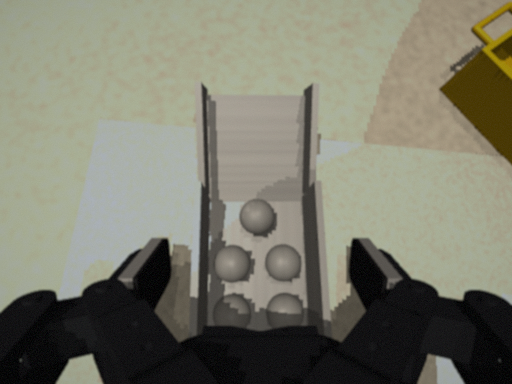

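The scoop is centred between the fingers (columns 198–322, centre 260). Closing.

```bash
python3 -m inch '[{"dx":0,"dy":0,"dz":0,"turn":0},{"dx":0,"dy":0,"dz":0,"turn":0},{"dx":0,"dy":0,"dz":0,"turn":0},{"dx":0,"dy":0,"dz":0,"turn":0},{"dx":0,"dy":0,"dz":0,"turn":0}]' 46; python3 -m inch '[{"dx":0,"dy":0,"dz":0,"turn":0},{"dx":0,"dy":0,"dz":0,"turn":0}]'
```

```text
clock: 25.7
eef_pos: [0.4898, -0.3018, 0.1602]
ee_rot: [[-0.868, -0.082, -0.49], [-0.092, 0.996, -0.004], [0.488, 0.042, -0.872]]
contact_force: [1.9, 3.8, 14.1]
grip_width: 0.0553
clock: 25.9
eef_pos: [0.4898, -0.3018, 0.1602]
ee_rot: [[-0.868, -0.082, -0.49], [-0.092, 0.996, -0.004], [0.488, 0.042, -0.872]]
contact_force: [2.5, 3.4, 13.4]
grip_width: 0.0554
```

```bash
python3 -m inch '[{"dx":2.5,"dy":0.2,"dz":-4.4,"turn":0},{"dx":7.4,"dy":0.6,"dz":-13,"turn":0},{"dx":10,"dy":0.8,"dz":-17,"turn":0},{"dx":10,"dy":0.8,"dz":-17,"turn":0},{"dx":0,"dy":0,"dz":0,"turn":0}]'; python3 - <<'E'
from pl import *
from cell import viewer
import cv2
s=cur();print(s[0].round(),s[1].round(4),desc(s[2]))
cv2.imwrite("pics/wrist9.png",viewer.camera("wrist"));cv2.imwrite("pics/scene9.png",viewer.camera("scene"))
a=cv2.imread("pics/scene9.png");cv2.imwrite("pics/s9z.png",cv2.resize(a[140:280,90:230],None,fx=4,fy=4,interpolation=cv2.INTER_CUBIC))
E
```

```text
clock: 26.4
eef_pos: [0.4889, -0.3026, 0.2216]
ee_rot: [[-0.869, -0.081, -0.488], [-0.091, 0.996, -0.004], [0.487, 0.04, -0.873]]
contact_force: [0.8, -0.5, -3.7]
grip_width: 0.0553
[  2.  52.  34.  98. -13.  63. 134.] [ 0.4887 -0.3029  0.2214] tilt 29.2 head -179.6
```

View pics/wrist9.png

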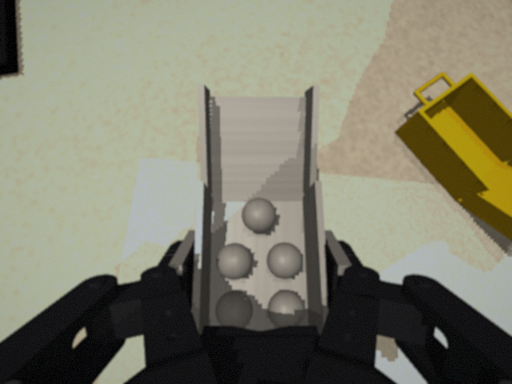

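View pics/s9z.png

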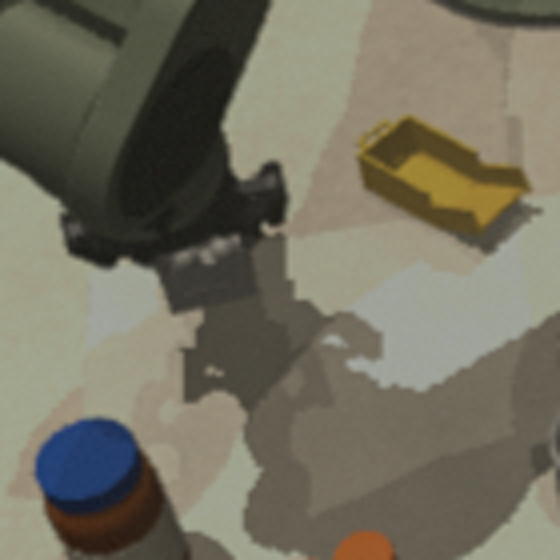

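Five balls are aboard and the scoop is level at a weight of about 3.7 N. I'll plan the pour as a turn about the lip point, which is constant rows in the tool frame.

```bash
cat > pour.py <<'E'
from pl import *
Rg=np.array([[-.868,-.082,-.490],[-.092,.996,-.004],[.488,.042,-.872]]);Tg=np.array([.4898,-.3018,.1602])
c=np.array([.4127,-.3015,.018]); h=np.radians(186); lip=c+.086*np.array([np.cos(h),np.sin(h),0])+[0,0,.008]
lt=Rg.T@(lip-Tg); ct=Rg.T@(c-Tg)
def lipw(s): return s[1]+s[2]@lt
E
python3 - <<'E'
from pour import *
print("lip tool",lt.round(4),"center tool",ct.round(4))
s=cur(); print("lip now",lipw(s).round(3))
L=np.array([.600,.046,.290])
s=plan(s,s[1]+[0,0,.2])
# target pose with theta=60
R60=s[2]@Rz(60); T60=L+[0,0,.03]-R60@lt; print("T60",T60)
s=plan(s,[.50,-.15,.45]); s=plan(s,T60,60,45); print("lip",lipw(s).round(3))
s=plan(s,L-s[2]@lt); 
t=7.5; row=np.r_[(lt-Rz(t)@lt)*1000,t]; print("row",row.round(2))
for i in range(16):
    s=step(*s,row); x=s[2]@Rg.T@np.array([np.cos(h),np.sin(h),0]); print(i,s[0].round(),s[1].round(3),desc(s[2]),"lip",lipw(s).round(3),"down",np.degrees(-np.arcsin(x[2])).round(),"az",np.degrees(np.arctan2(x[1],x[0])).round())
E
```

```text
lip tool [ 0.0765 -0.001   0.1967] center tool [-0.0025  0.0006  0.1618]
lip now [ 0.326 -0.311  0.084]
[24.0, 2.0, -44.0, 0.0] [25.0, 2.0, -44.0, 0.0] [24.0, 2.0, -44.0, 0.0] [24.0, 3.0, -42.0, 0.0] 
 -> [ -2.  37.  40.  91.  -6.  83. 134.] [ 0.489 -0.302  0.418] tilt 29.3 head -179.7
T60 [ 0.73549055 -0.0154337   0.46975234]
[-3.0, 49.0, -11.0, 0.0] [-3.0, 49.0, -11.0, 0.0] [-2.0, 49.0, -11.0, 0.0] [-0.0, 5.0, -1.0, 0.0] 
 -> [-18.  31.  40.  96.  -8.  87. 120.] [ 0.5  -0.15  0.45] tilt 29.3 head -179.7
[-34.0, 19.0, -22.0, 7.0] [-32.0, 23.0, -22.0, 7.0] [-29.0, 27.0, -22.0, 7.0] [-25.0, 30.0, -22.0, 7.0] [-21.0, 33.0, -22.0, 7.0] [-17.0, 35.0, -22.0, 7.0] [-2.0, 5.0, -2.0, 7.0] [0.0, 0.0, -0.0, 7.0] [0.0, 0.0, -0.0, 4.0] 
 -> [-17.  52.  36.  53. -22. 111.  48.] [ 0.735 -0.015  0.469] tilt 29.3 head -179.7
lip [0.599 0.045 0.32 ]
[-8.0, 13.0, 26.0, 0.0] 
 -> [-17.  53.  36.  55. -22. 108.  48.] [ 0.736 -0.014  0.439] tilt 29.3 head -179.7
row [ 0.53 -9.99  0.    7.5 ]
0 [-18.  53.  38.  57. -23. 107.  43.] [ 0.728 -0.02   0.443] tilt 29.3 head -179.7 lip [0.6   0.046 0.29 ] down 1
[... 1197 characters left out ...]
8 -0.006  0.488] tilt 29.3 head -179.7 lip [0.6   0.046 0.29 ] down 47.0 az 64.0
11 [-34.  51.  66.  73. -32. 109. -26.] [0.642 0.001 0.492] tilt 29.3 head -179.7 lip [0.6   0.046 0.29 ] down 50.0 az 55.0
12 [-36.  52.  68.  73. -33. 110. -32.] [0.638 0.01  0.494] tilt 29.3 head -179.7 lip [0.6   0.046 0.29 ] down 53.0 az 46.0
13 [-37.  53.  70.  74. -35. 111. -39.] [0.634 0.019 0.496] tilt 29.3 head -179.7 lip [0.6   0.046 0.29 ] down 55.0 az 35.0
14 [-38.  53.  71.  74. -35. 111. -47.] [0.631 0.028 0.498] tilt 29.3 head -179.7 lip [0.6   0.046 0.29 ] down 57.0 az 24.0
15 [-39.  52.  70.  74. -35. 111. -56.] [0.63  0.038 0.499] tilt 29.3 head -179.7 lip [0.6   0.046 0.29 ] down 58.0 az 12.0
```

```bash
python3 -m inch '[{"dx":10,"dy":0.8,"dz":-17.5,"turn":0},{"dx":17,"dy":1.4,"dz":-30,"turn":0},{"dx":20,"dy":1.6,"dz":-35,"turn":0},{"dx":20,"dy":1.6,"dz":-35,"turn":0},{"dx":17,"dy":1.4,"dz":-30,"turn":0}]'; python3 -m inch '[{"dx":10,"dy":8,"dz":-20,"turn":0},{"dx":3,"dy":20,"dz":-12,"turn":0},{"dx":-2,"dy":32,"dz":-7,"turn":0},{"dx":-2,"dy":35,"dz":-7,"turn":0},{"dx":-2,"dy":35,"dz":-7,"turn":0}]'; python3 - <<'E'
from pour import *
from cell import viewer
import cv2
s=cur(); print(s[0].round(),s[1].round(3),desc(s[2]),"lip",lipw(s).round(3))
L=np.array([.600,.046,.290])
R60=s[2]@Rz(60); T60=L+[0,0,.03]-R60@lt; print(T60)
s=plan(s,T60,60,38)
cv2.imwrite("pics/wrist10.png",viewer.camera("wrist"))
E
```

```text
clock: 27.0
eef_pos: [0.4873, -0.3023, 0.3894]
ee_rot: [[-0.867, -0.081, -0.492], [-0.092, 0.996, -0.003], [0.49, 0.043, -0.871]]
contact_force: [1.2, -0.8, -3.0]
grip_width: 0.0553
clock: 27.5
eef_pos: [0.4968, -0.1721, 0.4428]
ee_rot: [[-0.867, -0.081, -0.492], [-0.092, 0.996, -0.003], [0.491, 0.043, -0.87]]
contact_force: [0.8, 0.5, -4.0]
grip_width: 0.055
[-16.  32.  40.  96.  -8.  86. 123.] [ 0.497 -0.172  0.443] tilt 29.4 head -179.9 lip [ 0.334 -0.18   0.309]
[ 0.73582428 -0.01564345  0.46936332]
[-28.0, 18.0, -19.0, 7.0] [-25.0, 22.0, -19.0, 7.0] [-22.0, 24.0, -19.0, 7.0] [-19.0, 27.0, -18.0, 7.0] [-16.0, 29.0, -18.0, 7.0] [-12.0, 31.0, -19.0, 7.0] [-9.0, 32.0, -18.0, 7.0] [-2.0, 18.0, -11.0, 7.0] [1.0, 5.0, -5.0, 4.0] 
 -> [-15.  51.  31.  52. -19. 111.  48.] [ 0.735 -0.016  0.47 ] tilt 29.7 head -179.8
```

View pics/wrist10.png

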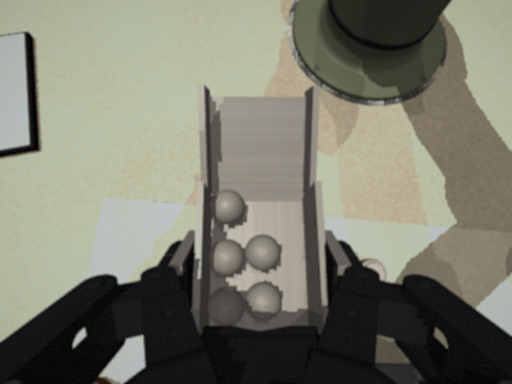

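```bash
python3 -m inch '[{"dx":-28,"dy":18,"dz":-19,"turn":7},{"dx":-25,"dy":22,"dz":-19,"turn":7},{"dx":-22,"dy":24,"dz":-19,"turn":7},{"dx":-19,"dy":27,"dz":-18,"turn":7},{"dx":-16,"dy":29,"dz":-18,"turn":7}]'; python3 -m inch '[{"dx":-12,"dy":31,"dz":-19,"turn":7},{"dx":-9,"dy":32,"dz":-18,"turn":7},{"dx":-2,"dy":18,"dz":-11,"turn":7},{"dx":1,"dy":5,"dz":-5,"turn":4},{"dx":0,"dy":0,"dz":0,"turn":0}]'; python3 - <<'E'
from pour import *
from cell import viewer
import cv2
s=cur(); print(s[0].round(),s[1].round(3),desc(s[2]),"lip",lipw(s).round(3))
L=np.array([.600,.046,.290])
s=plan(s,L-s[2]@lt)
for i in range(16): s=step(*s,[.5,-10,0,7.5])
print(s[0].round(),desc(s[2]),lipw(s))
cv2.imwrite("pics/wrist11.png",viewer.camera("wrist"));cv2.imwrite("pics/scene11.png",viewer.camera("scene"));cv2.imwrite("pics/top11.png",viewer.camera("top"))
E
```

```text
clock: 28.05
eef_pos: [0.6558, -0.0683, 0.4597]
ee_rot: [[-0.755, 0.433, -0.492], [0.5, 0.866, -0.003], [0.425, -0.249, -0.87]]
contact_force: [0.1, 0.0, -2.8]
grip_width: 0.0553
clock: 28.55
eef_pos: [0.7365, -0.0153, 0.4691]
ee_rot: [[-0.529, 0.689, -0.496], [0.794, 0.609, -0.001], [0.301, -0.394, -0.869]]
contact_force: [0.3, -0.3, -2.8]
grip_width: 0.0551
[-14.  51.  29.  52. -18. 111.  46.] [ 0.736 -0.016  0.469] tilt 29.7 head 180.0 lip [0.598 0.044 0.322]
[-9.0, 15.0, 27.0, 0.0] 
 -> [-15.  52.  28.  54. -18. 107.  46.] [ 0.738 -0.014  0.437] tilt 29.7 head 180.0
[-38.  51.  67.  74. -33. 110. -56.] tilt 29.7 head 180.0 [0.59950287 0.04608111 0.28993986]
```

View pics/wrist11.png

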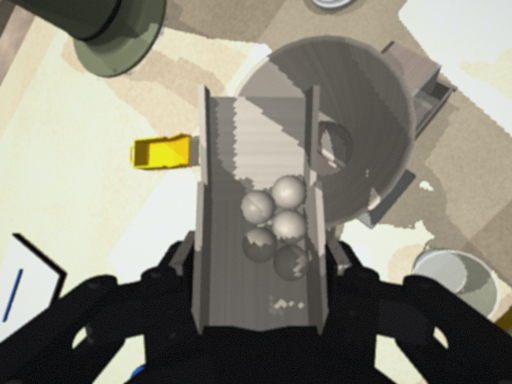

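View pics/scene11.png

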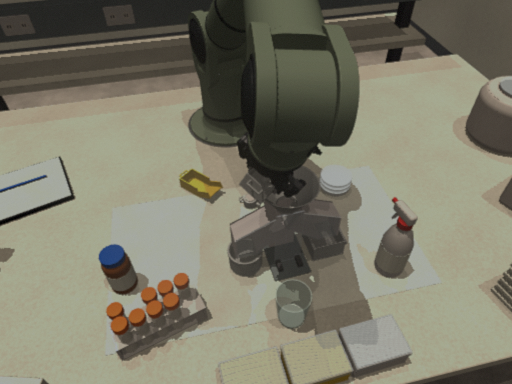

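```bash
python3 - <<'E'
from h import *
from pour import lt,F
o=r.get_obs()
print("funnel ctr",proj("wrist",[.608,.0463,.255],o)); 
p=o["eef_pos"]+o["ee_rot"]@lt; print("lip",p,proj("wrist",p,o))
print("lip px at z .322",onz("wrist",262,96,p[2],o))
E
```

```text
funnel ctr (np.float64(310.11863470016124), np.float64(126.88784949635138))
lip [0.59702909 0.04225961 0.32212773] (np.float64(258.2825890183177), np.float64(88.93455380410363))
lip px at z .322 [0.60130805 0.04058492 0.32212773]
```

```bash
python3 - <<'E'
from h import *
o=r.get_obs()
def ext(cx,cy):
    P=np.array([proj("wrist",[cx+.07*np.cos(a),cy+.07*np.sin(a),.255],o) for a in np.linspace(0,6.28,120)]); return P.min(0).round(),P.max(0).round()
print(ext(.608,.0463),ext(.612,.05),ext(.61,.043))
E
```

```text
(array([224.,  29.]), array([421., 226.])) (array([230.,  27.]), array([432., 226.])) (array([223.,  34.]), array([420., 231.]))
```

```bash
python3 -m inch '[{"dx":-9,"dy":15,"dz":27,"turn":0},{"dx":0.2,"dy":-6.7,"dz":0,"turn":5},{"dx":0.2,"dy":-6.7,"dz":0,"turn":5},{"dx":0.2,"dy":-6.7,"dz":0,"turn":5},{"dx":0.2,"dy":-6.7,"dz":0,"turn":5}]';  python3 -m inch '[{"dx":0.2,"dy":-6.7,"dz":0,"turn":5},{"dx":0.2,"dy":-6.7,"dz":0,"turn":5},{"dx":0.2,"dy":-6.7,"dz":0,"turn":5},{"dx":0.2,"dy":-6.7,"dz":0,"turn":5}]';python3 - <<'E'
from pour import *
from cell import viewer
import cv2
s=cur(); print(s[0].round(),s[1].round(3),desc(s[2]),"lip",lipw(s).round(3))
cv2.imwrite("pics/wrist12.png",viewer.camera("wrist"))
E
```

```text
clock: 29.2
eef_pos: [0.7167, -0.0276, 0.4498]
ee_rot: [[-0.258, 0.829, -0.495], [0.956, 0.295, -0.004], [0.142, -0.474, -0.869]]
contact_force: [0.1, 1.1, -3.0]
grip_width: 0.0552
clock: 29.6
eef_pos: [0.6936, -0.0313, 0.4631]
ee_rot: [[0.041, 0.868, -0.495], [0.999, -0.05, -0.004], [-0.028, -0.494, -0.869]]
contact_force: [-0.7, 0.9, -3.0]
grip_width: 0.055
[-20.  49.  41.  63. -22. 106.  14.] [ 0.694 -0.032  0.463] tilt 29.6 head -179.7 lip [0.599 0.044 0.291]
```

View pics/wrist12.png

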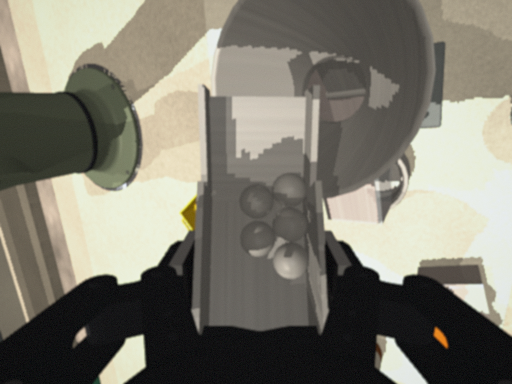

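```bash
python3 -m inch '[{"dx":0.2,"dy":-6.7,"dz":0,"turn":5},{"dx":0.2,"dy":-6.7,"dz":0,"turn":5},{"dx":0.2,"dy":-6.7,"dz":0,"turn":5},{"dx":0.2,"dy":-6.7,"dz":0,"turn":5}]';python3 - <<'E'
from pour import *
from cell import viewer
import cv2
s=cur(); print("lip",lipw(s).round(3),desc(s[2]))
cv2.imwrite("pics/wrist13.png",viewer.camera("wrist"))
E
```

```text
clock: 30.05
eef_pos: [0.6711, -0.0255, 0.476]
ee_rot: [[0.334, 0.802, -0.495], [0.922, -0.386, -0.004], [-0.194, -0.455, -0.869]]
contact_force: [-0.0, -0.1, -3.3]
grip_width: 0.0554
lip [0.599 0.045 0.291] tilt 29.6 head -179.7
```

View pics/wrist13.png

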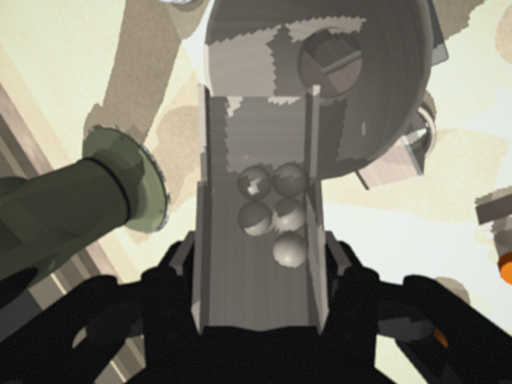

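```bash
python3 -m inch '[{"dx":0.2,"dy":-6.7,"dz":0,"turn":5},{"dx":0.2,"dy":-6.7,"dz":0,"turn":5},{"dx":0.2,"dy":-6.7,"dz":0,"turn":5},{"dx":0,"dy":0,"dz":0,"turn":0}]';python3 - <<'E'
from pour import *
from cell import viewer
import cv2
s=cur(); print("lip",lipw(s).round(3),desc(s[2]))
cv2.imwrite("pics/wrist14.png",viewer.camera("wrist"))
E
```

```text
clock: 30.5
eef_pos: [0.6562, -0.015, 0.4848]
ee_rot: [[0.528, 0.69, -0.494], [0.793, -0.609, -0.004], [-0.304, -0.39, -0.869]]
contact_force: [0.7, -0.1, -2.6]
grip_width: 0.0552
lip [0.599 0.045 0.291] tilt 29.6 head -179.7
```

View pics/wrist14.png

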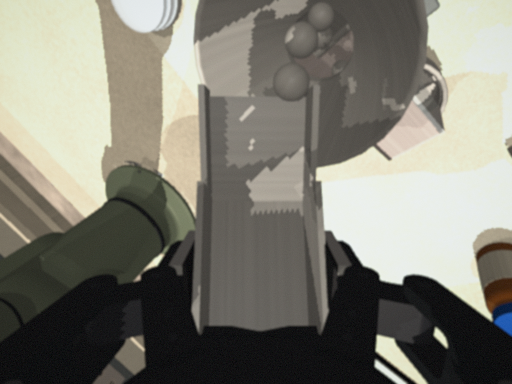

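The scoop is empty. Three balls show near the throat and the other two have already gone in. I'll turn a little further to be sure, then check.

```bash
python3 -m inch '[{"dx":0.2,"dy":-6.7,"dz":0,"turn":5},{"dx":0.2,"dy":-6.7,"dz":0,"turn":5},{"dx":0,"dy":0,"dz":0,"turn":0},{"dx":0,"dy":0,"dz":0,"turn":0},{"dx":0,"dy":0,"dz":0,"turn":0}]';python3 - <<'E'
from cell import viewer
import cv2,numpy as np
cv2.imwrite("pics/wrist15.png",viewer.camera("wrist"));cv2.imwrite("pics/scene15.png",viewer.camera("scene"))
a=cv2.imread("pics/scene15.png");cv2.imwrite("pics/s15z.png",cv2.resize(a[160:290,210:360],None,fx=4.4,fy=4.4,interpolation=cv2.INTER_CUBIC))
E
```

```text
clock: 31.05
eef_pos: [0.6479, -0.0067, 0.4891]
ee_rot: [[0.639, 0.589, -0.495], [0.676, -0.737, -0.004], [-0.367, -0.333, -0.869]]
contact_force: [1.0, -0.3, -2.4]
grip_width: 0.0554
```

View pics/wrist15.png

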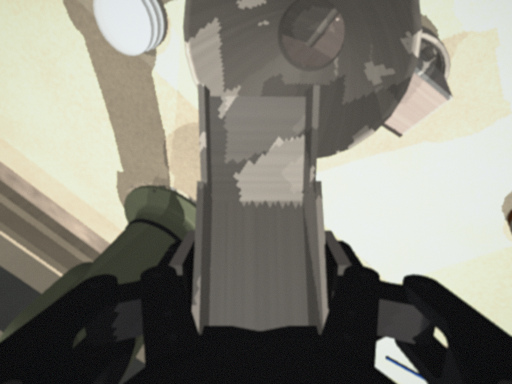

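View pics/s15z.png

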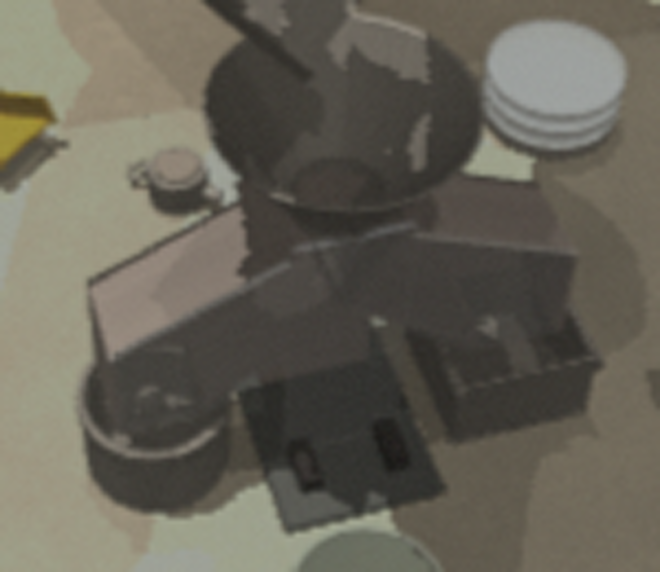

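The scoop and funnel are empty, and the balls went toward the jar's leg. I'll carry the scoop back.

```bash
cat > back.py <<'E'
from pour import *
def need(s): 
    M=s[2].T@Rg; return np.degrees(np.arctan2(M[1,0],M[0,0]))
def plan2(s,tgt,turn,v=45,tr=8,maxrow=30):
    tgt=np.array(tgt);t=turn
    for k in range(maxrow):
        d=s[2].T@(tgt-s[1])*1000;L=np.linalg.norm(d)
        if L<3 and abs(t)<.3: break
        tt=np.clip(t,-tr,tr); rem=max(1,int(np.ceil(abs(t)/tr))); vv=min(v,max(L/rem,15)) if rem>1 else v
        row=np.r_[(d*min(1,vv/max(L,1e-6))).round(0),round(tt,1)]; s=step(*s,row); t-=tt
        print([float(x) for x in row],end=' ')
    print("\n ->",s[0].round(),s[1].round(3),desc(s[2]),"lip",lipw(s).round(3)); return s
E
python3 - <<'E'
from back import *
s=cur(); print(need(s), s[0].round())
s=plan2(s,s[1]+[-.02,-.03,.05],-16)
s=plan2(s,[.497,-.172,.5],need(s)); print(need(s))
s=plan2(s,[.489,-.3023,.30],0); s=plan2(s,[.4895,-.3018,.175],0,v=30);print(need(s))
E
```

```text
-142.74976859620799 [-30.  47.  55.  71. -27. 107. -25.]
[-26.0, -3.0, -17.0, -8.0] [-25.0, -7.0, -17.0, -8.0] 
 -> [-27.  42.  52.  71. -21. 109.  -9.] [ 0.628 -0.037  0.54 ] tilt 29.6 head -179.8 lip [0.565 0.028 0.349]
[-13.0, -1.0, 8.0, -8.0] [-13.0, -3.0, 8.0, -8.0] [-12.0, -4.0, 8.0, -8.0] [-11.0, -6.0, 8.0, -8.0] [-11.0, -7.0, 8.0, -8.0] [-9.0, -9.0, 8.0, -8.0] [-8.0, -10.0, 8.0, -8.0] [-7.0, -11.0, 8.0, -8.0] [-5.0, -12.0, 8.0, -8.0] [-3.0, -13.0, 7.0, -8.0] [-1.0, -13.0, 8.0, -8.0] [0.0, -13.0, 8.0, -8.0] [1.0, -9.0, 5.0, -8.0] [0.0, 0.0, -0.0, -8.0] [0.0, 0.0, -0.0, -8.0] [0.0, 0.0, -0.0, -6.7] 
 -> [ -3.  25.  20.  91.   1.  94. 113.] [ 0.497 -0.172  0.5  ] tilt 29.6 head -179.8 lip [ 0.334 -0.181  0.366]
-0.050049416646983286
[-15.0, -26.0, 34.0, 0.0] [-15.0, -26.0, 34.0, 0.0] [-15.0, -26.0, 33.0, 0.0] [-15.0, -26.0, 34.0, 0.0] [-15.0, -26.0, 33.0, 0.0] [-4.0, -7.0, 10.0, 0.0] 
 -> [ 10.  41.  20.  96.   1.  71. 123.] [ 0.488 -0.302  0.3  ] tilt 29.6 head -179.8 lip [ 0.325 -0.31   0.167]
[-15.0, -1.0, 26.0, 0.0] [-15.0, -1.0, 26.0, 0.0] [-15.0, -2.0, 26.0, 0.0] [-15.0, -1.0, 26.0, 0.0] [-2.0, -0.0, 4.0, 0.0] 
 -> [ 12.  52.  17.  97.  -1.  59. 122.] [ 0.489 -0.302  0.175] tilt 29.6 head -179.8 lip [ 0.326 -0.31   0.042]
-0.05006790387524505
```

```bash
python3 -m inch '[{"dx":-26,"dy":-3,"dz":-17,"turn":-8},{"dx":-25,"dy":-7,"dz":-17,"turn":-8},{"dx":-13,"dy":-1,"dz":8,"turn":-8},{"dx":-13,"dy":-3,"dz":8,"turn":-8},{"dx":-12,"dy":-4,"dz":8,"turn":-8}]'; python3 -m inch '[{"dx":-11,"dy":-6,"dz":8,"turn":-8},{"dx":-11,"dy":-7,"dz":8,"turn":-8},{"dx":-9,"dy":-9,"dz":8,"turn":-8},{"dx":-8,"dy":-10,"dz":8,"turn":-8},{"dx":-7,"dy":-11,"dz":8,"turn":-8}]'; python3 -m inch '[{"dx":-5,"dy":-12,"dz":8,"turn":-8},{"dx":-3,"dy":-13,"dz":7,"turn":-8},{"dx":-1,"dy":-13,"dz":8,"turn":-8},{"dx":0,"dy":-13,"dz":8,"turn":-8},{"dx":1,"dy":-9,"dz":5,"turn":-8}]'; python3 -m inch '[{"dx":0,"dy":0,"dz":0,"turn":-8},{"dx":0,"dy":0,"dz":0,"turn":-8},{"dx":0,"dy":0,"dz":0,"turn":-6.7}]'; python3 - <<'E'
from back import *
s=cur(); print(need(s), s[0].round(),s[1].round(3),desc(s[2]))
s=plan2(s,[.489,-.3023,.30],need(s)); s=plan2(s,[.4895,-.3018,.175],0,v=30);print(need(s))
E
```

```text
clock: 31.65
eef_pos: [0.5956, -0.0689, 0.5306]
ee_rot: [[0.108, 0.862, -0.494], [0.992, -0.126, -0.004], [-0.065, -0.49, -0.869]]
contact_force: [0.4, 0.3, -2.2]
grip_width: 0.0552
clock: 32.15
eef_pos: [0.5442, -0.1217, 0.5139]
ee_rot: [[-0.472, 0.73, -0.495], [0.841, 0.541, -0.004], [0.265, -0.418, -0.869]]
contact_force: [-0.6, -1.5, -3.0]
grip_width: 0.0554
clock: 32.65
eef_pos: [0.4955, -0.1724, 0.5003]
ee_rot: [[-0.83, 0.257, -0.495], [0.297, 0.955, -0.003], [0.472, -0.15, -0.869]]
contact_force: [-0.7, -1.2, -1.9]
grip_width: 0.0553
clock: 32.95
eef_pos: [0.4962, -0.1718, 0.5004]
ee_rot: [[-0.865, -0.084, -0.495], [-0.095, 0.995, -0.003], [0.493, 0.044, -0.869]]
contact_force: [-0.4, 0.2, -2.3]
grip_width: 0.0555
0.17504351807544993 [ -2.  24.  18.  91.   1.  94. 112.] [ 0.496 -0.172  0.501] tilt 29.6 head -179.9
[-15.0, -26.0, 33.0, 0.2] [-15.0, -26.0, 34.0, 0.0] [-15.0, -26.0, 33.0, 0.0] [-15.0, -26.0, 34.0, 0.0] [-15.0, -26.0, 33.0, 0.0] [-5.0, -8.0, 11.0, 0.0] 
 -> [ 11.  41.  18.  96.   2.  71. 122.] [ 0.489 -0.302  0.3  ] tilt 29.6 head -179.9 lip [ 0.325 -0.31   0.167]
[-15.0, -1.0, 26.0, 0.0] [-15.0, -1.0, 26.0, 0.0] [-15.0, -2.0, 26.0, 0.0] [-15.0, -1.0, 26.0, 0.0] [-2.0, -0.0, 5.0, 0.0] 
 -> [ 12.  52.  16.  97.  -0.  59. 121.] [ 0.489 -0.302  0.175] tilt 29.6 head -179.9 lip [ 0.326 -0.31   0.041]
-0.024974382970056136
```

Lowering to just above the bench.

```bash
python3 -m inch '[{"dx":-15,"dy":-26,"dz":33,"turn":0},{"dx":-15,"dy":-26,"dz":34,"turn":0},{"dx":-15,"dy":-26,"dz":33,"turn":0},{"dx":-15,"dy":-26,"dz":34,"turn":0},{"dx":-15,"dy":-26,"dz":33,"turn":0}]'; python3 -m inch '[{"dx":-8,"dy":-8,"dz":14,"turn":0},{"dx":-15,"dy":-1,"dz":26,"turn":0},{"dx":-15,"dy":-1,"dz":26,"turn":0},{"dx":-14,"dy":-2,"dz":24,"turn":0},{"dx":-10,"dy":-1,"dz":18,"turn":0}]'; python3 - <<'E'
from back import *
s=cur(); print(need(s),s[1].round(4),desc(s[2]), (s[2].T@(np.array([s[1][0],s[1][1],.165])-s[1])*1000).round(1))
E
```

```text
clock: 33.45
eef_pos: [0.4885, -0.2961, 0.3114]
ee_rot: [[-0.865, -0.08, -0.495], [-0.09, 0.996, -0.004], [0.493, 0.041, -0.869]]
contact_force: [1.0, 0.4, -2.0]
grip_width: 0.0552
clock: 33.95
eef_pos: [0.4901, -0.3025, 0.1866]
ee_rot: [[-0.865, -0.08, -0.495], [-0.09, 0.996, -0.003], [0.493, 0.042, -0.869]]
contact_force: [0.1, 0.8, -2.7]
grip_width: 0.0552
-0.150526714829585 [ 0.4898 -0.3028  0.1865] tilt 29.6 head -179.8 [-10.6  -0.9  18.7]
```

```bash
python3 -m inch '[{"dx":-5,"dy":-0.4,"dz":9,"turn":0},{"dx":-4.5,"dy":-0.4,"dz":8,"turn":0},{"dx":-1.5,"dy":-0.1,"dz":2.6,"turn":0},{"dx":0,"dy":0,"dz":0,"turn":0}]'; python3 -m inch '[{"dx":-1,"dy":0,"dz":1.7,"turn":0},{"dx":0,"dy":0,"dz":0,"turn":0}]'
```

```text
clock: 34.35
eef_pos: [0.4901, -0.3028, 0.1658]
ee_rot: [[-0.865, -0.079, -0.495], [-0.088, 0.996, -0.004], [0.493, 0.04, -0.869]]
contact_force: [0.3, -0.3, -1.5]
grip_width: 0.0551
clock: 34.55
eef_pos: [0.4901, -0.3027, 0.1639]
ee_rot: [[-0.866, -0.079, -0.494], [-0.088, 0.996, -0.004], [0.493, 0.04, -0.869]]
contact_force: [-0.0, -0.6, -2.9]
grip_width: 0.0552
```

```bash
python3 -m inch '[{"dx":-1,"dy":0,"dz":1.7,"turn":0},{"dx":0,"dy":0,"dz":0,"turn":0}]'
```

```text
clock: 34.75
eef_pos: [0.4899, -0.3025, 0.1614]
ee_rot: [[-0.865, -0.079, -0.495], [-0.088, 0.996, -0.004], [0.493, 0.041, -0.869]]
contact_force: [-0.1, -0.1, -1.1]
grip_width: 0.0551
```

```bash
python3 -m inch '[{"dx":-0.6,"dy":0,"dz":1.1,"turn":0},{"dx":0,"dy":0,"dz":0,"turn":0}]'; python3 -m inch '[{"dx":-0.3,"dy":0,"dz":0.5,"turn":0},{"dx":0,"dy":0,"dz":0,"turn":0}]'
```

```text
clock: 34.95
eef_pos: [0.4899, -0.3025, 0.1601]
ee_rot: [[-0.865, -0.079, -0.495], [-0.088, 0.996, -0.004], [0.494, 0.041, -0.869]]
contact_force: [0.2, 0.0, -1.9]
grip_width: 0.0551
clock: 35.15
eef_pos: [0.4899, -0.3025, 0.1599]
ee_rot: [[-0.865, -0.078, -0.495], [-0.088, 0.996, -0.004], [0.494, 0.041, -0.869]]
contact_force: [-1.0, 1.5, 3.7]
grip_width: 0.0556
```

Contact with the bench felt. Opening, then backing out along the tool axis.

```bash
python3 -m inch '[{"dx":0,"dy":0,"dz":0,"turn":0},{"dx":0,"dy":0,"dz":0,"turn":0},{"dx":0,"dy":0,"dz":0,"turn":0},{"dx":0,"dy":0,"dz":0,"turn":0}]' 84; python3 -m inch '[{"dx":3,"dy":0,"dz":-8,"turn":0},{"dx":8,"dy":0.7,"dz":-18,"turn":0},{"dx":14,"dy":1,"dz":-26,"turn":0},{"dx":17,"dy":1.4,"dz":-30,"turn":0},{"dx":17,"dy":1.4,"dz":-30,"turn":0}]'; python3 - <<'E'
from h import *
cv2.imwrite("pics/wrist16.png",viewer.camera("wrist"))
from back import *
s=cur()
s=plan2(s,[.47,-.20,.50],0)
s=plan2(s,[.42,-.05,.60],0)
E
```

```text
clock: 35.55
eef_pos: [0.4899, -0.3025, 0.1596]
ee_rot: [[-0.865, -0.079, -0.495], [-0.088, 0.996, -0.004], [0.493, 0.041, -0.869]]
contact_force: [-0.5, 0.1, -1.2]
grip_width: 0.0839
clock: 36.05
eef_pos: [0.4938, -0.3028, 0.288]
ee_rot: [[-0.865, -0.078, -0.495], [-0.088, 0.996, -0.004], [0.493, 0.041, -0.869]]
contact_force: [0.4, -0.6, -0.5]
grip_width: 0.0845
[22.0, 22.0, -33.0, 0.0] [22.0, 22.0, -33.0, 0.0] [22.0, 22.0, -33.0, 0.0] [22.0, 22.0, -32.0, 0.0] [22.0, 22.0, -33.0, 0.0] [3.0, 4.0, -5.0, 0.0] 
 -> [  0.  23.  19.  94.   3.  92. 115.] [ 0.47 -0.2   0.5 ] tilt 29.3 head -179.5 lip [ 0.307 -0.208  0.366]
[19.0, 38.0, -15.0, 0.0] [19.0, 38.0, -15.0, 0.0] [19.0, 38.0, -15.0, 0.0] [20.0, 37.0, -16.0, 0.0] [2.0, 6.0, -2.0, 0.0] 
 -> [-13.  10.  14.  96.  -1. 104.  96.] [ 0.42 -0.05  0.6 ] tilt 29.3 head -179.5 lip [ 0.258 -0.058  0.466]
```

View pics/wrist16.png

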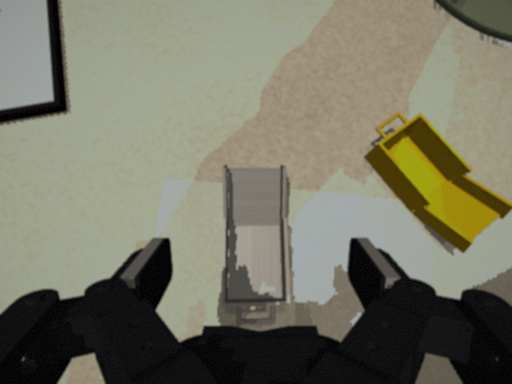

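```bash
python3 -m inch '[{"dx":22,"dy":22,"dz":-33,"turn":0},{"dx":22,"dy":22,"dz":-33,"turn":0},{"dx":22,"dy":22,"dz":-33,"turn":0},{"dx":22,"dy":22,"dz":-33,"turn":0},{"dx":0,"dy":0,"dz":0,"turn":0}]'; python3 - <<'E'
from h import *
for n in ("wrist","scene","top"): cv2.imwrite(f"pics/{n}17.png",viewer.camera(n))
a=cv2.imread("pics/scene17.png");cv2.imwrite("pics/s17z.png",cv2.resize(a[160:290,210:360],None,fx=5,fy=4.6,interpolation=cv2.INTER_CUBIC))
E
```

```text
clock: 36.6
eef_pos: [0.4763, -0.2209, 0.453]
ee_rot: [[-0.868, -0.081, -0.489], [-0.09, 0.996, -0.005], [0.487, 0.04, -0.872]]
contact_force: [0.1, -0.7, -0.7]
grip_width: 0.0843
```

View pics/wrist17.png

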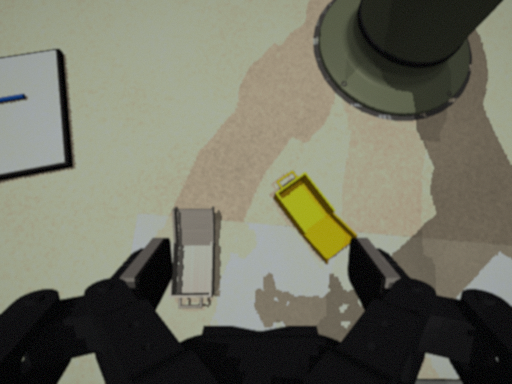

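View pics/s17z.png

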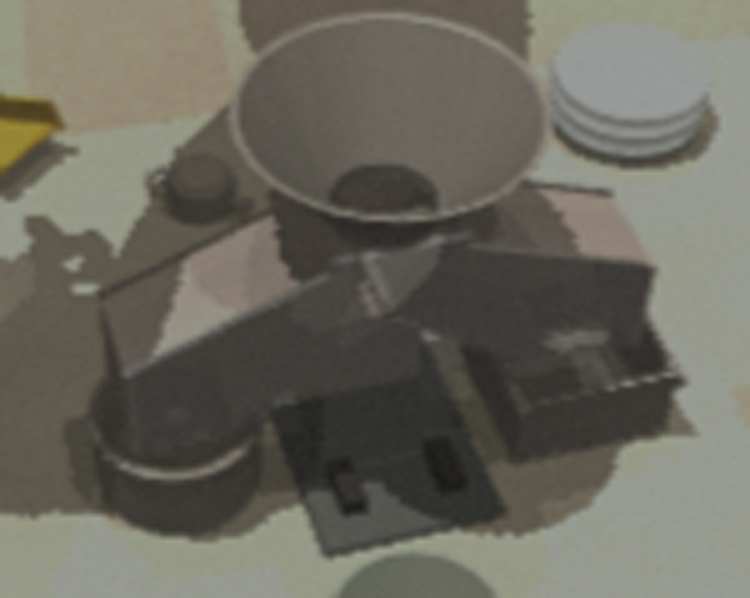

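View pics/scene17.png

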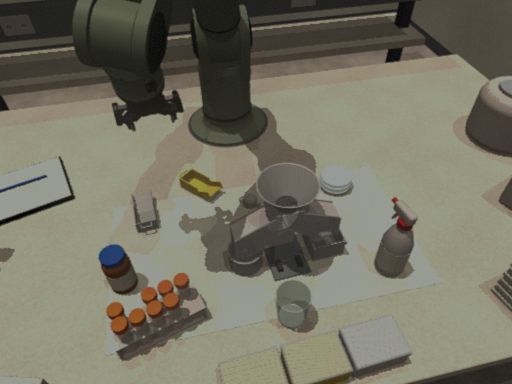

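```bash
python3 -m inch '[{"dx":19,"dy":38,"dz":-15,"turn":0},{"dx":19,"dy":38,"dz":-15,"turn":0},{"dx":19,"dy":38,"dz":-15,"turn":0},{"dx":10,"dy":45,"dz":-10,"turn":0},{"dx":0,"dy":48,"dz":0,"turn":0}]'; python3 -m inch '[{"dx":0,"dy":48,"dz":0,"turn":0},{"dx":0,"dy":48,"dz":0,"turn":0},{"dx":0,"dy":0,"dz":0,"turn":0}]'; python3 - <<'E'
from h import *
for n in ("scene","top"): cv2.imwrite(f"pics/{n}18.png",viewer.camera(n))
a=cv2.imread("pics/scene18.png");b=cv2.imread("pics/scene0.png"); c=cv2.imread("pics/scene15.png")
f=lambda x,w:cv2.convertScaleAbs(cv2.resize(x[w[0]:w[1],w[2]:w[3]],None,fx=6.5,fy=6.5,interpolation=cv2.INTER_CUBIC),alpha=1.8,beta=0)
j=(232,278,224,266); t=(215,261,302,344)
cv2.imwrite("pics/j18.png",np.vstack([np.hstack([f(x,j) for x in(b,a)]+[]),np.hstack([f(x,t) for x in (b,a)])])[:600])
E
```

```text
clock: 37.25
eef_pos: [0.4287, -0.0214, 0.538]
ee_rot: [[-0.866, -0.076, -0.495], [-0.086, 0.996, -0.003], [0.493, 0.04, -0.869]]
contact_force: [1.7, 0.3, -0.3]
grip_width: 0.0842
clock: 37.55
eef_pos: [0.4214, 0.0783, 0.5401]
ee_rot: [[-0.864, -0.085, -0.497], [-0.094, 0.996, -0.006], [0.495, 0.042, -0.868]]
contact_force: [0.1, -1.0, 0.9]
grip_width: 0.0843
```

View pics/j18.png

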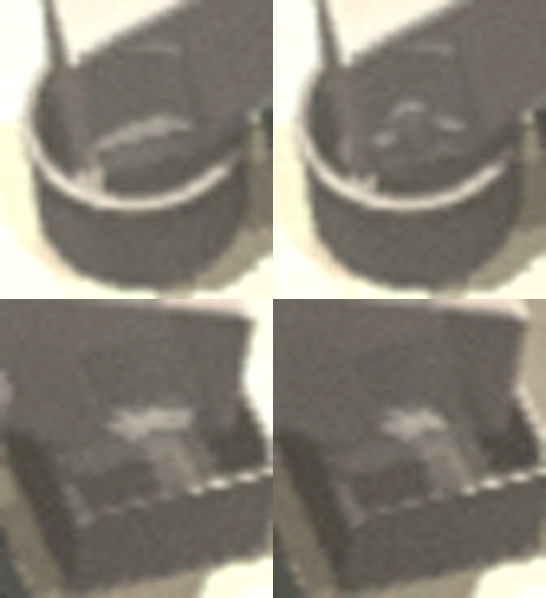

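View pics/top18.png

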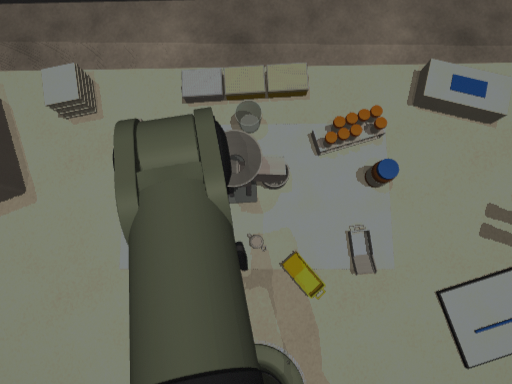

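The jar now holds balls where its floor used to show. The tray looks unchanged, the flap leans left, the scoop stands upright and empty, and the arm is clear. Handing in.

```bash
python3 -c "
from cell import r
o=r.get_obs();print(o['clock'],o['contact_force'].round(1));print(r.job_done())"
```

```text
37.65 [ 0.3 -1.1  0.1]
the job is handed in; nothing more can be done
None
```

I set the lever, poured the balls into the funnel, stood the empty scoop back upright on the bench and handed the job in at 37.65 s. I could not count all five balls in the jar.

**How it was done**
- **Lever:** I pushed it gently to the left (+y) until it met its stop. The force rose from about 3 N to 25 N within roughly a millimetre of travel. After I let go, the wrist view showed the grip resting against the left stop pin, at about y = +25 mm.
- **Pour:** I gripped the scoop by its side walls, carried it over the funnel and tipped it there by turning the hand. I then put it back where it had stood.
- **Hand tilt:** the move rows cannot tilt the hand, so I got the tilt by driving the arm against its joint limits high in free air.

**Last checks**
- **Balls:** three of the five were seen together dropping into the throat. Afterwards the scoop and funnel were empty, and no ball was visible on the bench.
- **Jar and tray:** the jar shows ball shapes where its bare floor was. The tray looks the same as at the start.
- **Flap:** after the pour it still leans left.
- **Other things:** they appear where they were, and the gripper was clear of everything.

**Not fully confirmed**
- **Ball count:** the spout hides part of the jar, so I take the rest to be in there from the empty scoop, funnel and bench.
- **Lever after the pour:** I saw it up close only before the pour; after that only the flap was visible.
- **Force readings:** two high readings in free air (44 N and about 37 N), both while a joint ran into its limit. I took them as the arm stopping abruptly, not contact.

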